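# Swap the desiccant cartridges of a component drying unit

### The arm

A 6-joint arm with a two-finger parallel gripper is mounted at the origin on the work surface. World frame = base frame: x ahead of the robot, y to its left, z up, the work surface at z = 0. Lengths are in m, angles in degrees, forces in N, time in s.
With the tool pointing down it reaches from about 0.3 to 0.75 m from the base axis. Payload 8.5 kg.
Tool frame: the origin (TCP) lies at the centre of the arm's flange, where the gripper is bolted on; the fingertips stand 173 mm ahead of it and the grasp point (between the pads) lies 155 mm ahead of it; z points along the fingers, y is the direction in which the jaws open and shut (so a half turn about z gives the same grasp; the last joint's range is limited). The gripper opens to 85 mm and grips with 20 to 120 N. Pads are 22 mm wide; open, the fingers measure 114 mm over their backs; the gripper's body (76 mm by 85 mm) begins 54 mm behind the grasp point. The pads swing forward as they close: fully open they stand 13 mm farther back than shut.
Start: joints at [64.326, 21.807, 74.336, -0, 83.858, -12.336], TCP at [0.127, 0.535, 0.405] pointing down, gripper open.
Joint ranges: [-178.18, 178.18], [-50.72, 133.34], [12.68, 142.11], [-81.47, 261.47], [9.98, 163.14], [-165.26, 165.26]. Speed limits (degrees/s): [136.94, 136.94, 180, 180, 180, 180].

### API

Orientations are given as [roll, pitch, yaw] about the fixed x, y, z axes, in that order (R = Rz(yaw) Ry(pitch) Rx(roll)).
In Python, from workcell import read_state, get_image, camera_info, finish_job, spot_in, trace gives the robot as it stands.
- The arm moves only by the tool send_rows, never from a script. Its argument "commands" is a list of rows, each an object of numbers: "x", "y", "z": the shift along the tool's x, y, z in units of 6 cm (1.0 is 6 cm); "ax", "ay", "az": the turn, a rotation vector about the tool's x, y, z in units of 10 degrees (1.0 is 10 degrees); "grip": the gripper command: -1 is shut, 1 is fully open, values between are in proportion. A call has 1 to 12 rows; each row shifts and turns the pose as measured when the row begins, along the tool's axes as they then stand; what a row does not reach is not made up. A row lasts 1/8 s, in which the tool goes at most 62.5 mm and 10.7 degrees, less where a joint would pass 70% of its speed; a pose out of reach is approached as far as the arm can. A call with a number of a shift or a turn outside -1 to 1 is refused whole. A call with a gripper value outside its range is refused whole. The fingers move at their own pace and stop on an object; the grip force is fixed at half the most. Time passes only in rows, so rows that do not move let the fingers close. It gives the time, the measured TCP pose, the force and the opening at its end, in the units of the state.
- read_state(): the state, without advancing time (a new reading comes with each control period).
- get_image(name): name is "scene" or "top" or "wrist"; returns the picture (420x560x3 uint8, red, green, blue); there is no depth.
- camera_info(name): a dict with "fx", "fy", "cx", "cy" (pixels), "rvec" (rotation vector, rad) and "tvec" (3), from world to camera coordinates, as OpenCV has them. Camera axes: x right, y down, z forward; pixel columns grow to the right and rows downward; lengths in m; the calibration is good to about 2 mm. A picture is of the moment at which its call begins: read the wrist's pose just before it. camera_info takes no time and is no camera call; for the wrist camera it gives the pose at the moment of the call.
- finish_job(): hands the job in, once; it reports no verdict.
Trained networks look in the newest picture that a camera, given by its name, has taken for a name from the list of things; names that differ only in an ending like _2 or _b are one class to them, and where a whole thing is asked for, a point or a joint stands for the part that bears it (a point fixed in the world has none). Each returns a list of dicts, best first, with "score" (0 to 1); they miss things now and then, are a little off and sometimes report something else, mostly with a low value. They report only what shows in the picture. A call takes as long as a camera call. They do not tell look-alikes from the thing itself.
- spot_in(camera, name): "rect" ([centre column, centre row, width, height] in pixels, round what is visible of it).
- trace(camera, name): "region" (420x560 bool, what is visible of it) and "rect" ([centre column, centre row, width, height] in pixels, round what is visible of it).
The state is a dict: "time": time; "joints": joint angles; "dq": joint speeds; "tau": joint torques, N m; "eef_pos": TCP position; "eef_rot": TCP orientation; "wrist_force": force on the tool from outside, world axes, zero at the start; "wrist_torque": the same for the moment, N m; "grip_width": finger opening in m.
Only numpy, scipy, OpenCV 4.12 (cv2) and the standard library are available. Lean on these libraries where they do the work, as an engineer would, in place of code of your own. Each camera call takes 0.05 s, during which the arm holds its last target.

### The job

Change the desiccant in the drying unit: squeeze the two tabs of its clip-on cover together, lift the cover off and lay it on the bench, move every spent cartridge from the chamber into the cardboard tray, and put every fresh cartridge of the same size (52 x 30 mm) from the rubber mat into the chamber, leaving the shorter and slimmer look-alikes on the mat. Finally put the cover back, squeezing its tabs, so that it sits flush on its ledge with both hooks sprung out under the lips, without disturbing the jar and the solder spool beside the unit.

Things in the scene. Friction and masses are not known exactly. Their poses are not given: they have to be found in the camera images.
- housing: Fixed drying unit, a grey plastic box 150 mm (its x) x 190 mm (its y), 63 mm tall to its rim; origin at the centre of its underside, z up. In the middle of the two long rim walls (x = +-65 to 75 mm) is a slot 40 mm wide under a lip (lip underside 59 mm, top 63 mm above the origin), where the cover's hooks catch. The bench between it and the robot is clear.
- chamber (a point): Centre of the chamber floor in the housing, 6 mm above the housing's origin; axes as the housing's. The chamber is 112 mm (x) x 150 mm (y) and 40 mm deep up to the ledge on which the cover rests; the rim rises 17 mm above the ledge, so hold cartridges by their upper part and open the fingers little in there.
- ledge (a point): Centre of the chamber mouth, level with the ledge, 46 mm above the housing's origin; axes as the housing's. The raised rim round the ledge opens 130 mm (x) x 168 mm (y), leaving 3 mm play all round the cover. Clipped on, the cover's underside is at this height and its centre here.
- cover_grip (a point): Clip-on cover: white plate 124 mm (x) x 162 mm (y) x 5 mm, 190 g with its tabs. This point is half-way between its two black finger tabs, 32 mm above the plate's underside (78 mm above the housing's origin when clipped on). The tabs are upright blades 28 mm wide (along y), from 6 to 44 mm above the underside, outer faces at x = +-30 mm.
- cover_mid (a point): Centre of the cover plate's underside (axes as cover_grip). A flat arm, 6 to 9 mm above this, runs from each tab outward to a hook tip at x = +-70 mm, so keep finger ends 10 mm or more above it. Clipped on, x lies along the housing's x, either way round. The hooks do not snap in by pressing: hold the tabs squeezed while setting it down, then let go.
- tab_a (a joint): Inward travel in m of the tab on the cover's +x side, and of its hook: 0 sprung out, 0.010 fully squeezed at its stop; from about 0.006 the hook clears its lip. Spring about 3 N at 0, 7 N at full travel. Squeezed together along the cover's x, the tabs carry the cover.
- tab_b (a joint): the same for the tab on the cover's -x side
- tray: Fixed open cardboard tray for spent cartridges, 150 mm (its x) x 190 mm (its y) x 45 mm tall, walls 4 mm, floor about 4 mm thick; origin at the centre of its underside. It stands on one side of the housing, left or right.
- stock: Fixed flat dark rubber mat 190 mm (its x) x 210 mm (its y), 2 mm thick, on the other side of the housing, with the fresh cartridges and look-alikes standing on it; origin at the centre of its underside.
- spent1_mid (a point): Spent desiccant cartridge: a white plastic box with a grey perforated top, 52 mm long (its own x) x 30 mm wide (its y) x 36 mm tall (its z), about 60 g; this point is its centre. At the start it stands in the closed chamber, in a row of two or three side by side along the housing's y (46 mm apart), its length across the chamber. May be absent.
- spent2_mid (a point): Spent desiccant cartridge: a white plastic box with a grey perforated top, 52 mm long (its own x) x 30 mm wide (its y) x 36 mm tall (its z), about 60 g; this point is its centre. At the start it stands in the closed chamber, in a row of two or three side by side along the housing's y (46 mm apart), its length across the chamber. May be absent.
- spent3_mid (a point): Spent desiccant cartridge: a white plastic box with a grey perforated top, 52 mm long (its own x) x 30 mm wide (its y) x 36 mm tall (its z), about 60 g; this point is its centre. At the start it stands in the closed chamber, in a row of two or three side by side along the housing's y (46 mm apart), its length across the chamber. May be absent.
- fresh1_mid (a point): Fresh desiccant cartridge: a white plastic box with a grey perforated top, 52 mm long (its own x) x 30 mm wide (its y) x 36 mm tall (its z), about 60 g; this point is its centre. At the start it stands on the stock mat. May be absent.
- fresh2_mid (a point): Fresh desiccant cartridge: a white plastic box with a grey perforated top, 52 mm long (its own x) x 30 mm wide (its y) x 36 mm tall (its z), about 60 g; this point is its centre. At the start it stands on the stock mat. May be absent.
- fresh3_mid (a point): Fresh desiccant cartridge: a white plastic box with a grey perforated top, 52 mm long (its own x) x 30 mm wide (its y) x 36 mm tall (its z), about 60 g; this point is its centre. At the start it stands on the stock mat. May be absent.
- short1_mid (a point): Look-alike that is too short: the same make of cartridge but 38 mm long x 30 mm wide x 36 mm tall, on the stock mat; this point is its centre. It stays on the mat.
- short2_mid (a point): Look-alike that is too short: the same make of cartridge but 38 mm long x 30 mm wide x 36 mm tall, on the stock mat; this point is its centre. It stays on the mat.
- slim1_mid (a point): Look-alike that is too slim: the same make of cartridge but 52 mm long x 20 mm wide x 36 mm tall, on the stock mat; this point is its centre. It stays on the mat.
- flux: Bystander: closed jar of 40 mm diameter, 60 mm tall, beside the housing; origin at its foot. Leave it standing there.
- spool1: Bystander: solder spool of 56 mm diameter, 48 mm tall, beside the housing; origin at its foot. Leave it standing there.
Things that resemble listed ones, but are neither listed nor needed, are in the scene too. What is shaped like the part that bears short2_mid but purple or red is not meant.

How it is judged:
By the outcome, as a careful person would: the job done as asked, in the order asked, and still so for the second after the job is handed in, with the robot touching nothing.
Of fresh1, fresh2, fresh3 only 2 to 3 are there at a start; the rules pass over those that are not, and their reading is None.
Of spent1, spent2, spent3 only 2 to 3 are there at a start; the rules pass over those that are not, and their reading is None.
At some moment in a run one of fresh1, fresh2, fresh3 may be knocked a few centimetres aside while the robot is not near it.
Once in a run the grip may slacken for a moment while it holds something.
It also fails if it takes over 210 s, if anything falls off the work surface, if the arm or the gripper's body presses on something with over 40 N, if the wrist force passes 120 N, or if a joint passes its speed limit or range.

## Working session

There is one attempt and no reset: what is moved stays moved. The work goes in short steps, Python scripts to look and compute and a tool call to move; the robot and the scene stay as the last step left them, time stands still between calls to the robot, and variables do not carry over. Pictures are saved under pics/ and viewed, and the job is handed in when it is done.

Besides the shell and the picture viewer there is one more tool, called after ">>>" as name(argument=value, ...), one argument or row to a line, values as JSON. send_rows: Moves the arm, as the interface text tells. Shifts and turns lie within -1 to 1; 1 stands for 6 cm of shift or 10 degrees of turn. Its arguments: {"type":"object","properties":{"commands":{"type":"array"}},"required":["commands"]}

```bash
ls; mkdir -p pics; python3 - <<'E'
from workcell import *
import cv2
for n in ["scene","top","wrist"]:
    im=get_image(n); cv2.imwrite(f"pics/{n}0.png",cv2.cvtColor(im,cv2.COLOR_RGB2BGR)); print(n,camera_info(n))
print(read_state())
E
```

```text
pics
scene {'fx': 475.63998260454787, 'fy': 475.63998260454787, 'cx': 285.2200783719427, 'cy': 216.70550091629423, 'rvec': array([ 0.9582909 ,  2.32642055, -1.24895678]), 'tvec': array([ 0.35211644, -0.15140598,  1.3973481 ])}
top {'fx': 512.4799159957048, 'fy': 512.4799159957048, 'cx': 276.20725884557936, 'cy': 206.8963578626062, 'rvec': array([ 2.09127585, -2.13198907,  0.22006076]), 'tvec': array([0.01982862, 0.49612492, 1.14768516])}
wrist {'fx': 338.25804839547794, 'fy': 338.25804839547794, 'cx': 277.4451098850693, 'cy': 204.23943510261003, 'rvec': array([-2.2797029 , -1.80086196, -0.26020932]), 'tvec': array([-0.54944067, -0.03636775,  0.37838109])}
{'time': 0.15, 'joints': array([ 6.43266838e+01,  2.18330979e+01,  7.43709770e+01, -9.95378694e-04,
        8.38567666e+01, -1.23373167e+01]), 'dq': array([-0.0049119 , -0.01798516, -0.17684359,  0.00465915, -0.02810972,
       -0.01579507]), 'tau': array([ 2.55836749e-03, -4.48621023e+01, -2.31343246e+01, -1.22813490e-04,
        3.81444566e-03,  4.60975480e-05]), 'eef_pos': array([0.12686958, 0.5351393 , 0.40426674]), 'eef_rot': array([-1.79940352e+02, -1.20330919e-02,  1.66664101e+02]), 'wrist_force': array([ 0.57561867,  0.79089591, -0.5100296 ]), 'wrist_torque': array([-0.01410742,  0.017107  ,  0.04236358]), 'grip_width': 0.08560058533562881}
```

View pics/scene0.png

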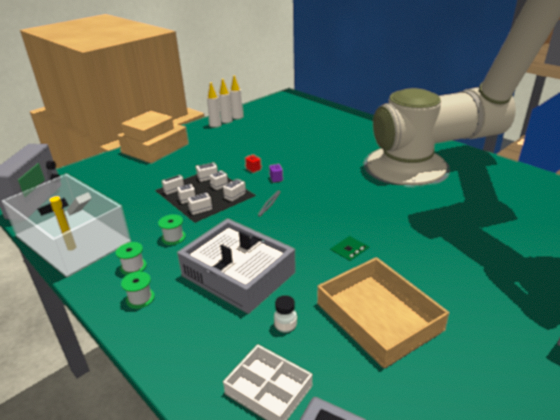

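View pics/top0.png

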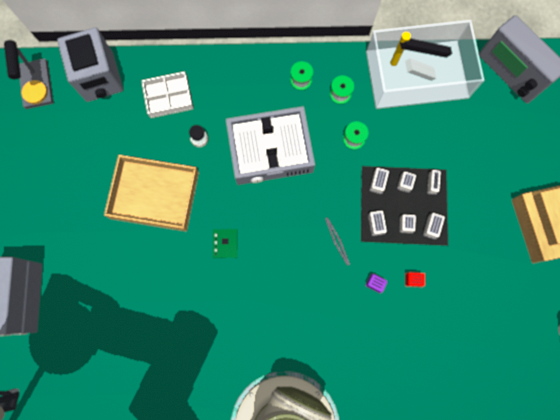

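View pics/wrist0.png

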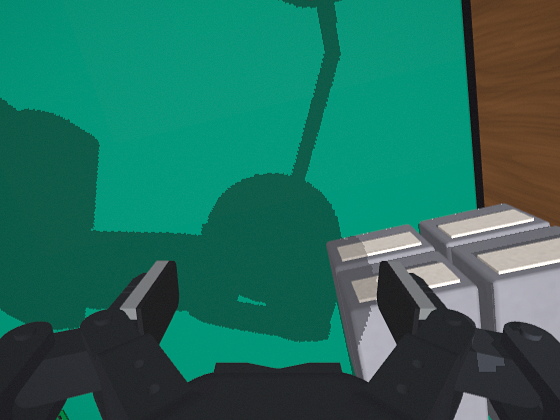

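```bash
cat > h.py <<'E'
from workcell import *
import cv2, numpy as np
from scipy.spatial.transform import Rotation as R
def cam(n):
    c=camera_info(n); K=np.array([[c['fx'],0,c['cx']],[0,c['fy'],c['cy']],[0,0,1]]); return K,np.array(c['rvec']),np.array(c['tvec'])
def p2w(C,u,v,z):
    K,r,t=C; M=R.from_rotvec(r).as_matrix(); d=M.T@np.linalg.inv(K)@np.array([u,v,1.]); o=-M.T@t
    return o+d*(z-o[2])/d[2]
def w2p(C,P):
    K,r,t=C; return cv2.projectPoints(np.atleast_2d(np.array(P,float)),r,t,K,None)[0][:,0]
def shot(n,fn=None):
    C=cam(n); im=get_image(n); 
    if fn: cv2.imwrite(f"pics/{fn}.png",cv2.cvtColor(im,cv2.COLOR_RGB2BGR))
    return C,im
def crop(im,x0,y0,x1,y1,s,fn):
    c=cv2.resize(im[y0:y1,x0:x1],None,fx=s,fy=s,interpolation=cv2.INTER_CUBIC); cv2.imwrite(f"pics/{fn}.png",cv2.cvtColor(c,cv2.COLOR_RGB2BGR))
E
python3 - <<'E'
from h import *
C,im=shot("top")
M=R.from_rotvec(C[1]).as_matrix(); print("campos",-M.T@C[2])
crop(im,350,150,460,290,4,"mat"); crop(im,215,95,325,195,6,"hous")
for n in ["housing","tray","stock","cover_mid","tab_a","spent1_mid","fresh1_mid","short1_mid","slim1_mid","flux","spool1"]:
    for d in spot_in("top",n)[:7]:
        u,v=d['rect'][:2]; print(n,np.round(d['score'],2),np.round(d['rect'],1),np.round(p2w(C,u,v,0.03),3))
E
```

```text
campos [0.24883263 0.01235385 1.22541586]
housing 0.65 [274.4 143.9  87.1  75.9] [0.659 0.012 0.03 ]
tray 0.83 [149.3 192.4  85.2  76.2] [0.542 0.314 0.03 ]
stock 0.87 [404.6 204.4  87.3  75.8] [ 0.501 -0.296  0.03 ]
cover_mid 0.72 [270.6 144.6  71.8  61.2] [0.657 0.021 0.03 ]
cover_mid 0.42 [273.2 144.1  87.8  76.2] [0.658 0.015 0.03 ]
tab_a 0.65 [273.1 157.7  13.5  18.6] [0.623 0.015 0.03 ]
tab_a 0.52 [268.1 123.6  11.1  15.5] [0.712 0.026 0.03 ]
tab_a 0.49 [273.8 143.5  90.8  75.4] [0.66  0.013 0.03 ]
tab_a 0.16 [198.1 135.1  17.2  28.2] [0.685 0.199 0.03 ]
spent1_mid 0.52 [409.4 224.2  13.7  21.3] [ 0.453 -0.304  0.03 ]
spent1_mid 0.24 [404.9 206.1  88.7  76.7] [ 0.497 -0.296  0.03 ]
spent1_mid 0.17 [269.9 145.9  76.1  54.1] [0.654 0.023 0.03 ]
short1_mid 0.61 [408.5 179.   11.6  21.2] [ 0.563 -0.31   0.03 ]
short1_mid 0.16 [355.1 135.8  21.1  27.1] [ 0.676 -0.187  0.03 ]
slim1_mid 0.57 [433.6 181.6  18.9  24.8] [ 0.556 -0.37   0.03 ]
flux 0.63 [199.3 135.9  19.6  28.7] [0.683 0.196 0.03 ]
spool1 0.82 [357.2 137.3  23.9  23.8] [ 0.672 -0.192  0.03 ]
```

View pics/mat.png

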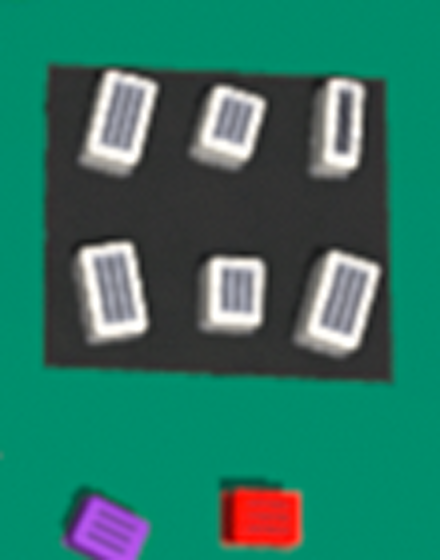

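View pics/hous.png

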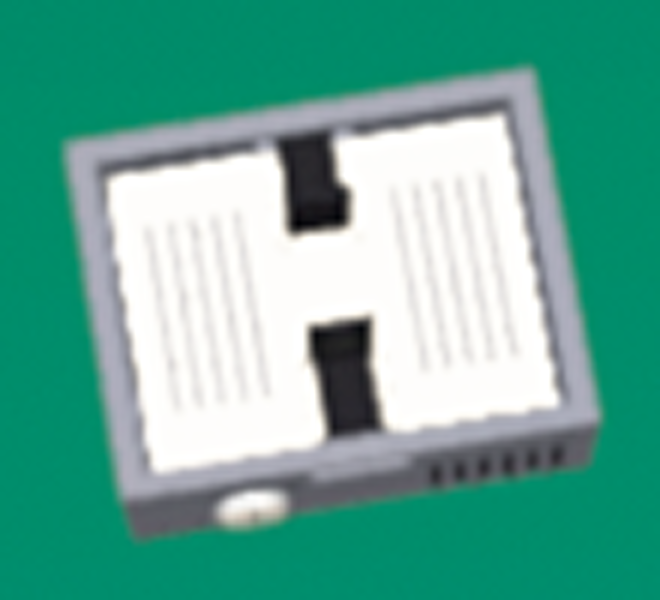

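```bash
cat >> h.py <<'E'
from scipy.optimize import minimize
def box(x,y,yaw,L,W,z0,z1):
    c,s=np.cos(np.radians(yaw)),np.sin(np.radians(yaw))
    return np.array([[x+c*a*L/2-s*b*W/2,y+s*a*L/2+c*b*W/2,z] for z in(z0,z1) for a,b in((1,1),(1,-1),(-1,-1),(-1,1))])
def fitbox(C,mask,g,L,W,z0,z1):
    # mask: bool for this box; soft silhouette IoU fit
    ys,xs=np.nonzero(mask); x0,y0,x1,y1=xs.min()-8,ys.min()-8,xs.max()+9,ys.max()+9
    S=8; m=np.zeros((y1-y0,x1-x0),np.float32); sub=mask[max(y0,0):y1,max(x0,0):x1]; m[max(0,-y0):max(0,-y0)+sub.shape[0],max(0,-x0):max(0,-x0)+sub.shape[1]]=sub
    def cost(p):
        q=w2p(C,box(*p[:2],p[2],L,W,z0,z1)); q=(q-[x0,y0]+.5)*S
        h=cv2.convexHull(q.astype(np.float32)); r=np.zeros((m.shape[0]*S,m.shape[1]*S),np.float32)
        cv2.fillConvexPoly(r,np.round(h).astype(np.int32),1.)
        r=cv2.resize(r,(m.shape[1],m.shape[0]),interpolation=cv2.INTER_AREA)
        return np.abs(r-m).sum()/m.sum()
    best=None
    for dy in(-12,0,12):
        s=np.array([[g[0],g[1],g[2]+dy]]*4,float); s[1,0]+=.006; s[2,1]+=.006; s[3,2]+=8
        o=minimize(cost,s[0],method='Nelder-Mead',options=dict(initial_simplex=s,maxiter=250,xatol=1e-4,fatol=1e-5))
        if best is None or o.fun<best.fun: best=o
    return best.x,best.fun
E
python3 - <<'E'
from h import *
C,im=shot("top")
f=lambda u,v,s,a,b:((u+.5)/s-.5+a,(v+.5)/s-.5+b)
P=[p2w(C,*f(u,v,6,215,95),.063)[:2] for u,v in((65,143),(535,68),(600,425),(125,500))]
print(np.round(P,4),np.mean(P,0),[np.linalg.norm(P[i]-P[(i+1)%4]) for i in range(4)])
for i,j in((0,1),(3,2)):
    d=P[i]-P[j]; print('yaw',np.degrees(np.arctan2(d[1],d[0]))-90)
for i,j in((0,3),(1,2)):
    d=P[i]-P[j]; print('yawx',np.degrees(np.arctan2(d[1],d[0])))
m=im.min(2)>110
m&=(im.max(2).astype(int)-im.min(2)<45)
roi=np.zeros_like(m); roi[158:245,362:448]=1
n,lab,st,ce=cv2.connectedComponentsWithStats((m&roi).astype(np.uint8))
for i in range(1,n):
    if st[i,4]<60: continue
    mk=cv2.morphologyEx((lab==i).astype(np.uint8),cv2.MORPH_CLOSE,np.ones((7,7)))>0
    g=p2w(C,*ce[i],.03)
    print(ce[i],st[i,4])
    for nm,L,W in(("full",.052,.03),("short",.038,.03),("slim",.052,.02)):
        print(nm,*[np.round(q,4) for q in fitbox(C,mk,[g[0],g[1],0],L,W,.002,.038)])
# tray
E
```

```text
[[ 0.714   0.1283]
 [ 0.7423 -0.0611]
 [ 0.5922 -0.0821]
 [ 0.5654  0.1047]] [0.65347565 0.02245544] [np.float64(0.19150222343362489), np.float64(0.15152373868570876), np.float64(0.18866983389671468), np.float64(0.15046211154113295)]
yaw 8.495966043919267
yaw 8.173291473583674
yawx 9.053240939367564
yawx 7.977175837584641
[379.45772595 180.1516035 ] 343
full [  0.5645  -0.2414 -17.4695] 0.0639
short [  0.5646  -0.2416 -16.2215] 0.2345
slim [ 0.5646 -0.2414 -5.9775] 0.2474
[434.63425926 181.61111111] 216
full [  0.5585  -0.3744 -27.5421] 0.5447
short [  0.5616  -0.3761 -28.9092] 0.5236
slim [  0.559   -0.3746 -12.3411] 0.1964
[406.89138577 181.22097378] 267
full [  0.5643  -0.3097 -24.845 ] 0.3714
short [  0.5607  -0.3079 -19.8381] 0.0906
slim [  0.5615  -0.3077 -11.441 ] 0.3844
[377.68732394 222.45915493] 355
full [ 0.4607 -0.231   5.8088] 0.0823
short [ 0.4553 -0.2316  6.4269] 0.2741
slim [ 0.4609 -0.2318 12.8554] 0.2267
[434.55277778 225.55277778] 360
full [  0.4505  -0.3657 -21.9885] 0.1241
short [  0.4459  -0.3638 -19.5994] 0.2926
slim [  0.4502  -0.3661 -14.3416] 0.1743
[407.95272727 223.10181818] 275
full [  0.4604  -0.3035 -10.2007] 0.4035
short [ 0.4576 -0.3022 -5.6832] 0.1104
slim [ 0.4577 -0.3039  2.515 ] 0.3641
```

```bash
cat >> h.py <<'E'
def plan(x,y,z,yaw,turn180=True):
    s=read_state(); p=s['eef_pos']; Y=s['eef_rot'][2]
    d=(yaw-Y+180)%360-180
    M=R.from_euler('xyz',[180,0,yaw],degrees=True).as_matrix()
    t=M.T@(np.array([x,y,z])-p)/.06
    print('at',np.round(p,4),'rpy',np.round(s['eef_rot'],2),'| turn az',round(-d/10,3),'then tool shift',np.round(t,3),'| t',s['time'],'grip',round(s['grip_width'],4))
E
python3 - <<'E'
from h import *
C,im=shot("top")
crop(im,95,140,255,270,5,"tray")
plan(.60,.02,.42,98.4)
m=im.copy()
for u,v in((225,242),(338,242),(328,218),(349,263),(213,229),(238,257)): print(u,v,np.round(p2w(C,u,v,0),3))
W=cam("wrist");Mw=R.from_rotvec(W[1]).as_matrix();s=read_state()
Rt=R.from_euler('xyz',s['eef_rot'],degrees=True).as_matrix()
print('cam in tool',Rt.T@(-Mw.T@W[2]-s['eef_pos']), 'axis',Rt.T@Mw.T)
E
```

```text
at [0.1269 0.5351 0.4047] rpy [-180.      0.    166.66] | turn az 6.826 then tool shift [-9.646  6.547 -0.255] | t 0.85 grip 0.0855
225 242 [0.423 0.135 0.   ]
338 242 [ 0.418 -0.137  0.   ]
328 218 [ 0.477 -0.115  0.   ]
349 263 [ 0.367 -0.161  0.   ]
213 229 [0.456 0.164 0.   ]
238 257 [0.387 0.104 0.   ]
cam in tool [ 0.07172966 -0.00047218  0.03102718] axis [[-7.98230707e-04 -9.59065224e-01 -2.83184142e-01]
 [ 9.99999009e-01 -1.09396748e-03  8.86194585e-04]
 [-1.15971265e-03 -2.83183154e-01  9.59065147e-01]]
```

View pics/tray.png

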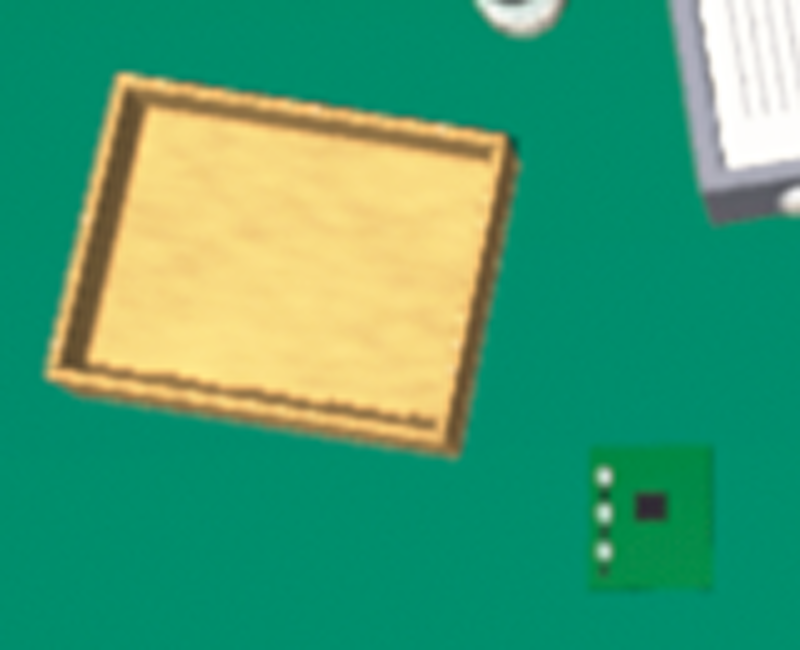

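>>> send_rows(
  commands=[
    {"az": 1},
    {"az": 1},
    {"az": 1},
    {"az": 1},
    {"az": 1},
    {"az": 1},
    {"az": 0.83},
    {"x": 0},
  ],
)

```text
$.commands[0]: bad value
```

>>> send_rows(
  commands=[
    {"x": -0.8,"y": 0.54},
    {"x": -0.8,"y": 0.54},
    {"x": -0.8,"y": 0.54},
    {"x": -0.8,"y": 0.54},
    {"x": -0.8,"y": 0.54},
    {"x": -0.8,"y": 0.54},
    {"x": -0.8,"y": 0.54},
    {"x": -0.8,"y": 0.54},
    {"x": -0.8,"y": 0.54},
    {"x": -0.8,"y": 0.54},
    {"x": -0.8,"y": 0.54},
    {"x": 0},
  ],
)

```text
$.commands[0]: bad value
```

```bash
python3 - <<'E'
from h import *
C,im=shot("top")
f=lambda u,v,s,a,b:((u+.5)/s-.5+a,(v+.5)/s-.5+b)
P=[p2w(cam("top"),*f(u,v,5,95,140),.045)[:2] for u,v in((120,73),(512,137),(457,448),(47,378))]
print(np.round(P,4),np.mean(P,0),[np.linalg.norm(P[i]-P[(i+1)%4]) for i in range(4)])
for i,j in((0,1),(3,2)):
    d=P[i]-P[j]; print('yaw',np.degrees(np.arctan2(d[1],d[0]))-90)
plan(.6535,.0225,.40,98.4)
W,im=shot("wrist","w1")
E
```

```text
[[0.6349 0.3872]
 [0.5992 0.198 ]
 [0.4488 0.2217]
 [0.4858 0.4149]] [0.54216252 0.30544943] [np.float64(0.1925770543222467), np.float64(0.1522409421147304), np.float64(0.19665780355604595), np.float64(0.15163755049392064)]
yaw -10.701819406942192
yaw -10.857590636842374
at [0.1269 0.5352 0.4047] rpy [-180.     -0.    166.66] | turn az 6.826 then tool shift [-9.735  7.434  0.079] | t 0.9 grip 0.0854
```

View pics/w1.png

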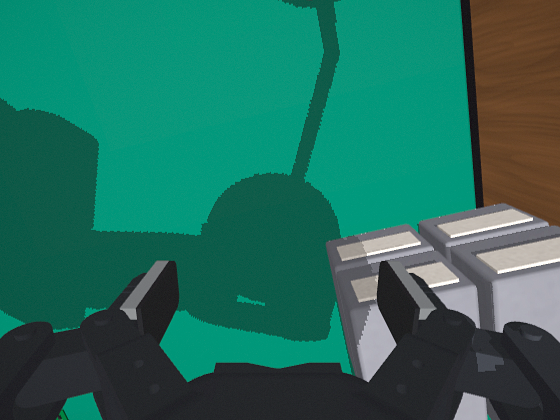

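>>> send_rows(
  commands=[
    {"x": 0,"y": 0,"z": 0,"ax": 0,"ay": 0,"az": 1,"grip": 1},
    {"x": 0,"y": 0,"z": 0,"ax": 0,"ay": 0,"az": 1,"grip": 1},
    {"x": 0,"y": 0,"z": 0,"ax": 0,"ay": 0,"az": 1,"grip": 1},
    {"x": 0,"y": 0,"z": 0,"ax": 0,"ay": 0,"az": 1,"grip": 1},
    {"x": 0,"y": 0,"z": 0,"ax": 0,"ay": 0,"az": 1,"grip": 1},
    {"x": 0,"y": 0,"z": 0,"ax": 0,"ay": 0,"az": 1,"grip": 1},
    {"x": 0,"y": 0,"z": 0,"ax": 0,"ay": 0,"az": 0.83,"grip": 1},
    {"x": 0,"y": 0,"z": 0,"ax": 0,"ay": 0,"az": 0,"grip": 1},
  ],
)

```text
time: 1.95
eef_pos: [0.1269, 0.5351, 0.4048]
eef_rot: [180.0, -0.0, 96.2]
wrist_force: [0.5, 0.4, 0.1]
grip_width: 0.0853
```

>>> send_rows(
  commands=[
    {"x": -0.8,"y": 0.54,"z": 0,"ax": 0,"ay": 0,"az": 0,"grip": 1},
    {"x": -0.8,"y": 0.54,"z": 0,"ax": 0,"ay": 0,"az": 0,"grip": 1},
    {"x": -0.8,"y": 0.54,"z": 0,"ax": 0,"ay": 0,"az": 0,"grip": 1},
    {"x": -0.8,"y": 0.54,"z": 0,"ax": 0,"ay": 0,"az": 0,"grip": 1},
    {"x": -0.8,"y": 0.54,"z": 0,"ax": 0,"ay": 0,"az": 0,"grip": 1},
    {"x": -0.8,"y": 0.54,"z": 0,"ax": 0,"ay": 0,"az": 0,"grip": 1},
    {"x": -0.8,"y": 0.54,"z": 0,"ax": 0,"ay": 0,"az": 0,"grip": 1},
    {"x": -0.8,"y": 0.54,"z": 0,"ax": 0,"ay": 0,"az": 0,"grip": 1},
    {"x": -0.8,"y": 0.54,"z": 0,"ax": 0,"ay": 0,"az": 0,"grip": 1},
    {"x": -0.8,"y": 0.54,"z": 0,"ax": 0,"ay": 0,"az": 0,"grip": 1},
    {"x": -0.8,"y": 0.54,"z": 0,"ax": 0,"ay": 0,"az": 0,"grip": 1},
    {"x": 0,"y": 0,"z": 0,"ax": 0,"ay": 0,"az": 0,"grip": 1},
  ],
)

```text
time: 3.45
eef_pos: [0.5602, 0.041, 0.4052]
eef_rot: [179.7, -0.1, 98.8]
wrist_force: [-0.5, 0.0, -0.3]
grip_width: 0.0853
```

```bash
python3 - <<'E'
from h import *
plan(.6535,.0225,.40,98.4)
W,im=shot("wrist","w2")
E
```

```text
at [0.5602 0.041  0.4052] rpy [ 1.7971e+02 -1.0000e-01  9.8840e+01] | turn az 0.044 then tool shift [-0.532  1.494  0.087] | t 3.45 grip 0.0853
```

View pics/w2.png

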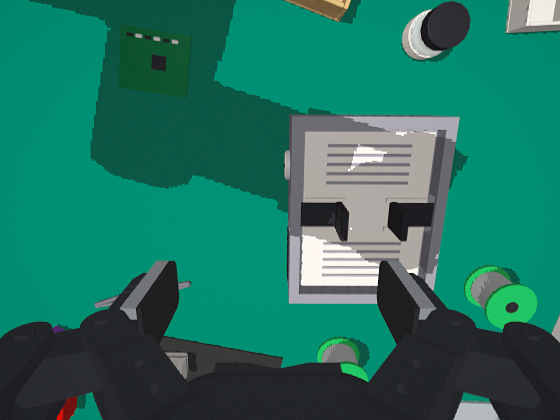

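>>> send_rows(
  commands=[
    {"x": -0.27,"y": 0.75,"z": 0,"ax": 0,"ay": 0,"az": 0,"grip": 1},
    {"x": -0.27,"y": 0.75,"z": 0,"ax": 0,"ay": 0,"az": 0,"grip": 1},
    {"x": 0,"y": 0,"z": 0,"ax": 0,"ay": 0,"az": 0,"grip": 0.8},
    {"x": 0,"y": 0,"z": 0,"ax": 0,"ay": 0,"az": 0,"grip": 0.8},
  ],
)

```text
time: 4.0
eef_pos: [0.6523, 0.0287, 0.4063]
eef_rot: [179.9, -0.2, 99.6]
wrist_force: [-0.5, -0.3, -0.7]
grip_width: 0.0768
```

```bash
python3 - <<'E'
from h import *
plan(.6535,.0225,.36,98.4)
W,im=shot("wrist","w3")
crop(im,170,80,390,310,2.6,"w3c")
E
```

```text
at [0.6523 0.0287 0.4063] rpy [179.86  -0.22  99.61] | turn az 0.121 then tool shift [-0.105  0.005  0.771] | t 4.0 grip 0.0768
```

View pics/w3c.png

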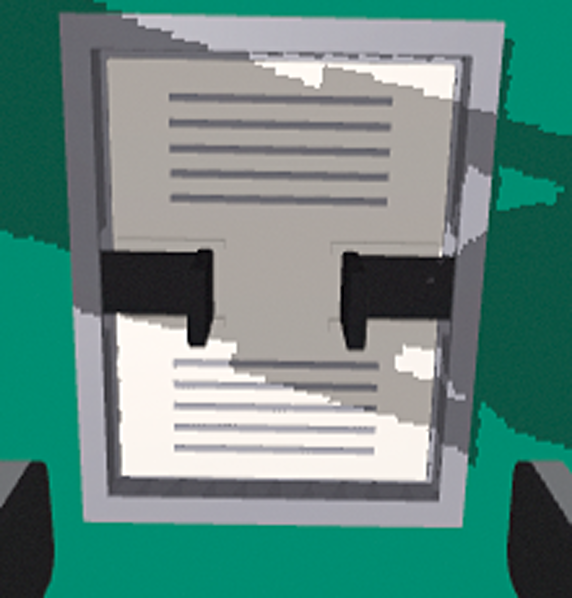

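```bash
cat >> h.py <<'E'
def quad(C,pts,z,Lx,Ly,xfirst=True):
    # pts: corners in consecutive order; fit rigid rect; returns centre,yaw(mod), residual
    P=np.array([p2w(C,u,v,z)[:2] for u,v in pts]); c=P.mean(0); 
    sides=[np.linalg.norm(P[i]-P[(i+1)%4]) for i in range(4)]
    i=0 if abs(sides[0]-Lx)<abs(sides[0]-Ly) else 1
    d=(P[(i+1)%4]-P[i])-(P[(i+3)%4]-P[(i+2)%4]); yaw=np.degrees(np.arctan2(d[1],d[0])); yaw=(yaw+90)%180-90
    print('centre',np.round(c,4),'yaw(x)',round(yaw,2),'sides',np.round(sides,4)); return c,yaw
E
python3 - <<'E'
from h import *
W=cam("wrist")
f=lambda u,v:((u+.5)/2.6-.5+170,(v+.5)/2.6-.5+80)
quad(W,[f(*p) for p in((60,14),(504,21),(463,526),(84,521))],.063,.15,.19)
quad(W,[f(*p) for p in((106,56),(455,63),(431,480),(121,478))],.051,.124,.162)
for (c,yw) in (((.6535,.0225),8.4),):
  for sx in(-.030,.030):
    for sy in(-.014,.014):
      a=np.radians(yw);P=[c[0]+np.cos(a)*sx-np.sin(a)*sy,c[1]+np.sin(a)*sx+np.cos(a)*sy,.09]
      q=w2p(W,[P])[0]; print(sx,sy,(q+.5-[170,80])*2.6)
E
```

```text
centre [0.6535 0.0223] yaw(x) 8.64 sides [0.1492 0.1896 0.15   0.1893]
centre [0.6537 0.0223] yaw(x) 8.74 sides [0.1234 0.162  0.1255 0.1632]
-0.03 -0.014 [189.68581328 348.52812828]
-0.03 0.014 [188.95854175 268.0721447 ]
0.03 -0.014 [365.71380211 351.66332663]
0.03 0.014 [369.66577577 271.45106225]
```

>>> send_rows(
  commands=[
    {"x": -0.1,"y": 0,"z": 0,"ax": 0,"ay": 0,"az": 0.1,"grip": 0.8},
    {"x": 0,"y": 0,"z": 0.7,"ax": 0,"ay": 0,"az": 0,"grip": 0.8},
    {"x": 0,"y": 0,"z": 0.7,"ax": 0,"ay": 0,"az": 0,"grip": 0.8},
    {"x": 0,"y": 0,"z": 0.7,"ax": 0,"ay": 0,"az": 0,"grip": 0.8},
    {"x": 0,"y": 0,"z": 0,"ax": 0,"ay": 0,"az": 0,"grip": 0.8},
  ],
)

```text
time: 4.68
eef_pos: [0.6506, 0.0236, 0.2812]
eef_rot: [179.6, -0.1, 98.6]
wrist_force: [0.3, 0.7, 0.5]
grip_width: 0.0768
```

```bash
python3 - <<'E'
from h import *
plan(.6535,.0223,.233,98.6)
print(read_state()['eef_rot'])
E
```

```text
at [0.6506 0.0236 0.2812] rpy [ 1.796e+02 -1.300e-01  9.856e+01] | turn az -0.004 then tool shift [-0.029  0.045  0.804] | t 4.675 grip 0.0768
[ 1.79598331e+02 -1.32667713e-01  9.85597440e+01]
```

>>> send_rows(
  commands=[
    {"x": -0.03,"y": 0.045,"z": 0.4,"ax": 0.04,"ay": 0,"az": 0,"grip": 0.8},
    {"x": 0,"y": 0,"z": 0.38,"ax": 0,"ay": 0,"az": 0,"grip": 0.8},
    {"x": 0,"y": 0,"z": 0,"ax": 0,"ay": 0,"az": 0,"grip": 0.8},
  ],
)

```text
time: 5.05
eef_pos: [0.6545, 0.022, 0.2411]
eef_rot: [179.5, 0.0, 98.5]
wrist_force: [-0.8, 0.7, -0.4]
grip_width: 0.0767
```

```bash
python3 - <<'E'
from h import *
plan(.6535,.0223,.233,98.6)
shot("wrist","w4")
E
```

```text
at [0.6545 0.022  0.2411] rpy [1.7946e+02 4.0000e-02 9.8530e+01] | turn az -0.007 then tool shift [ 0.007 -0.016  0.135] | t 5.05 grip 0.0767
```

View pics/w4.png

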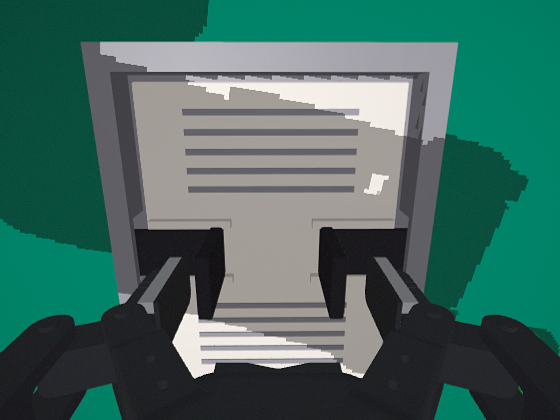

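>>> send_rows(
  commands=[
    {"x": 0,"y": -0.01,"z": 0.13,"ax": 0,"ay": 0,"az": 0,"grip": 0.8},
    {"x": 0,"y": 0,"z": 0.0,"ax": 0,"ay": 0,"az": 0,"grip": 0.4},
    {"x": 0,"y": 0,"z": 0,"ax": 0,"ay": 0,"az": 0,"grip": 0},
    {"x": 0,"y": 0,"z": 0,"ax": 0,"ay": 0,"az": 0,"grip": -0.4},
    {"x": 0,"y": 0,"z": 0,"ax": 0,"ay": 0,"az": 0,"grip": -1},
    {"x": 0,"y": 0,"z": 0,"ax": 0,"ay": 0,"az": 0,"grip": -1},
    {"x": 0,"y": 0,"z": 0,"ax": 0,"ay": 0,"az": 0,"grip": -1},
    {"x": 0,"y": 0,"z": 0,"ax": 0,"ay": 0,"az": 0,"grip": -1},
  ],
)

```text
time: 6.1
eef_pos: [0.6536, 0.0218, 0.2416]
eef_rot: [179.1, 0.2, 98.6]
wrist_force: [-1.8, 0.0, 1.0]
grip_width: 0.0359
```

```bash
python3 - <<'E'
from h import *
plan(.6535,.0223,.233,98.6)
print(read_state()['wrist_force'])
shot("wrist","w5")
E
```

```text
at [0.6536 0.0218 0.2416] rpy [179.12   0.23  98.55] | turn az -0.005 then tool shift [ 0.009 -0.     0.144] | t 6.1 grip 0.0359
[-1.79075326  0.03237955  0.96985317]
```

View pics/w5.png

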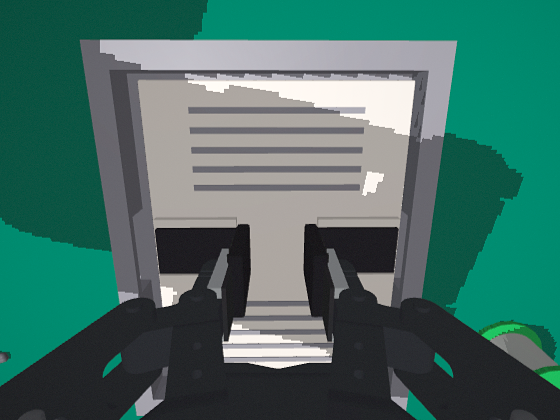

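>>> send_rows(
  commands=[
    {"x": 0,"y": 0,"z": -0.3,"ax": 0,"ay": 0,"az": 0,"grip": -1},
    {"x": 0,"y": 0,"z": -0.5,"ax": 0.05,"ay": 0,"az": 0,"grip": -1},
    {"x": 0,"y": 0,"z": -0.5,"ax": 0.05,"ay": 0,"az": 0,"grip": -1},
    {"x": 0,"y": 0,"z": -0.5,"ax": 0,"ay": 0,"az": 0,"grip": -1},
  ],
)

```text
time: 6.65
eef_pos: [0.6531, 0.022, 0.3491]
eef_rot: [-179.6, 0.1, 98.6]
wrist_force: [0.4, 0.3, -2.6]
grip_width: 0.0361
```

```bash
python3 - <<'E'
from h import *
plan(.47,-.005,.34,98.6)
print(read_state()['wrist_force'])
C,im=shot("wrist","w6")
C,im=shot("scene","s6"); crop(im,150,180,350,340,4,"s6c")
E
```

```text
at [0.6531 0.022  0.3491] rpy [-1.7955e+02  1.1000e-01  9.8550e+01] | turn az -0.005 then tool shift [ 0.011 -3.085  0.152] | t 6.65 grip 0.0361
[ 0.36071326  0.28020619 -2.56067842]
```

View pics/w6.png

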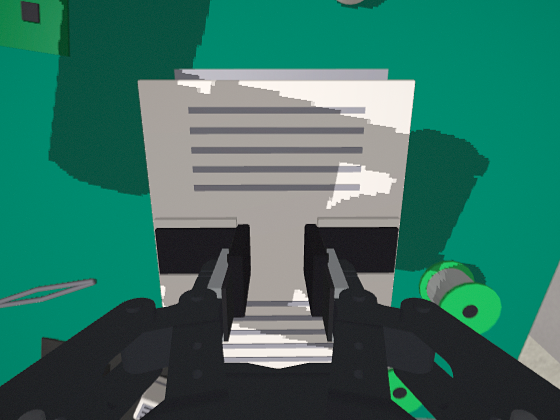

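View pics/s6c.png

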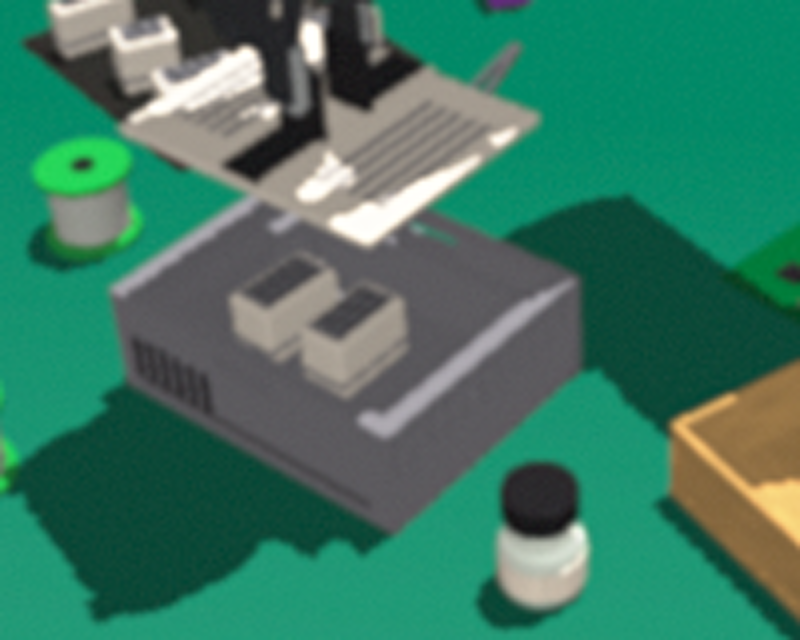

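>>> send_rows(
  commands=[
    {"x": 0,"y": -0.77,"z": 0,"ax": -0.04,"ay": 0,"az": 0,"grip": -1},
    {"x": 0,"y": -0.77,"z": 0,"ax": 0,"ay": 0,"az": 0,"grip": -1},
    {"x": 0,"y": -0.77,"z": 0,"ax": 0,"ay": 0,"az": 0,"grip": -1},
    {"x": 0,"y": -0.77,"z": 0,"ax": 0,"ay": 0,"az": 0,"grip": -1},
    {"x": 0,"y": 0,"z": 0.6,"ax": 0,"ay": 0,"az": 0,"grip": -1},
    {"x": 0,"y": 0,"z": 0.6,"ax": 0,"ay": 0,"az": 0,"grip": -1},
    {"x": 0,"y": 0,"z": 0.6,"ax": 0,"ay": 0,"az": 0,"grip": -1},
    {"x": 0,"y": 0,"z": 0,"ax": 0,"ay": 0,"az": 0,"grip": -1},
  ],
)

```text
time: 7.75
eef_pos: [0.4628, -0.0058, 0.2314]
eef_rot: [180.0, 0.1, 98.5]
wrist_force: [0.2, -0.4, -2.6]
grip_width: 0.0361
```

```bash
python3 - <<'E'
from h import *
plan(.47,-.005,.1965,98.6)
print(read_state()['wrist_force'])
C,im=shot("wrist","w7")
C,im=shot("top","t7")
E
```

```text
at [ 0.4628 -0.0058  0.2314] rpy [1.7999e+02 6.0000e-02 9.8530e+01] | turn az -0.007 then tool shift [-0.005  0.121  0.581] | t 7.75 grip 0.0361
[ 0.15645276 -0.43245036 -2.56321232]
```

View pics/w7.png

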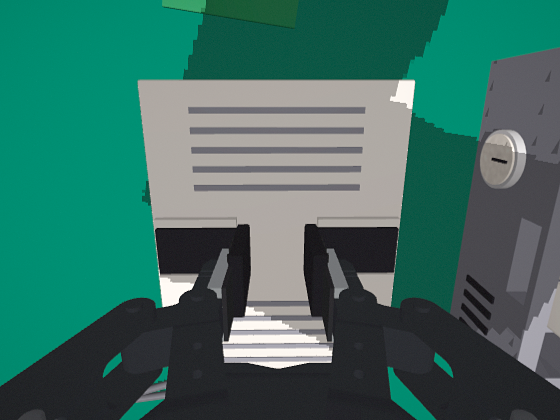

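View pics/t7.png

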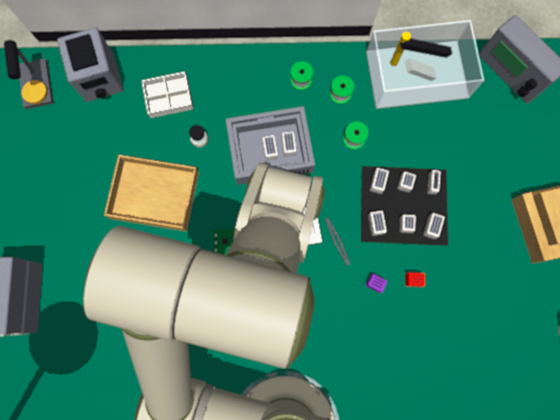

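>>> send_rows(
  commands=[
    {"x": 0,"y": 0.06,"z": 0.35,"ax": 0,"ay": 0,"az": 0,"grip": -1},
    {"x": 0,"y": 0,"z": 0.18,"ax": 0,"ay": 0,"az": 0,"grip": -1},
    {"x": 0,"y": 0,"z": 0.05,"ax": 0,"ay": 0,"az": 0,"grip": -1},
    {"x": 0,"y": 0,"z": 0.03,"ax": 0,"ay": 0,"az": 0,"grip": -1},
  ],
)

```text
time: 8.35
eef_pos: [0.4687, -0.0057, 0.2005]
eef_rot: [179.2, 0.4, 98.6]
wrist_force: [0.3, 0.2, -2.3]
grip_width: 0.0361
```

>>> send_rows(
  commands=[
    {"x": 0,"y": 0,"z": 0.06,"ax": 0.07,"ay": -0.04,"az": 0,"grip": -1},
    {"x": 0,"y": 0,"z": 0.04,"ax": 0,"ay": 0,"az": 0,"grip": -1},
    {"x": 0,"y": 0,"z": 0.03,"ax": 0,"ay": 0,"az": 0,"grip": -1},
  ],
)

```text
time: 8.72
eef_pos: [0.4688, -0.0059, 0.1951]
eef_rot: [179.8, 0.9, 98.6]
wrist_force: [-10.2, 0.7, 39.3]
grip_width: 0.0359
```

>>> send_rows(
  commands=[
    {"x": 0,"y": 0,"z": -0.04,"ax": 0,"ay": 0.06,"az": 0,"grip": -1},
    {"x": 0,"y": 0,"z": 0,"ax": 0,"ay": 0,"az": 0,"grip": 0},
    {"x": 0,"y": 0,"z": 0,"ax": 0,"ay": 0,"az": 0,"grip": 0.6},
    {"x": 0,"y": 0,"z": 0,"ax": 0,"ay": 0,"az": 0,"grip": 0.8},
    {"x": 0,"y": 0,"z": 0,"ax": 0,"ay": 0,"az": 0,"grip": 0.8},
    {"x": 0,"y": 0,"z": 0,"ax": 0,"ay": 0,"az": 0,"grip": 0.8},
    {"x": 0,"y": 0,"z": -0.5,"ax": 0,"ay": 0,"az": 0,"grip": 0.8},
    {"x": 0,"y": 0,"z": -0.9,"ax": 0,"ay": 0,"az": 0,"grip": 0.8},
    {"x": 0,"y": 0,"z": -0.9,"ax": 0,"ay": 0,"az": 0,"grip": 0.8},
    {"x": 0,"y": 0,"z": 0,"ax": 0,"ay": 0,"az": 0,"grip": 0.5},
  ],
)

```text
time: 9.98
eef_pos: [0.4685, -0.0052, 0.3396]
eef_rot: [179.8, 0.3, 98.6]
wrist_force: [-1.0, 0.2, -0.3]
grip_width: 0.0643
```

```bash
python3 - <<'E'
from h import *
plan(.6535,.0223,.36,98.6)
print(read_state()['wrist_force'])
C,im=shot("wrist","w8")
E
```

```text
at [ 0.4685 -0.0052  0.3396] rpy [179.83   0.33  98.56] | turn az -0.004 then tool shift [-0.008  3.118 -0.34 ] | t 9.975 grip 0.0643
[-0.98380798  0.19903097 -0.33294422]
```

View pics/w8.png

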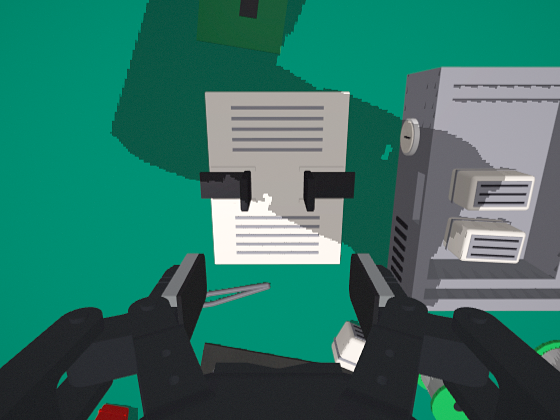

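>>> send_rows(
  commands=[
    {"x": 0,"y": 0.8,"z": -0.1,"ax": 0,"ay": -0.03,"az": 0,"grip": 0.6},
    {"x": 0,"y": 0.8,"z": -0.1,"ax": 0,"ay": 0,"az": 0,"grip": 0.6},
    {"x": 0,"y": 0.8,"z": -0.1,"ax": 0,"ay": 0,"az": 0,"grip": 0.6},
    {"x": 0,"y": 0.8,"z": 0,"ax": 0,"ay": 0,"az": 0,"grip": 0.6},
    {"x": 0,"y": 0,"z": 0,"ax": 0,"ay": 0,"az": 0,"grip": 0.6},
  ],
)

```text
time: 10.65
eef_pos: [0.6628, 0.0243, 0.3442]
eef_rot: [-179.0, 0.3, 98.5]
wrist_force: [-0.7, 0.2, -0.2]
grip_width: 0.0686
```

```bash
python3 - <<'E'
from h import *
plan(.6535,.0223,.36,98.6)
C,im=shot("wrist","w9")
crop(im,150,20,410,320,2,"w9c")
E
```

```text
at [0.6628 0.0243 0.3442] rpy [-179.04    0.26   98.49] | turn az -0.011 then tool shift [-0.01  -0.158 -0.263] | t 10.65 grip 0.0686
```

View pics/w9c.png

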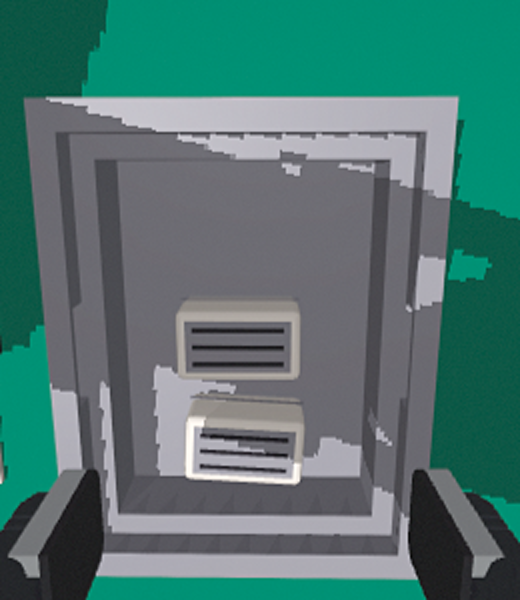

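```bash
python3 - <<'E'
from h import *
W=cam("wrist")
f=lambda u,v:((u+.5)/2-.5+150,(v+.5)/2-.5+20)
quad(W,[f(*p) for p in((26,98),(458,97),(412,577),(68,575))],.063,.15,.19)
A=quad(W,[f(*p) for p in((179,313),(299,313),(299,380),(180,379))],.042,.052,.03)
B=quad(W,[f(*p) for p in((189,420),(303,428),(300,484),(188,478))],.042,.052,.03)
im=get_image("wrist")
m=((im.min(2)>140)|(np.abs(im.astype(int)-[168,163,150]).max(2)<25)).astype(np.uint8)*255
def draw(c,y,z0=.006):
    q=w2p(W,box(c[0],c[1],y,.052,.03,z0,z0+.036))
    for a,b in((0,1),(1,2),(2,3),(3,0),(4,5),(5,6),(6,7),(7,4)): cv2.line(im,*[tuple(int(round(v*16)) for v in q[k]) for k in(a,b)],(255,0,0),1,cv2.LINE_AA,4)
draw(*A);draw(*B)
crop(im,210,140,330,280,5,"w9d")
E
```

```text
centre [0.6511 0.0221] yaw(x) 8.55 sides [0.1491 0.1893 0.1462 0.1897]
centre [0.6499 0.0223] yaw(x) 8.41 sides [0.049  0.0287 0.0501 0.0283]
centre [ 0.659  -0.0245] yaw(x) 4.99 sides [0.049  0.0264 0.0494 0.0273]
```

View pics/w9d.png

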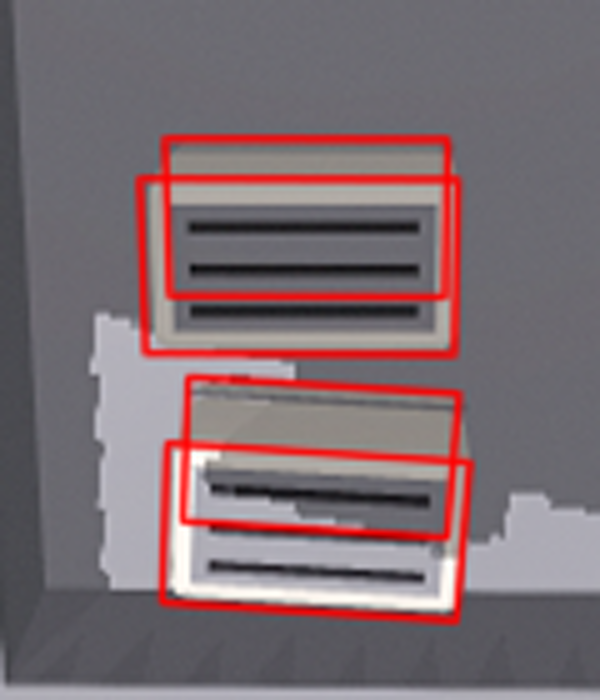

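>>> send_rows(
  commands=[
    {"x": 0,"y": -0.2,"z": 0.5,"ax": -0.1,"ay": 0,"az": 0.01,"grip": 0.6},
    {"x": 0,"y": 0,"z": 0.8,"ax": 0,"ay": 0,"az": 0,"grip": 0.6},
    {"x": 0,"y": 0,"z": 0.3,"ax": 0,"ay": 0,"az": 0,"grip": 0.6},
    {"x": 0,"y": 0,"z": 0,"ax": 0,"ay": 0,"az": 0,"grip": 0.6},
  ],
)

```text
time: 11.25
eef_pos: [0.644, 0.021, 0.247]
eef_rot: [-179.9, 0.2, 98.3]
wrist_force: [0.0, -0.0, -0.1]
grip_width: 0.0687
```

```bash
python3 - <<'E'
from h import *
plan(.651,.0225,.19,98.6)
C,im=shot("wrist","w10")
E
```

```text
at [0.644 0.021 0.247] rpy [-179.89    0.23   98.29] | turn az -0.031 then tool shift [0.007 0.119 0.95 ] | t 11.25 grip 0.0687
```

View pics/w10.png

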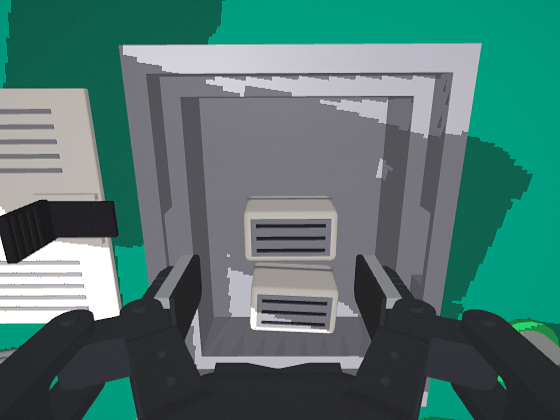

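>>> send_rows(
  commands=[
    {"x": 0,"y": 0.12,"z": 0.4,"ax": 0,"ay": 0,"az": -0.03,"grip": 0.6},
    {"x": 0,"y": 0,"z": 0.55,"ax": 0,"ay": 0,"az": 0,"grip": 0.6},
    {"x": 0,"y": 0,"z": 0,"ax": 0,"ay": 0,"az": 0,"grip": 0.6},
  ],
)

```text
time: 11.68
eef_pos: [0.6519, 0.0217, 0.1902]
eef_rot: [179.8, 0.3, 98.6]
wrist_force: [1.0, 0.5, 0.8]
grip_width: 0.0683
```

```bash
python3 - <<'E'
from h import *
plan(.651,.0225,.19,98.6)
C,im=shot("wrist","w11")
E
```

```text
at [0.6519 0.0217 0.1902] rpy [179.83   0.32  98.61] | turn az 0.001 then tool shift [ 0.015 -0.013  0.004] | t 11.675 grip 0.0683
```

View pics/w11.png

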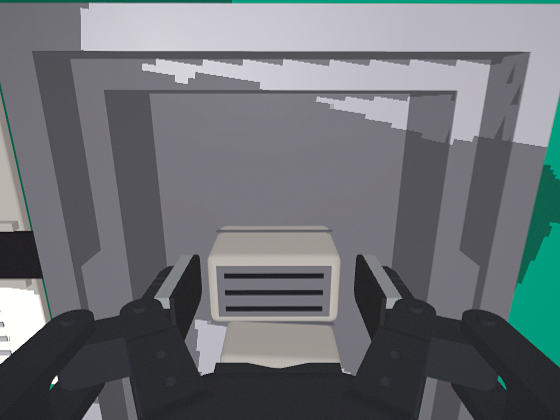

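>>> send_rows(
  commands=[
    {"x": 0,"y": 0,"z": 0.03,"ax": 0,"ay": 0,"az": 0,"grip": 0.2},
    {"x": 0,"y": 0,"z": 0,"ax": 0,"ay": 0,"az": 0,"grip": -1},
    {"x": 0,"y": 0,"z": 0,"ax": 0,"ay": 0,"az": 0,"grip": -1},
    {"x": 0,"y": 0,"z": 0,"ax": 0,"ay": 0,"az": 0,"grip": -1},
    {"x": 0,"y": 0,"z": -0.5,"ax": 0,"ay": 0,"az": 0,"grip": -1},
    {"x": 0,"y": 0,"z": -0.9,"ax": 0,"ay": 0,"az": 0,"grip": -1},
    {"x": 0,"y": 0,"z": -0.9,"ax": 0,"ay": 0,"az": 0,"grip": -1},
  ],
)

```text
time: 12.6
eef_pos: [0.6512, 0.0224, 0.3307]
eef_rot: [179.9, 0.3, 98.6]
wrist_force: [0.9, -0.7, -0.3]
grip_width: 0.0506
```

```bash
python3 - <<'E'
from h import *
a=np.radians(-10.8)
for dy in(.045,0,-.045):
    x,y=.5422-np.sin(a)*dy,.3054+np.cos(a)*dy
    print(x,y); plan(x,y,.30,79.2)
C,im=shot("wrist","w12")
E
```

```text
0.5506321591563577 0.349602926282791
at [0.6512 0.0224 0.3307] rpy [179.88   0.3   98.61] | turn az 1.941 then tool shift [ 5.042 -2.669  0.512] | t 12.6 grip 0.0506
0.5422 0.3054
at [0.6512 0.0224 0.3307] rpy [179.88   0.3   98.61] | turn az 1.941 then tool shift [ 4.292 -2.669  0.512] | t 12.6 grip 0.0506
0.5337678408436424 0.261197073717209
at [0.6512 0.0224 0.3307] rpy [179.88   0.3   98.61] | turn az 1.941 then tool shift [ 3.542 -2.669  0.512] | t 12.6 grip 0.0506
```

View pics/w12.png

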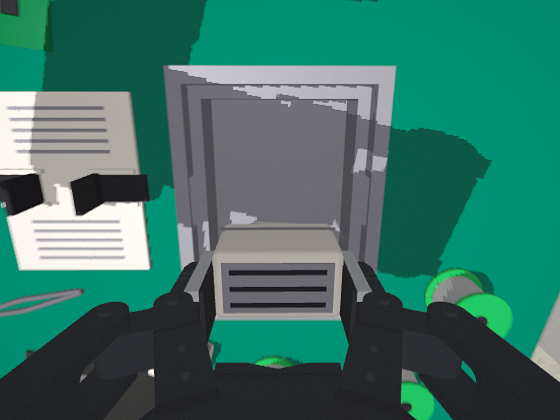

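>>> send_rows(
  commands=[
    {"x": 0,"y": 0,"z": 0,"ax": 0,"ay": 0,"az": 1,"grip": -1},
    {"x": 0,"y": 0,"z": 0,"ax": 0,"ay": 0,"az": 0.95,"grip": -1},
    {"x": 0.85,"y": -0.45,"z": 0,"ax": 0,"ay": 0,"az": 0,"grip": -1},
    {"x": 0.85,"y": -0.45,"z": 0,"ax": 0,"ay": 0,"az": 0,"grip": -1},
    {"x": 0.85,"y": -0.45,"z": 0,"ax": 0,"ay": 0,"az": 0,"grip": -1},
    {"x": 0.85,"y": -0.45,"z": 0,"ax": 0,"ay": 0,"az": 0,"grip": -1},
    {"x": 0.85,"y": -0.45,"z": 0,"ax": 0,"ay": 0,"az": 0,"grip": -1},
    {"x": 0.8,"y": -0.42,"z": 0,"ax": 0,"ay": 0,"az": 0,"grip": -1},
    {"x": 0,"y": 0,"z": 0,"ax": 0,"ay": 0,"az": 0,"grip": -1},
  ],
)

```text
time: 13.78
eef_pos: [0.5521, 0.3608, 0.3355]
eef_rot: [178.7, 0.2, 78.3]
wrist_force: [0.4, -0.3, -1.2]
grip_width: 0.0509
```

```bash
python3 - <<'E'
from h import *
plan(.5506,.3496,.189,79.2)
C,im=shot("wrist","w13")
E
```

```text
at [0.5521 0.3608 0.3355] rpy [1.7873e+02 1.7000e-01 7.8320e+01] | turn az -0.088 then tool shift [-0.187  0.011  2.442] | t 13.775 grip 0.0509
```

View pics/w13.png

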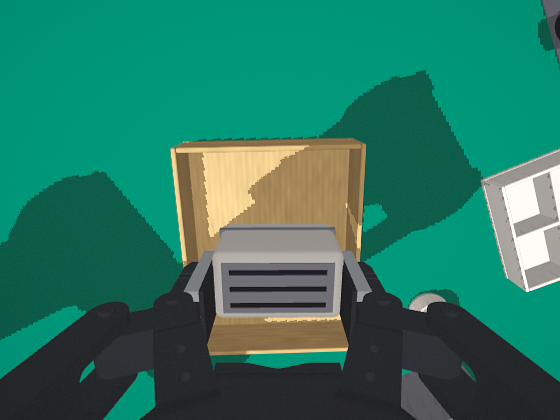

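>>> send_rows(
  commands=[
    {"x": -0.19,"y": 0,"z": 0.8,"ax": 0.1,"ay": 0,"az": -0.09,"grip": -1},
    {"x": 0,"y": 0,"z": 0.8,"ax": 0,"ay": 0,"az": 0,"grip": -1},
    {"x": 0,"y": 0,"z": 0.6,"ax": 0,"ay": 0,"az": 0,"grip": -1},
    {"x": 0,"y": 0,"z": 0,"ax": 0,"ay": 0,"az": 0,"grip": -1},
  ],
)

```text
time: 14.32
eef_pos: [0.5543, 0.3422, 0.2012]
eef_rot: [179.6, 0.2, 78.8]
wrist_force: [1.1, -0.3, -0.9]
grip_width: 0.0507
```

>>> send_rows(
  commands=[
    {"x": 0.08,"y": -0.08,"z": 0.1,"ax": 0,"ay": 0,"az": -0.04,"grip": -1},
    {"x": 0,"y": 0,"z": 0.07,"ax": 0,"ay": 0,"az": 0,"grip": -1},
    {"x": 0,"y": 0,"z": 0.04,"ax": 0,"ay": 0,"az": 0,"grip": -1},
  ],
)

```text
time: 14.7
eef_pos: [0.5518, 0.3474, 0.1922]
eef_rot: [179.2, -0.0, 79.2]
wrist_force: [-0.1, -0.0, 0.2]
grip_width: 0.0507
```

>>> send_rows(
  commands=[
    {"x": 0,"y": 0,"z": 0.07,"ax": 0.06,"ay": 0,"az": 0,"grip": -1},
    {"x": 0,"y": 0,"z": 0.05,"ax": 0,"ay": 0,"az": 0,"grip": -1},
  ],
)

```text
time: 14.95
eef_pos: [0.5521, 0.3476, 0.1897]
eef_rot: [179.6, -0.1, 79.2]
wrist_force: [-13.3, -6.2, 29.1]
grip_width: 0.0511
```

Contact with the tray floor; release and go back for the second.

>>> send_rows(
  commands=[
    {"x": 0,"y": 0,"z": -0.02,"ax": 0,"ay": 0,"az": 0,"grip": 0.3},
    {"x": 0,"y": 0,"z": 0,"ax": 0,"ay": 0,"az": 0,"grip": 0.6},
    {"x": 0,"y": 0,"z": 0,"ax": 0,"ay": 0,"az": 0,"grip": 0.6},
    {"x": 0,"y": 0,"z": -0.6,"ax": 0,"ay": 0,"az": 0,"grip": 0.6},
    {"x": 0,"y": 0,"z": -0.9,"ax": 0,"ay": 0,"az": 0,"grip": 0.6},
    {"x": 0,"y": 0,"z": -0.8,"ax": 0,"ay": 0,"az": 0,"grip": 0.6},
    {"x": 0,"y": 0,"z": 0,"ax": 0,"ay": 0,"az": 0,"grip": 0.6},
  ],
)

```text
time: 15.82
eef_pos: [0.5515, 0.3475, 0.3324]
eef_rot: [179.7, -0.1, 79.2]
wrist_force: [0.1, 0.1, -0.7]
grip_width: 0.0683
```

```bash
python3 - <<'E'
from h import *
plan(.658,-.0245,.30,95)
C,im=shot("wrist","w14")
E
```

```text
at [0.5515 0.3475 0.3324] rpy [ 1.7972e+02 -1.0000e-01  7.9240e+01] | turn az -1.576 then tool shift [-6.332  1.228  0.54 ] | t 15.825 grip 0.0683
```

View pics/w14.png

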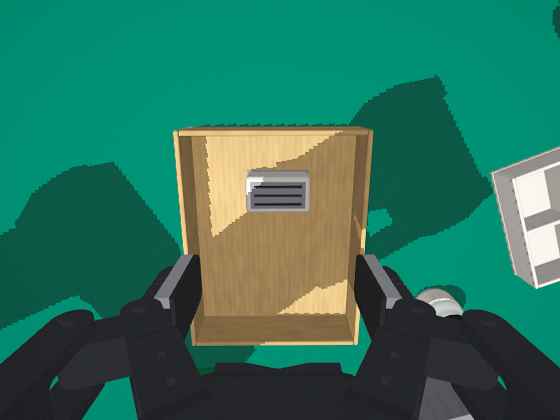

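>>> send_rows(
  commands=[
    {"x": 0,"y": 0,"z": 0,"ax": 0,"ay": 0,"az": -0.8,"grip": 0.6},
    {"x": 0,"y": 0,"z": 0,"ax": 0,"ay": 0,"az": -0.8,"grip": 0.6},
    {"x": -0.9,"y": 0.18,"z": 0,"ax": 0,"ay": 0,"az": 0,"grip": 0.6},
    {"x": -0.9,"y": 0.18,"z": 0,"ax": 0,"ay": 0,"az": 0,"grip": 0.6},
    {"x": -0.9,"y": 0.18,"z": 0,"ax": 0,"ay": 0,"az": 0,"grip": 0.6},
    {"x": -0.9,"y": 0.18,"z": 0,"ax": 0,"ay": 0,"az": 0,"grip": 0.6},
    {"x": -0.9,"y": 0.18,"z": 0,"ax": 0,"ay": 0,"az": 0,"grip": 0.6},
    {"x": -0.9,"y": 0.18,"z": 0,"ax": 0,"ay": 0,"az": 0,"grip": 0.6},
    {"x": -0.7,"y": 0.1,"z": 0,"ax": 0,"ay": 0,"az": 0,"grip": 0.6},
    {"x": 0,"y": 0,"z": 0,"ax": 0,"ay": 0,"az": 0,"grip": 0.6},
  ],
)

```text
time: 17.12
eef_pos: [0.6613, -0.0206, 0.3104]
eef_rot: [-178.4, -0.0, 95.9]
wrist_force: [-0.8, 0.1, -0.6]
grip_width: 0.0683
```

```bash
python3 - <<'E'
from h import *
plan(.658,-.0245,.30,95)
C,im=shot("wrist","w15")
crop(im,150,50,410,340,2,"w15c")
E
```

```text
at [ 0.6613 -0.0206  0.3104] rpy [-1.7837e+02 -5.0000e-02  9.5890e+01] | turn az 0.089 then tool shift [-0.06  -0.06   0.173] | t 17.125 grip 0.0683
```

View pics/w15c.png

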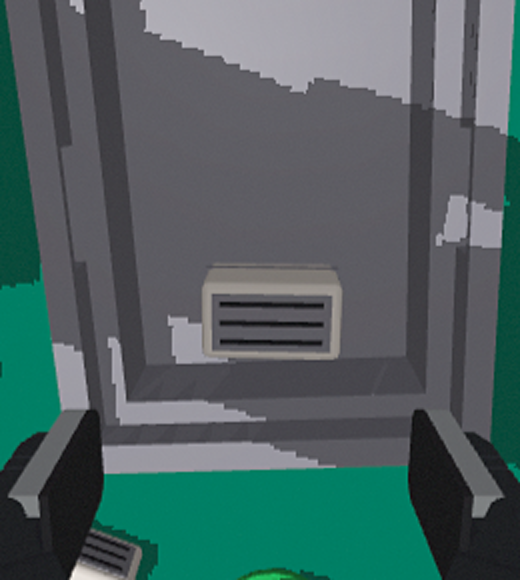

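```bash
python3 - <<'E'
from h import *
W=cam("wrist")
f=lambda u,v:((u+.5)/2-.5+150,(v+.5)/2-.5+50)
c,y=quad(W,[f(*p) for p in((202,287),(342,288),(339,358),(204,356))],.042,.052,.03)
plan(*c,.19,95.5)
E
```

```text
centre [ 0.6596 -0.0224] yaw(x) 5.76 sides [0.0507 0.0269 0.0504 0.0266]
at [ 0.661  -0.019   0.3103] rpy [-1.7834e+02 -8.0000e-02  9.5980e+01] | turn az 0.048 then tool shift [-0.054 -0.028  2.005] | t 17.175 grip 0.0684
```

>>> send_rows(
  commands=[
    {"x": -0.04,"y": -0.02,"z": 0,"ax": -0.16,"ay": 0,"az": 0.03,"grip": 0.6},
    {"x": 0,"y": 0,"z": 0.6,"ax": 0,"ay": 0,"az": 0,"grip": 0.6},
    {"x": 0,"y": 0,"z": 0.6,"ax": 0,"ay": 0,"az": 0,"grip": 0.6},
    {"x": 0,"y": 0,"z": 0,"ax": 0,"ay": 0,"az": 0,"grip": 0.6},
  ],
)

```text
time: 17.68
eef_pos: [0.6589, -0.0166, 0.2358]
eef_rot: [179.9, -0.2, 95.9]
wrist_force: [0.3, -0.8, 0.3]
grip_width: 0.0681
```

```bash
python3 - <<'E'
from h import *
plan(.6596,-.0224,.19,95.5)
C,im=shot("wrist","w16")
E
```

```text
at [ 0.6589 -0.0166  0.2358] rpy [ 1.7989e+02 -1.5000e-01  9.5950e+01] | turn az 0.045 then tool shift [-0.098  0.002  0.764] | t 17.675 grip 0.0681
```

View pics/w16.png

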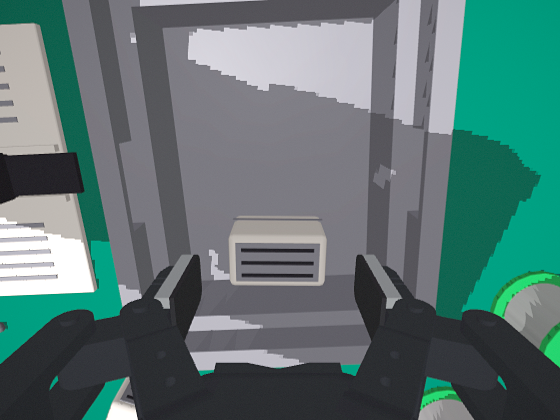

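>>> send_rows(
  commands=[
    {"x": -0.1,"y": 0,"z": 0.4,"ax": 0,"ay": 0,"az": 0.03,"grip": 0.6},
    {"x": 0,"y": 0,"z": 0.35,"ax": 0,"ay": 0,"az": 0,"grip": 0.6},
    {"x": 0,"y": 0,"z": 0.05,"ax": 0,"ay": 0,"az": 0,"grip": 0.6},
    {"x": 0,"y": 0,"z": 0,"ax": 0,"ay": 0,"az": 0,"grip": -1},
    {"x": 0,"y": 0,"z": 0,"ax": 0,"ay": 0,"az": 0,"grip": -1},
    {"x": 0,"y": 0,"z": 0,"ax": 0,"ay": 0,"az": 0,"grip": -1},
    {"x": 0,"y": 0,"z": 0,"ax": 0,"ay": 0,"az": 0,"grip": -1},
  ],
)

```text
time: 18.6
eef_pos: [0.6622, -0.0204, 0.1999]
eef_rot: [178.7, 0.2, 95.8]
wrist_force: [-0.0, -1.1, -1.5]
grip_width: 0.0504
```

>>> send_rows(
  commands=[
    {"x": -0.04,"y": -0.03,"z": 0,"ax": 0.1,"ay": 0,"az": 0,"grip": 0.5},
    {"x": 0,"y": 0,"z": 0,"ax": 0,"ay": 0,"az": 0,"grip": 0.5},
    {"x": 0,"y": 0,"z": 0.2,"ax": 0,"ay": 0,"az": 0,"grip": 0.5},
    {"x": 0,"y": 0,"z": 0.08,"ax": 0,"ay": 0,"az": 0,"grip": -1},
    {"x": 0,"y": 0,"z": 0,"ax": 0,"ay": 0,"az": 0,"grip": -1},
    {"x": 0,"y": 0,"z": 0,"ax": 0,"ay": 0,"az": 0,"grip": -1},
  ],
)

```text
time: 19.35
eef_pos: [0.6606, -0.0233, 0.1834]
eef_rot: [179.8, 0.2, 95.8]
wrist_force: [-0.9, -0.2, 4.3]
grip_width: 0.0509
```

>>> send_rows(
  commands=[
    {"x": 0,"y": 0,"z": -0.5,"ax": 0,"ay": 0,"az": 0,"grip": -1},
    {"x": 0,"y": 0,"z": -0.9,"ax": 0,"ay": 0,"az": 0,"grip": -1},
    {"x": 0,"y": 0,"z": -0.9,"ax": 0,"ay": 0,"az": 0,"grip": -1},
    {"x": 0,"y": 0,"z": -0.3,"ax": 0,"ay": 0,"az": 0.85,"grip": -1},
    {"x": 0,"y": 0,"z": 0,"ax": 0,"ay": 0,"az": 0.85,"grip": -1},
    {"x": 0,"y": 0,"z": 0,"ax": 0,"ay": 0,"az": 0,"grip": -1},
  ],
)

```text
time: 20.1
eef_pos: [0.6603, -0.0228, 0.3398]
eef_rot: [-179.9, 0.1, 78.4]
wrist_force: [0.3, -0.0, -1.1]
grip_width: 0.0514
```

```bash
python3 - <<'E'
from h import *
plan(.5338,.2612,.30,79.2)
C,im=shot("wrist","w17")
C,im=shot("top","t17")
E
```

```text
at [ 0.6603 -0.0228  0.3398] rpy [-1.799e+02  1.100e-01  7.842e+01] | turn az -0.078 then tool shift [ 4.255 -2.958  0.663] | t 20.1 grip 0.0514
```

View pics/w17.png

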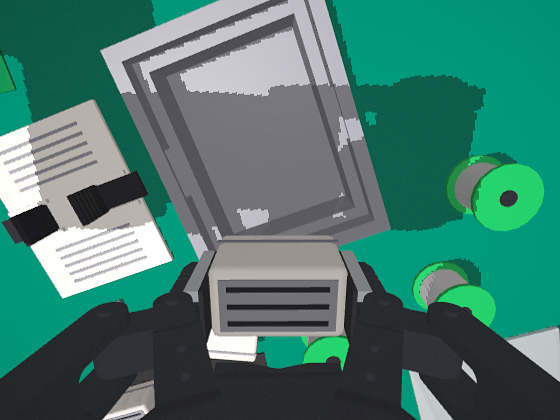

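>>> send_rows(
  commands=[
    {"x": 0.78,"y": -0.55,"z": 0,"ax": 0,"ay": 0,"az": -0.08,"grip": -1},
    {"x": 0.78,"y": -0.55,"z": 0,"ax": 0,"ay": 0,"az": 0,"grip": -1},
    {"x": 0.78,"y": -0.55,"z": 0,"ax": 0,"ay": 0,"az": 0,"grip": -1},
    {"x": 0.78,"y": -0.55,"z": 0,"ax": 0,"ay": 0,"az": 0,"grip": -1},
    {"x": 0.78,"y": -0.55,"z": 0,"ax": 0,"ay": 0,"az": 0,"grip": -1},
    {"x": 0.25,"y": -0.15,"z": 0,"ax": 0,"ay": 0,"az": 0,"grip": -1},
    {"x": 0,"y": 0,"z": 0,"ax": 0,"ay": 0,"az": 0,"grip": -1},
  ],
)

```text
time: 21.08
eef_pos: [0.5316, 0.2605, 0.3348]
eef_rot: [-179.5, 0.2, 80.2]
wrist_force: [-0.5, -0.2, -1.0]
grip_width: 0.0511
```

```bash
python3 - <<'E'
from h import *
plan(.5338,.2612,.1814,79.2)
C,im=shot("wrist","w18")
E
```

```text
at [0.5316 0.2605 0.3348] rpy [-179.51    0.2    80.22] | turn az 0.102 then tool shift [0.018 0.035 2.557] | t 21.075 grip 0.0511
```

View pics/w18.png

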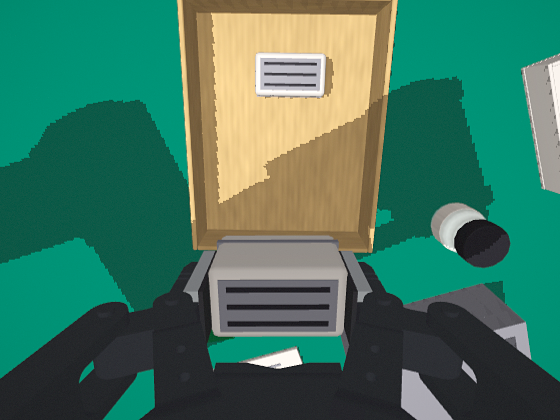

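>>> send_rows(
  commands=[
    {"x": 0.12,"y": 0.03,"z": 0.8,"ax": -0.04,"ay": 0,"az": 0.1,"grip": -1},
    {"x": 0,"y": 0,"z": 0.8,"ax": 0,"ay": 0,"az": 0,"grip": -1},
    {"x": 0,"y": 0,"z": 0.75,"ax": 0,"ay": 0,"az": 0,"grip": -1},
    {"x": 0,"y": 0,"z": 0,"ax": 0,"ay": 0,"az": 0,"grip": -1},
  ],
)

```text
time: 21.62
eef_pos: [0.5388, 0.2601, 0.1905]
eef_rot: [179.9, 0.2, 78.8]
wrist_force: [-0.1, 0.4, 0.3]
grip_width: 0.0509
```

>>> send_rows(
  commands=[
    {"x": 0.06,"y": -0.03,"z": 0.08,"ax": 0,"ay": 0,"az": 0,"grip": -1},
    {"x": 0,"y": 0,"z": 0.05,"ax": 0,"ay": 0,"az": 0,"grip": -1},
    {"x": 0,"y": 0,"z": 0.03,"ax": 0,"ay": 0,"az": 0,"grip": -1},
  ],
)

```text
time: 22.0
eef_pos: [0.5397, 0.2631, 0.1848]
eef_rot: [179.5, 0.0, 78.7]
wrist_force: [0.0, 0.6, 0.7]
grip_width: 0.0511
```

>>> send_rows(
  commands=[
    {"x": 0,"y": 0,"z": 0.06,"ax": 0.03,"ay": 0,"az": 0,"grip": -1},
    {"x": 0,"y": 0,"z": 0.04,"ax": 0,"ay": 0,"az": 0,"grip": -1},
  ],
)

```text
time: 22.25
eef_pos: [0.5397, 0.2633, 0.1813]
eef_rot: [179.7, -0.0, 78.8]
wrist_force: [-9.5, -3.5, 26.1]
grip_width: 0.0513
```

>>> send_rows(
  commands=[
    {"x": 0,"y": 0,"z": -0.02,"ax": 0,"ay": 0,"az": 0,"grip": 0.3},
    {"x": 0,"y": 0,"z": 0,"ax": 0,"ay": 0,"az": 0,"grip": 0.6},
    {"x": 0,"y": 0,"z": 0,"ax": 0,"ay": 0,"az": 0,"grip": 0.6},
    {"x": 0,"y": 0,"z": -0.6,"ax": 0,"ay": 0,"az": 0,"grip": 0.6},
    {"x": 0,"y": 0,"z": -0.9,"ax": 0,"ay": 0,"az": 0,"grip": 0.6},
    {"x": 0,"y": 0,"z": -0.8,"ax": 0,"ay": 0,"az": 0,"grip": 0.6},
    {"x": 0,"y": 0,"z": 0,"ax": 0,"ay": 0,"az": 0,"grip": 0.6},
  ],
)

```text
time: 23.12
eef_pos: [0.5392, 0.2635, 0.3241]
eef_rot: [179.8, -0.0, 78.8]
wrist_force: [-1.0, 0.1, -0.8]
grip_width: 0.0684
```

```bash
cat >> h.py <<'E'
def mat():
    C,im=shot("top")
    m=(im.min(2)>110)&(im.max(2).astype(int)-im.min(2)<45)
    roi=np.zeros_like(m); roi[140:270,345:470]=1
    n,lab,st,ce=cv2.connectedComponentsWithStats((m&roi).astype(np.uint8))
    for i in range(1,n):
        if not 100<st[i,4]<600: continue
        mk=cv2.morphologyEx((lab==i).astype(np.uint8),cv2.MORPH_CLOSE,np.ones((7,7)))>0
        g=p2w(C,*ce[i],.03)
        r=[(fitbox(C,mk,[g[0],g[1],0],L,W,.002,.038),nm) for nm,L,W in(("full",.052,.03),("short",.038,.03),("slim",.052,.02))]
        b=min(r,key=lambda q:q[0][1]); print(b[1],np.round(b[0][0],4),round(b[0][1],3),np.round(ce[i]))
    return im
E
python3 - <<'E'
from h import *
C,im=shot("wrist","w19")
im=mat()
cv2.imwrite("pics/t19.png",im[:,:,::-1])
plan(.5645,-.2414,.34,73)
E
```

```text
slim [ 0.5828 -0.1701 -2.7566] 0.18 [350. 173.]
slim [  0.5585  -0.3748 -12.5631] 0.241 [435. 182.]
short [  0.5607  -0.3077 -19.731 ] 0.099 [407. 181.]
full [ 0.4604 -0.2309  5.6101] 0.098 [378. 223.]
full [  0.4506  -0.3653 -22.0516] 0.144 [435. 226.]
short [ 0.4575 -0.3023 -8.4614] 0.16 [408. 223.]
at [0.5388 0.2633 0.3201] rpy [-179.86    0.18   78.79] | turn az 0.579 then tool shift [-7.919  2.869 -0.331] | t 23.225 grip 0.0681
```

View pics/w19.png

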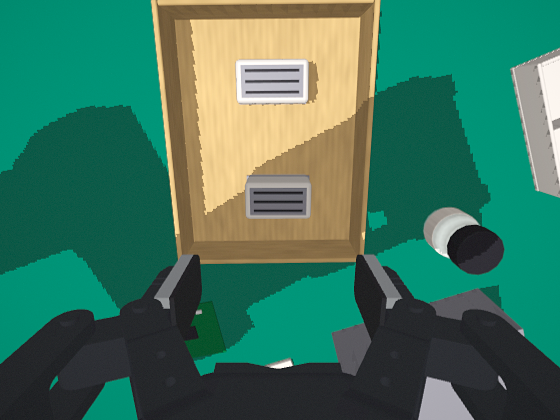

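View pics/t19.png

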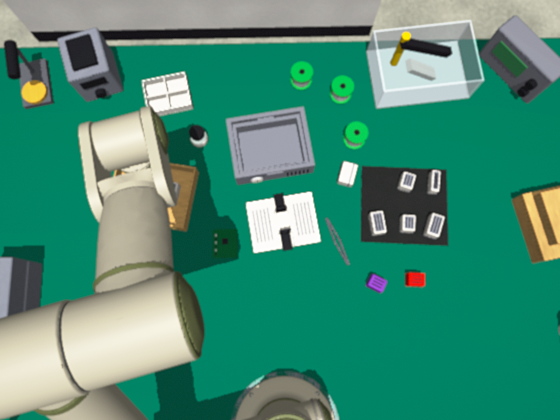

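```bash
python3 - <<'E'
from h import *
C,im=shot("top")
crop(im,320,110,400,210,7,"f1")
plan(.583,-.17,.34,85)
E
```

```text
at [0.5388 0.2633 0.3193] rpy [-179.76    0.23   78.79] | turn az -0.621 then tool shift [-7.13   1.363 -0.346] | t 23.275 grip 0.0679
```

View pics/f1.png

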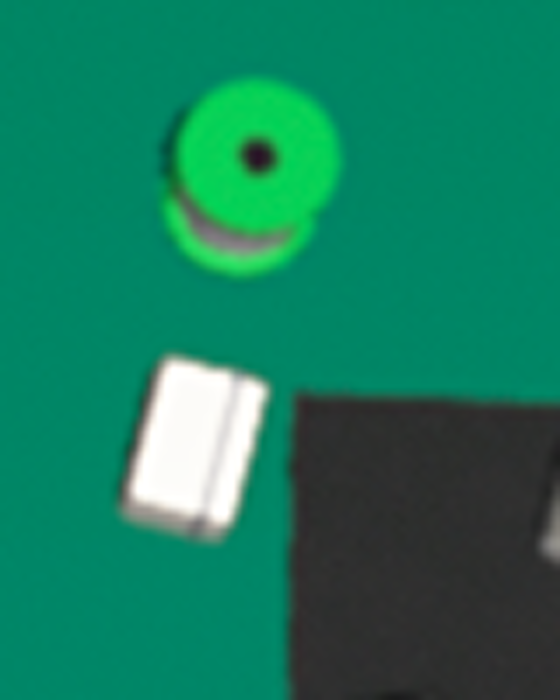

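>>> send_rows(
  commands=[
    {"x": 0,"y": 0,"z": -0.4,"ax": 0,"ay": 0,"az": -0.85,"grip": 0.6},
    {"x": 0,"y": 0,"z": -0.4,"ax": 0,"ay": 0,"az": -0.85,"grip": 0.6},
    {"x": 0,"y": 0,"z": 0,"ax": 0,"ay": 0,"az": 0,"grip": 0.6},
  ],
)

```text
time: 23.65
eef_pos: [0.5394, 0.2634, 0.3624]
eef_rot: [-179.1, 0.2, 96.2]
wrist_force: [0.2, -0.6, -0.7]
grip_width: 0.0684
```

```bash
python3 - <<'E'
from h import *
plan(.4604,-.2309,.34,95.7)
E
```

```text
at [0.5394 0.2634 0.3624] rpy [-179.1     0.24   96.18] | turn az 0.048 then tool shift [-8.067 -2.128  0.374] | t 23.65 grip 0.0684
```

>>> send_rows(
  commands=[
    {"x": -0.9,"y": -0.23,"z": 0,"ax": -0.08,"ay": 0,"az": 0.05,"grip": 0.6},
    {"x": -0.9,"y": -0.23,"z": 0,"ax": 0,"ay": 0,"az": 0,"grip": 0.6},
    {"x": -0.9,"y": -0.23,"z": 0,"ax": 0,"ay": 0,"az": 0,"grip": 0.6},
    {"x": -0.9,"y": -0.23,"z": 0,"ax": 0,"ay": 0,"az": 0,"grip": 0.6},
    {"x": -0.9,"y": -0.23,"z": 0,"ax": 0,"ay": 0,"az": 0,"grip": 0.6},
    {"x": -0.9,"y": -0.23,"z": 0,"ax": 0,"ay": 0,"az": 0,"grip": 0.6},
    {"x": -0.9,"y": -0.23,"z": 0,"ax": 0,"ay": 0,"az": 0,"grip": 0.6},
    {"x": -0.9,"y": -0.23,"z": 0,"ax": 0,"ay": 0,"az": 0,"grip": 0.6},
    {"x": -0.8,"y": -0.2,"z": 0,"ax": 0,"ay": 0,"az": 0,"grip": 0.6},
    {"x": 0,"y": 0,"z": 0,"ax": 0,"ay": 0,"az": 0,"grip": 0.6},
  ],
)

```text
time: 24.9
eef_pos: [0.4547, -0.24, 0.3438]
eef_rot: [-178.3, -0.4, 93.7]
wrist_force: [-0.7, 0.8, 0.3]
grip_width: 0.0683
```

```bash
python3 - <<'E'
from h import *
plan(.4604,-.2309,.184,95.7)
C,im=shot("wrist","w20")
E
```

```text
at [ 0.4547 -0.24    0.3438] rpy [-178.29   -0.43   93.68] | turn az -0.202 then tool shift [0.142 0.11  2.664] | t 24.9 grip 0.0683
```

View pics/w20.png

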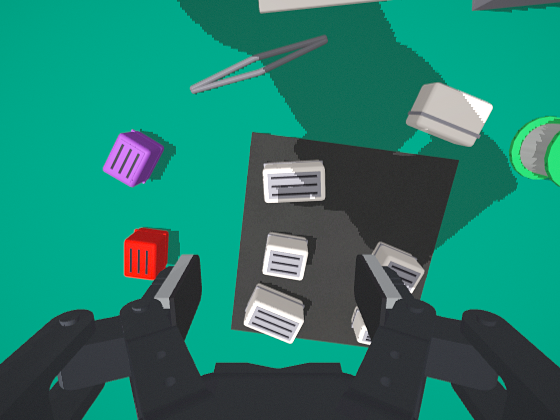

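```bash
cat >> h.py <<'E'
def wfit(u,v,L=.052,W=.03,z0=.002,z1=.038,thr=120,save=None):
    C,im=shot("wrist")
    m=((im.min(2)>thr)&(im.max(2).astype(int)-im.min(2)<45)).astype(np.uint8)
    m=cv2.morphologyEx(m,cv2.MORPH_CLOSE,np.ones((9,9)))
    n,lab=cv2.connectedComponents(m); k=lab[v,u]; mk=lab==k
    g=p2w(C,u,v,(z0+z1)/2); 
    r=min((fitbox(C,mk,[g[0],g[1],y],L,W,z0,z1) for y in(-30,0,30)),key=lambda q:q[1])
    print(np.round(r[0],4),round(r[1],3),mk.sum())
    if save:
        q=w2p(C,box(*r[0],L,W,z0,z1)); 
        for a,b in((0,1),(1,2),(2,3),(3,0),(4,5),(5,6),(6,7),(7,4)): cv2.line(im,*[tuple(int(round(t*16)) for t in q[i]) for i in(a,b)],(255,0,0),1,cv2.LINE_AA,4)
        ys,xs=np.nonzero(mk); crop(im,max(xs.min()-20,0),max(ys.min()-20,0),xs.max()+20,ys.max()+20,5,save)
    return r[0]
E
python3 - <<'E'
from h import *
wfit(294,182,save="f2")
r=wfit(450,113,L=.052,W=.036,z0=0,z1=.03,save="f1w")
E
```

```text
[ 0.4584 -0.2295  6.7256] 0.056 2468
[  0.5832  -0.166  -16.0847] 0.06 3527
```

View pics/f2.png

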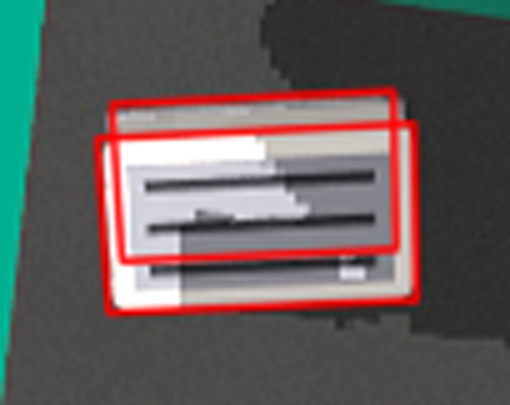

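View pics/f1w.png

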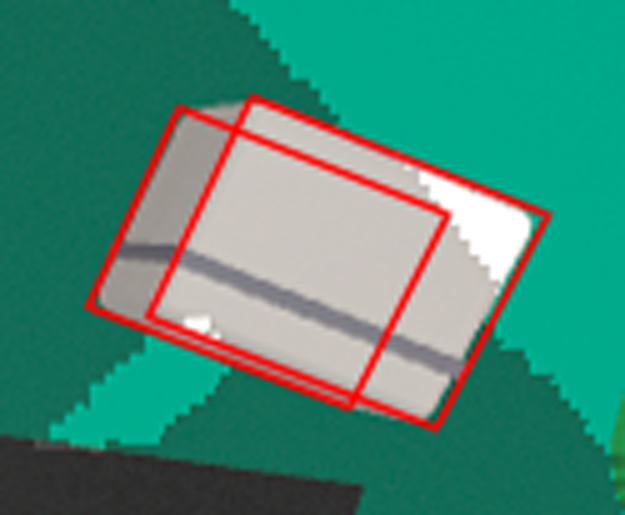

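>>> send_rows(
  commands=[
    {"x": 0,"y": 0,"z": 0,"ax": -0.17,"ay": 0.04,"az": -0.22,"grip": 0.6},
    {"x": 0.15,"y": 0.08,"z": 0.8,"ax": 0,"ay": 0,"az": 0,"grip": 0.6},
    {"x": 0,"y": 0,"z": 0.8,"ax": 0,"ay": 0,"az": 0,"grip": 0.6},
    {"x": 0,"y": 0,"z": 0,"ax": 0,"ay": 0,"az": 0,"grip": 0.6},
  ],
)

```text
time: 25.55
eef_pos: [0.4605, -0.2196, 0.2466]
eef_rot: [179.9, -0.9, 96.5]
wrist_force: [-0.2, -1.4, 0.3]
grip_width: 0.0682
```

```bash
python3 - <<'E'
from h import *
plan(.459,-.230,.182,96)
C,im=shot("wrist","w21")
E
```

```text
at [ 0.4605 -0.2196  0.2466] rpy [179.87  -0.92  96.5 ] | turn az 0.05 then tool shift [-0.171 -0.043  1.076] | t 25.55 grip 0.0682
```

View pics/w21.png

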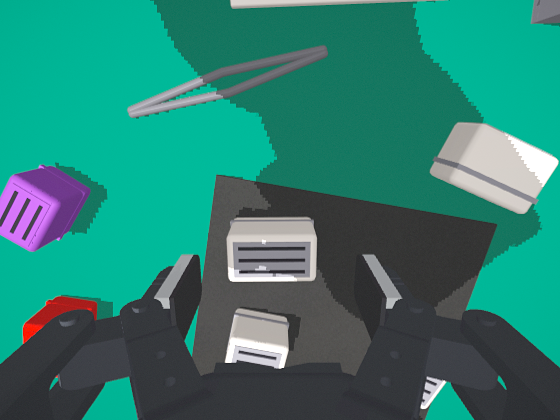

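>>> send_rows(
  commands=[
    {"x": -0.17,"y": -0.04,"z": 0.3,"ax": 0,"ay": -0.09,"az": 0.05,"grip": 0.6},
    {"x": 0,"y": 0,"z": 0.5,"ax": 0,"ay": 0,"az": 0,"grip": 0.6},
    {"x": 0,"y": 0,"z": 0.2,"ax": 0,"ay": 0,"az": 0,"grip": 0.6},
    {"x": 0,"y": 0,"z": 0,"ax": 0,"ay": 0,"az": 0,"grip": 0.6},
  ],
)

```text
time: 26.1
eef_pos: [0.4628, -0.2302, 0.1947]
eef_rot: [179.2, 0.7, 96.1]
wrist_force: [-0.2, -0.9, 0.2]
grip_width: 0.0682
```

```bash
python3 - <<'E'
from h import *
plan(.459,-.230,.182,96)
C,im=shot("wrist","w22")
E
```

```text
at [ 0.4628 -0.2302  0.1947] rpy [179.17   0.71  96.08] | turn az 0.008 then tool shift [ 0.01  -0.062  0.212] | t 26.1 grip 0.0682
```

View pics/w22.png

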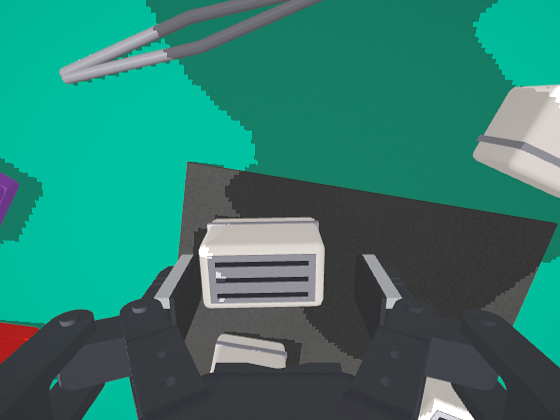

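>>> send_rows(
  commands=[
    {"x": 0,"y": -0.09,"z": 0.05,"ax": 0.08,"ay": 0.07,"az": 0,"grip": 0.6},
    {"x": 0,"y": 0,"z": 0.15,"ax": 0,"ay": 0,"az": 0,"grip": 0.6},
    {"x": 0,"y": 0,"z": 0.08,"ax": 0,"ay": 0,"az": 0,"grip": 0.3},
    {"x": 0,"y": 0,"z": 0.0,"ax": 0,"ay": 0,"az": 0,"grip": -1},
    {"x": 0,"y": 0,"z": 0,"ax": 0,"ay": 0,"az": 0,"grip": -1},
    {"x": 0,"y": 0,"z": 0,"ax": 0,"ay": 0,"az": 0,"grip": -1},
  ],
)

```text
time: 26.9
eef_pos: [0.4575, -0.2311, 0.1794]
eef_rot: [179.9, 0.1, 96.1]
wrist_force: [-0.3, 0.7, 0.3]
grip_width: 0.0512
```

>>> send_rows(
  commands=[
    {"x": 0,"y": 0,"z": -0.5,"ax": 0,"ay": 0,"az": 0,"grip": -1},
    {"x": 0,"y": 0,"z": -0.9,"ax": 0,"ay": 0,"az": 0,"grip": -1},
    {"x": 0,"y": 0,"z": -0.9,"ax": 0,"ay": 0,"az": -0.25,"grip": -1},
    {"x": 0,"y": 0,"z": -0.4,"ax": 0,"ay": 0,"az": 0,"grip": -1},
    {"x": 0,"y": 0,"z": 0,"ax": 0,"ay": 0,"az": 0,"grip": -1},
  ],
)

```text
time: 27.52
eef_pos: [0.457, -0.2307, 0.3451]
eef_rot: [180.0, 0.0, 98.7]
wrist_force: [-0.5, 0.6, -2.0]
grip_width: 0.0513
```

```bash
python3 - <<'E'
from h import *
plan(.6604,-.0232,.30,98.6)
C,im=shot("wrist","w23")
E
```

```text
at [ 0.457  -0.2307  0.3451] rpy [1.7996e+02 2.0000e-02 9.8670e+01] | turn az 0.007 then tool shift [2.913 3.869 0.751] | t 27.525 grip 0.0513
```

View pics/w23.png

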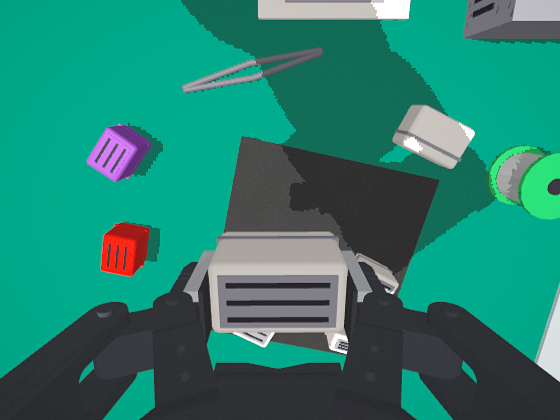

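>>> send_rows(
  commands=[
    {"x": 0.58,"y": 0.77,"z": 0,"ax": 0,"ay": 0,"az": 0,"grip": -1},
    {"x": 0.58,"y": 0.77,"z": 0,"ax": 0,"ay": 0,"az": 0,"grip": -1},
    {"x": 0.58,"y": 0.77,"z": 0,"ax": 0,"ay": 0,"az": 0,"grip": -1},
    {"x": 0.58,"y": 0.77,"z": 0,"ax": 0,"ay": 0,"az": 0,"grip": -1},
    {"x": 0.58,"y": 0.77,"z": 0,"ax": 0,"ay": 0,"az": 0,"grip": -1},
    {"x": 0,"y": 0,"z": 0,"ax": 0,"ay": 0,"az": 0,"grip": -1},
  ],
)

```text
time: 28.32
eef_pos: [0.6654, -0.0186, 0.3293]
eef_rot: [-179.0, -0.6, 98.4]
wrist_force: [-0.5, -0.4, -1.1]
grip_width: 0.0513
```

```bash
python3 - <<'E'
from h import *
plan(.6604,-.0232,.225,98.6)
E
```

```text
at [ 0.6654 -0.0186  0.3293] rpy [-178.97   -0.56   98.41] | turn az -0.019 then tool shift [-0.064 -0.093  1.739] | t 28.325 grip 0.0513
```

>>> send_rows(
  commands=[
    {"x": -0.06,"y": -0.09,"z": 0,"ax": -0.1,"ay": -0.06,"az": -0.02,"grip": -1},
    {"x": 0,"y": 0,"z": 0.8,"ax": 0,"ay": 0,"az": 0,"grip": -1},
    {"x": 0,"y": 0,"z": 0.7,"ax": 0,"ay": 0,"az": 0,"grip": -1},
    {"x": 0,"y": 0,"z": 0,"ax": 0,"ay": 0,"az": 0,"grip": -1},
  ],
)

```text
time: 28.82
eef_pos: [0.6572, -0.0274, 0.2343]
eef_rot: [-179.8, 0.1, 98.4]
wrist_force: [-0.1, -0.7, -0.5]
grip_width: 0.051
```

```bash
python3 - <<'E'
from h import *
plan(.6604,-.0232,.1834,98.6)
shot("wrist","w24")
E
```

```text
at [ 0.6572 -0.0274  0.2343] rpy [-1.7981e+02  8.0000e-02  9.8410e+01] | turn az -0.019 then tool shift [0.062 0.063 0.848] | t 28.825 grip 0.051
```

View pics/w24.png

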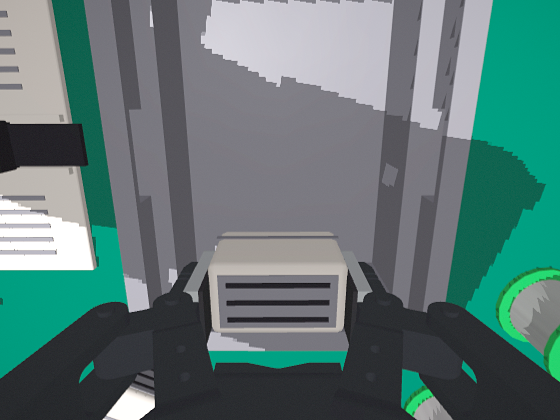

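>>> send_rows(
  commands=[
    {"x": 0.06,"y": 0.06,"z": 0.3,"ax": 0,"ay": 0,"az": 0,"grip": -1},
    {"x": 0,"y": 0,"z": 0.3,"ax": 0,"ay": 0,"az": 0,"grip": -1},
    {"x": 0,"y": 0,"z": 0.1,"ax": 0,"ay": 0,"az": 0,"grip": -1},
    {"x": 0,"y": 0,"z": 0,"ax": 0,"ay": 0,"az": 0,"grip": -1},
  ],
)

```text
time: 29.38
eef_pos: [0.6615, -0.0243, 0.1956]
eef_rot: [179.6, 0.3, 98.4]
wrist_force: [-0.2, 1.0, -1.1]
grip_width: 0.0514
```

```bash
python3 - <<'E'
from h import *
plan(.6604,-.0232,.1834,98.6)
E
```

```text
at [ 0.6615 -0.0243  0.1956] rpy [179.64   0.3   98.36] | turn az -0.024 then tool shift [ 0.02  -0.015  0.204] | t 29.375 grip 0.0514
```

>>> send_rows(
  commands=[
    {"x": 0.02,"y": -0.015,"z": 0.12,"ax": 0.03,"ay": 0.03,"az": -0.02,"grip": -1},
    {"x": 0,"y": 0,"z": 0.08,"ax": 0,"ay": 0,"az": 0,"grip": -1},
    {"x": 0,"y": 0,"z": 0.03,"ax": 0,"ay": 0,"az": 0,"grip": -1},
  ],
)

```text
time: 29.75
eef_pos: [0.6606, -0.023, 0.1834]
eef_rot: [179.8, 0.0, 98.6]
wrist_force: [-7.8, 1.1, 19.6]
grip_width: 0.0511
```

Seated on the chamber floor. Release and rise.

>>> send_rows(
  commands=[
    {"x": 0,"y": 0,"z": -0.02,"ax": 0,"ay": 0,"az": 0,"grip": 0.3},
    {"x": 0,"y": 0,"z": 0,"ax": 0,"ay": 0,"az": 0,"grip": 0.5},
    {"x": 0,"y": 0,"z": 0,"ax": 0,"ay": 0,"az": 0,"grip": 0.5},
    {"x": 0,"y": 0,"z": -0.6,"ax": 0,"ay": 0,"az": 0,"grip": 0.5},
    {"x": 0,"y": 0,"z": -0.9,"ax": 0,"ay": 0,"az": 0,"grip": 0.5},
    {"x": 0,"y": 0,"z": -0.9,"ax": 0,"ay": 0,"az": 0,"grip": 0.6},
    {"x": 0,"y": 0,"z": -0.3,"ax": 0,"ay": 0,"az": 0,"grip": 0.6},
  ],
)

```text
time: 30.62
eef_pos: [0.6603, -0.0232, 0.3493]
eef_rot: [-180.0, -0.0, 98.6]
wrist_force: [-0.6, 0.2, 0.4]
grip_width: 0.0682
```

```bash
python3 - <<'E'
from h import *
shot("wrist","w25")
mat()
plan(.4506,-.3655,.34,68)
E
```

```text
slim [ 0.5831 -0.17   -2.8038] 0.173 [350. 173.]
short [  0.56    -0.3075 -20.9658] 0.135 [407. 181.]
slim [  0.5589  -0.3751 -14.0363] 0.296 [435. 182.]
slim [  0.4505  -0.3663 -15.5123] 0.169 [435. 225.]
short [ 0.4574 -0.3037 -9.2335] 0.192 [408. 223.]
at [ 0.6603 -0.0231  0.3481] rpy [-1.7993e+02 -5.0000e-02  9.8590e+01] | turn az 3.059 then tool shift [-6.6   -1.104  0.134] | t 30.725 grip 0.0684
```

View pics/w25.png

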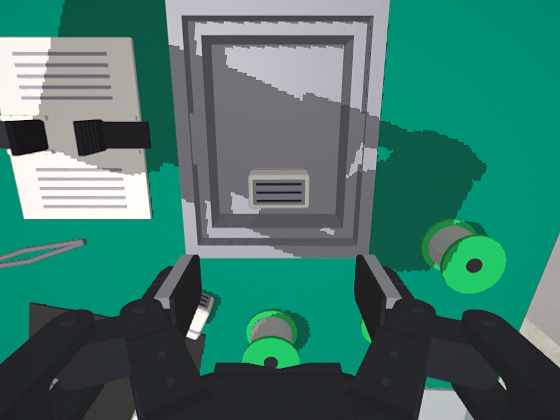

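>>> send_rows(
  commands=[
    {"x": 0,"y": 0,"z": 0,"ax": 0,"ay": 0,"az": 1,"grip": 0.6},
    {"x": 0,"y": 0,"z": 0,"ax": 0,"ay": 0,"az": 1,"grip": 0.6},
    {"x": 0,"y": 0,"z": 0,"ax": 0,"ay": 0,"az": 1,"grip": 0.6},
    {"x": -0.9,"y": -0.15,"z": 0,"ax": 0,"ay": 0,"az": 0.06,"grip": 0.6},
    {"x": -0.9,"y": -0.15,"z": 0,"ax": 0,"ay": 0,"az": 0,"grip": 0.6},
    {"x": -0.9,"y": -0.15,"z": 0,"ax": 0,"ay": 0,"az": 0,"grip": 0.6},
    {"x": -0.9,"y": -0.15,"z": 0,"ax": 0,"ay": 0,"az": 0,"grip": 0.6},
    {"x": -0.9,"y": -0.15,"z": 0,"ax": 0,"ay": 0,"az": 0,"grip": 0.6},
    {"x": -0.9,"y": -0.15,"z": 0,"ax": 0,"ay": 0,"az": 0,"grip": 0.6},
    {"x": -0.9,"y": -0.15,"z": 0,"ax": 0,"ay": 0,"az": 0,"grip": 0.6},
    {"x": 0,"y": 0,"z": 0,"ax": 0,"ay": 0,"az": 0,"grip": 0.6},
  ],
)

```text
time: 32.1
eef_pos: [0.4479, -0.3559, 0.33]
eef_rot: [-178.4, -0.2, 67.0]
wrist_force: [0.5, 0.9, -0.9]
grip_width: 0.0682
```

```bash
python3 - <<'E'
from h import *
plan(.4506,-.3655,.182,68)
shot("wrist","w26")
E
```

```text
at [ 0.4479 -0.3559  0.33  ] rpy [-1.7845e+02 -1.7000e-01  6.7010e+01] | turn az -0.099 then tool shift [-0.132  0.102  2.466] | t 32.1 grip 0.0682
```

View pics/w26.png

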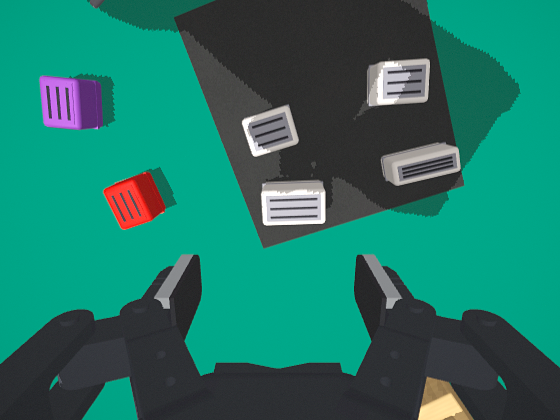

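```bash
python3 - <<'E'
from h import *
r=wfit(294,190,thr=105,save="f3")
plan(r[0],r[1],.182,r[2]+90)
E
```

```text
[  0.4496  -0.3642 -19.3115] 0.056 2751
at [ 0.4495 -0.3533  0.3303] rpy [-178.45   -0.21   67.21] | turn az -0.348 then tool shift [-0.172  0.061  2.471] | t 32.2 grip 0.0682
```

View pics/f3.png

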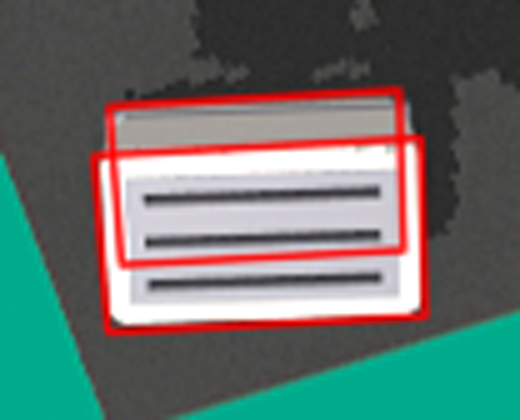

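>>> send_rows(
  commands=[
    {"x": 0,"y": 0,"z": 0,"ax": -0.15,"ay": -0.02,"az": -0.25,"grip": 0.6},
    {"x": -0.16,"y": 0.06,"z": 0.8,"ax": 0,"ay": 0,"az": 0,"grip": 0.6},
    {"x": 0,"y": 0,"z": 0.8,"ax": 0,"ay": 0,"az": 0,"grip": 0.6},
    {"x": 0,"y": 0,"z": 0,"ax": 0,"ay": 0,"az": 0,"grip": 0.6},
  ],
)

```text
time: 32.7
eef_pos: [0.4528, -0.3585, 0.2309]
eef_rot: [-180.0, -0.1, 70.2]
wrist_force: [-0.1, 0.9, -0.0]
grip_width: 0.0683
```

```bash
python3 - <<'E'
from h import *
plan(.4498,-.3645,.182,69.5)
shot("wrist","w27")
E
```

```text
at [ 0.4528 -0.3585  0.2309] rpy [-1.7997e+02 -1.2000e-01  7.0220e+01] | turn az 0.072 then tool shift [-0.111 -0.012  0.816] | t 32.7 grip 0.0683
```

View pics/w27.png

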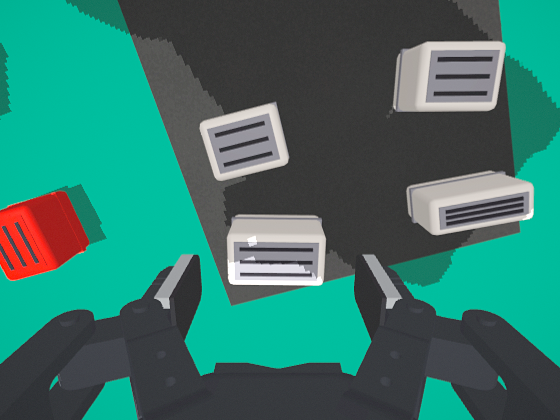

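>>> send_rows(
  commands=[
    {"x": -0.11,"y": -0.02,"z": 0.3,"ax": 0,"ay": 0,"az": 0.05,"grip": 0.6},
    {"x": 0,"y": 0,"z": 0.3,"ax": 0,"ay": 0,"az": 0,"grip": 0.6},
    {"x": 0,"y": 0,"z": 0,"ax": 0,"ay": 0,"az": 0,"grip": 0.6},
  ],
)

```text
time: 33.12
eef_pos: [0.4525, -0.3643, 0.203]
eef_rot: [179.3, 0.3, 69.9]
wrist_force: [-0.0, -0.1, -0.5]
grip_width: 0.0681
```

```bash
python3 - <<'E'
from h import *
plan(.4498,-.3645,.1815,69.5)
shot("wrist","w28")
E
```

```text
at [ 0.4525 -0.3643  0.203 ] rpy [179.31   0.28  69.9 ] | turn az 0.04 then tool shift [-0.018 -0.041  0.358] | t 33.125 grip 0.0681
```

View pics/w28.png

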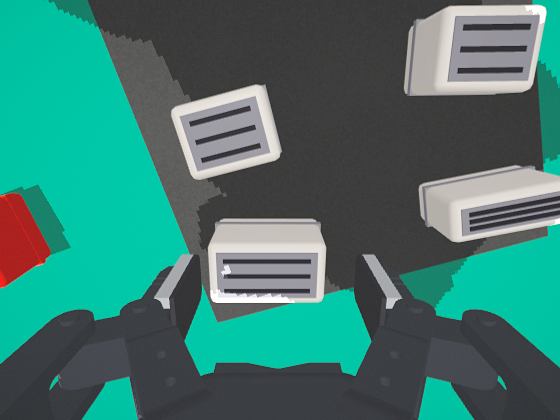

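>>> send_rows(
  commands=[
    {"x": -0.02,"y": -0.08,"z": 0.15,"ax": 0.07,"ay": 0.03,"az": 0,"grip": 0.6},
    {"x": 0,"y": 0,"z": 0.2,"ax": 0,"ay": 0,"az": 0,"grip": 0.6},
    {"x": 0,"y": 0,"z": 0.08,"ax": 0,"ay": 0,"az": 0,"grip": 0.3},
    {"x": 0,"y": 0,"z": 0,"ax": 0,"ay": 0,"az": 0,"grip": -1},
    {"x": 0,"y": 0,"z": 0,"ax": 0,"ay": 0,"az": 0,"grip": -1},
    {"x": 0,"y": 0,"z": 0,"ax": 0,"ay": 0,"az": 0,"grip": -1},
  ],
)

```text
time: 33.92
eef_pos: [0.4482, -0.3642, 0.1792]
eef_rot: [179.8, 0.1, 69.9]
wrist_force: [-0.3, 0.5, 0.2]
grip_width: 0.0509
```

>>> send_rows(
  commands=[
    {"x": 0,"y": 0,"z": -0.5,"ax": 0,"ay": 0,"az": 0,"grip": -1},
    {"x": 0,"y": 0,"z": -0.9,"ax": 0,"ay": 0,"az": 0,"grip": -1},
    {"x": 0,"y": 0,"z": -0.9,"ax": 0,"ay": 0,"az": 0,"grip": -1},
    {"x": 0,"y": 0,"z": -0.4,"ax": 0,"ay": 0,"az": -0.9,"grip": -1},
    {"x": 0,"y": 0,"z": 0,"ax": 0,"ay": 0,"az": -1,"grip": -1},
    {"x": 0,"y": 0,"z": 0,"ax": 0,"ay": 0,"az": -0.95,"grip": -1},
    {"x": 0,"y": 0,"z": 0,"ax": 0,"ay": 0,"az": 0,"grip": -1},
  ],
)

```text
time: 34.8
eef_pos: [0.4474, -0.3634, 0.3464]
eef_rot: [179.9, 0.2, 99.2]
wrist_force: [-0.7, -0.2, 0.1]
grip_width: 0.051
```

```bash
python3 - <<'E'
from h import *
plan(.6535,.0223,.32,98.6)
shot("wrist","w29")
E
```

```text
at [ 0.4474 -0.3634  0.3464] rpy [179.87   0.21  99.21] | turn az 0.061 then tool shift [5.842 4.357 0.441] | t 34.8 grip 0.051
```

View pics/w29.png

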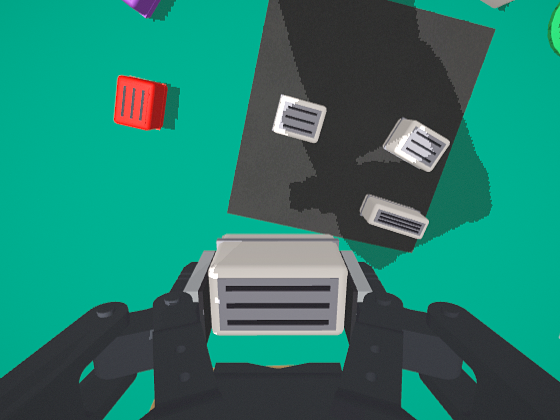

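>>> send_rows(
  commands=[
    {"x": 0.75,"y": 0.55,"z": 0,"ax": 0,"ay": 0,"az": 0.06,"grip": -1},
    {"x": 0.75,"y": 0.55,"z": 0,"ax": 0,"ay": 0,"az": 0,"grip": -1},
    {"x": 0.75,"y": 0.55,"z": 0,"ax": 0,"ay": 0,"az": 0,"grip": -1},
    {"x": 0.75,"y": 0.55,"z": 0,"ax": 0,"ay": 0,"az": 0,"grip": -1},
    {"x": 0.75,"y": 0.55,"z": 0,"ax": 0,"ay": 0,"az": 0,"grip": -1},
    {"x": 0.75,"y": 0.55,"z": 0,"ax": 0,"ay": 0,"az": 0,"grip": -1},
    {"x": 0.75,"y": 0.55,"z": 0,"ax": 0,"ay": 0,"az": 0,"grip": -1},
    {"x": 0.55,"y": 0.4,"z": 0,"ax": 0,"ay": 0,"az": 0,"grip": -1},
    {"x": 0,"y": 0,"z": 0,"ax": 0,"ay": 0,"az": 0,"grip": -1},
  ],
)

```text
time: 35.98
eef_pos: [0.6593, 0.0273, 0.3427]
eef_rot: [-180.0, 0.1, 96.4]
wrist_force: [-0.1, -1.0, -1.1]
grip_width: 0.051
```

```bash
python3 - <<'E'
from h import *
plan(.6535,.0223,.24,98.6)
E
```

```text
at [0.6593 0.0273 0.3427] rpy [-1.7997e+02  1.2000e-01  9.6410e+01] | turn az -0.219 then tool shift [-0.068 -0.108  1.711] | t 35.975 grip 0.051
```

>>> send_rows(
  commands=[
    {"x": -0.07,"y": -0.11,"z": 0.3,"ax": 0,"ay": 0,"az": -0.22,"grip": -1},
    {"x": 0,"y": 0,"z": 0.8,"ax": 0,"ay": 0,"az": 0,"grip": -1},
    {"x": 0,"y": 0,"z": 0.6,"ax": 0,"ay": 0,"az": 0,"grip": -1},
    {"x": 0,"y": 0,"z": 0,"ax": 0,"ay": 0,"az": 0,"grip": -1},
  ],
)

```text
time: 36.48
eef_pos: [0.6523, 0.0198, 0.2381]
eef_rot: [-179.9, 0.2, 98.0]
wrist_force: [-0.3, 0.6, -0.0]
grip_width: 0.051
```

```bash
python3 - <<'E'
from h import *
plan(.6535,.0223,.1832,98.6)
shot("wrist","w30")
E
```

```text
at [0.6523 0.0198 0.2381] rpy [-1.7994e+02  1.7000e-01  9.8000e+01] | turn az -0.06 then tool shift [0.039 0.026 0.916] | t 36.475 grip 0.051
```

View pics/w30.png

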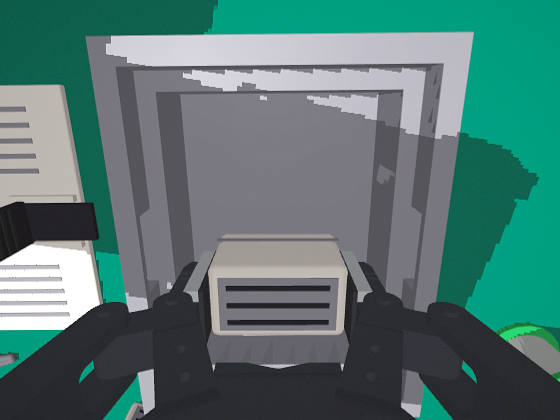

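>>> send_rows(
  commands=[
    {"x": 0.05,"y": 0.03,"z": 0.35,"ax": 0,"ay": 0,"az": -0.06,"grip": -1},
    {"x": 0,"y": 0,"z": 0.35,"ax": 0,"ay": 0,"az": 0,"grip": -1},
    {"x": 0,"y": 0,"z": 0.05,"ax": 0,"ay": 0,"az": 0,"grip": -1},
    {"x": 0,"y": 0,"z": 0,"ax": 0,"ay": 0,"az": 0,"grip": -1},
  ],
)

```text
time: 37.02
eef_pos: [0.656, 0.0212, 0.2028]
eef_rot: [179.2, 0.5, 98.3]
wrist_force: [0.6, -0.3, -0.6]
grip_width: 0.0513
```

```bash
python3 - <<'E'
from h import *
plan(.6535,.0223,.1832,98.6)
E
```

```text
at [0.656  0.0212 0.2028] rpy [179.16   0.46  98.34] | turn az -0.026 then tool shift [ 0.025 -0.039  0.326] | t 37.025 grip 0.0513
```

>>> send_rows(
  commands=[
    {"x": 0.03,"y": -0.03,"z": 0.15,"ax": 0.08,"ay": 0.05,"az": -0.03,"grip": -1},
    {"x": 0,"y": 0,"z": 0.15,"ax": 0,"ay": 0,"az": 0,"grip": -1},
    {"x": 0,"y": 0,"z": 0.05,"ax": 0,"ay": 0,"az": 0,"grip": -1},
  ],
)

```text
time: 37.4
eef_pos: [0.6543, 0.0227, 0.1831]
eef_rot: [179.8, -0.0, 98.6]
wrist_force: [-8.8, -0.4, 17.5]
grip_width: 0.0511
```

>>> send_rows(
  commands=[
    {"x": 0,"y": 0,"z": -0.02,"ax": 0,"ay": 0,"az": 0,"grip": 0.3},
    {"x": 0,"y": 0,"z": 0,"ax": 0,"ay": 0,"az": 0,"grip": 0.5},
    {"x": 0,"y": 0,"z": 0,"ax": 0,"ay": 0,"az": 0,"grip": 0.5},
    {"x": 0,"y": 0,"z": -0.6,"ax": 0,"ay": 0,"az": 0,"grip": 0.5},
    {"x": 0,"y": 0,"z": -0.9,"ax": 0,"ay": 0,"az": 0,"grip": 0.5},
    {"x": 0,"y": 0,"z": -0.9,"ax": 0,"ay": 0,"az": 0,"grip": 0.6},
    {"x": 0,"y": 0,"z": -0.3,"ax": 0,"ay": 0,"az": 0,"grip": 0.6},
  ],
)

```text
time: 38.28
eef_pos: [0.654, 0.0225, 0.3495]
eef_rot: [-180.0, -0.1, 98.6]
wrist_force: [-0.8, -0.0, -0.8]
grip_width: 0.068
```

```bash
python3 - <<'E'
from h import *
shot("wrist","w31")
plan(.5832,-.166,.34,74)
E
```

```text
at [0.6541 0.0225 0.3507] rpy [ 1.7993e+02 -4.0000e-02  9.8620e+01] | turn az 2.462 then tool shift [-3.345 -0.27   0.178] | t 38.325 grip 0.0686
```

View pics/w31.png

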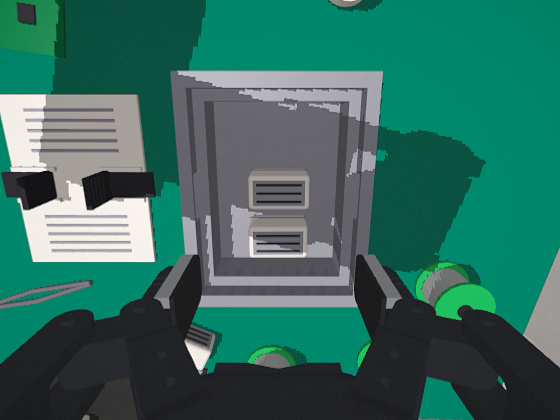

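>>> send_rows(
  commands=[
    {"x": 0,"y": 0,"z": 0,"ax": 0,"ay": 0,"az": 0.85,"grip": 0.6},
    {"x": 0,"y": 0,"z": 0,"ax": 0,"ay": 0,"az": 0.85,"grip": 0.6},
    {"x": 0,"y": 0,"z": 0,"ax": 0,"ay": 0,"az": 0.8,"grip": 0.6},
    {"x": -0.8,"y": -0.07,"z": 0,"ax": 0,"ay": 0,"az": 0,"grip": 0.6},
    {"x": -0.8,"y": -0.07,"z": 0,"ax": 0,"ay": 0,"az": 0,"grip": 0.6},
    {"x": -0.8,"y": -0.07,"z": 0,"ax": 0,"ay": 0,"az": 0,"grip": 0.6},
    {"x": 0,"y": 0,"z": 0,"ax": 0,"ay": 0,"az": 0,"grip": 0.6},
  ],
)

```text
time: 39.2
eef_pos: [0.5977, -0.1145, 0.3452]
eef_rot: [-179.7, -0.1, 72.9]
wrist_force: [1.5, 0.4, 0.1]
grip_width: 0.0682
```

```bash
python3 - <<'E'
from h import *
shot("wrist","w32")
plan(.5832,-.166,.34,74)
E
```

```text
at [ 0.5982 -0.1131  0.3452] rpy [-1.7973e+02 -9.0000e-02  7.2940e+01] | turn az -0.106 then tool shift [-0.916  0.003  0.086] | t 39.25 grip 0.0681
```

View pics/w32.png

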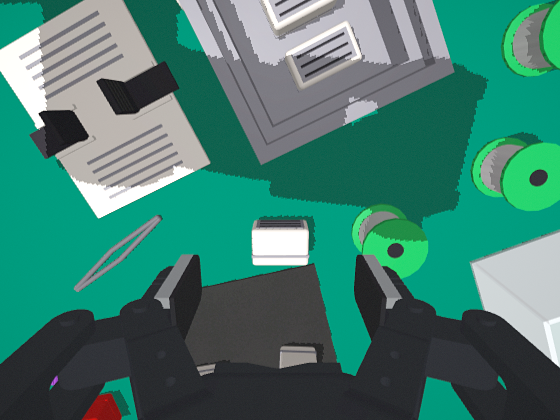

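```bash
cat >> h.py <<'E'
def gplan(G,yaw,tilt):
    """grasp point G, down pose with yaw then tilted about tool y by tilt deg (ay+). prints rotation (tool frame) and shift"""
    s=read_state(); p=s['eef_pos']; Rc=R.from_euler('xyz',s['eef_rot'],degrees=True)
    Rt=R.from_euler('xyz',[180,0,yaw],degrees=True)*R.from_euler('y',tilt,degrees=True)
    rv=np.degrees((Rc.inv()*Rt).as_rotvec())/10
    T=np.array(G)-Rt.as_matrix()[:,2]*.155
    print('at',np.round(p,4),'rpy',np.round(s['eef_rot'],2),'graspnow',np.round(p+Rc.as_matrix()[:,2]*.155,4),'rot',np.round(rv,3),'| TCP target',np.round(T,4),'then shift',np.round(Rt.as_matrix().T@(T-p)/.06,3),'(now-frame',np.round(Rc.as_matrix().T@(T-p)/.06,3),') t',s['time'],'grip',round(s['grip_width'],4))
E
python3 - <<'E'
from h import *
r=wfit(281,240,L=.052,W=.036,z0=0,z1=.03,thr=95,save="f1x")
c=np.array([r[0],r[1],.015]); yaw=r[2]+90
M=(R.from_euler('xyz',[180,0,yaw],degrees=True)*R.from_euler('y',-25,degrees=True)).as_matrix()
G=c-M[:,2]*.010; print(G,yaw); gplan(G,yaw,-25); gplan(G-M[:,2]*.08,yaw,-25)
E
```

```text
[  0.5832  -0.1653 -17.0323] 0.22 2211
[ 0.58448578 -0.16124881  0.02406308] 72.96772130244507
at [ 0.5985 -0.112   0.3453] rpy [-1.7975e+02 -1.0000e-01  7.3030e+01] graspnow [ 0.598  -0.1116  0.1904] rot [-0.023 -2.51   0.011] | TCP target [ 0.6037 -0.0986  0.1645] then shift [1.49  0.016 2.63 ] (now-frame [0.233 0.03  3.014] ) t 39.3 grip 0.0684
at [ 0.5985 -0.112   0.3453] rpy [-1.7975e+02 -1.0000e-01  7.3030e+01] graspnow [ 0.598  -0.1116  0.1904] rot [-0.023 -2.51   0.011] | TCP target [ 0.6136 -0.0663  0.237 ] then shift [1.49  0.016 1.297] (now-frame [0.799 0.025 1.806] ) t 39.3 grip 0.0684
```

View pics/f1x.png

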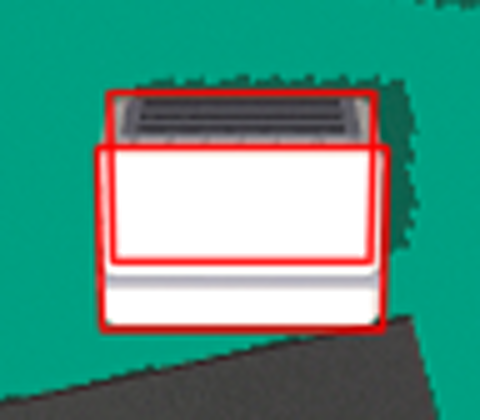

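>>> send_rows(
  commands=[
    {"x": 0,"y": 0,"z": 0,"ax": 0,"ay": -1,"az": 0,"grip": 0.6},
    {"x": 0,"y": 0,"z": 0,"ax": 0,"ay": -1,"az": 0,"grip": 0.6},
    {"x": 0,"y": 0,"z": 0,"ax": 0,"ay": 0,"az": 0,"grip": 0.6},
  ],
)

```text
time: 39.67
eef_pos: [0.5997, -0.1085, 0.3442]
eef_rot: [-179.7, 20.3, 73.4]
wrist_force: [0.4, 0.7, -0.1]
grip_width: 0.0683
```

```bash
cat > f1.py <<'E'
from h import *
import sys
tilt=float(sys.argv[1]); up=float(sys.argv[2])
c=np.array([.5832,-.1655,.015]); yaw=73.5
M=(R.from_euler('xyz',[180,0,yaw],degrees=True)*R.from_euler('y',tilt,degrees=True)).as_matrix()
gplan(c-M[:,2]*(.009+up),yaw,tilt)
E
python3 f1.py -20 .06
```

```text
at [ 0.5997 -0.1085  0.3442] rpy [-179.71   20.31   73.39] graspnow [ 0.5836 -0.1598  0.1988] rot [-0.033  0.03  -0.011] | TCP target [ 0.605  -0.092   0.2255] then shift [0.947 0.006 1.761] (now-frame [0.956 0.015 1.756] ) t 39.675 grip 0.0683
```

>>> send_rows(
  commands=[
    {"x": 0.48,"y": 0,"z": 0.7,"ax": 0,"ay": 0,"az": 0,"grip": 0.6},
    {"x": 0.48,"y": 0,"z": 0.7,"ax": 0,"ay": 0,"az": 0,"grip": 0.6},
    {"x": 0,"y": 0,"z": 0.3,"ax": 0,"ay": 0,"az": 0,"grip": 0.6},
    {"x": 0,"y": 0,"z": 0,"ax": 0,"ay": 0,"az": 0,"grip": 0.6},
  ],
)

```text
time: 40.17
eef_pos: [0.606, -0.0862, 0.2254]
eef_rot: [-179.8, 19.4, 73.4]
wrist_force: [0.0, -0.5, 0.9]
grip_width: 0.0683
```

```bash
python3 f1.py -20 0; python3 -c "
from h import *
shot('wrist','w33')"
```

```text
at [ 0.606  -0.0862  0.2254] rpy [-179.82   19.39   73.39] graspnow [ 0.5908 -0.1354  0.0792] rot [-0.022 -0.061 -0.01 ] | TCP target [ 0.5991 -0.1117  0.1691] then shift [-0.093  0.011  1.032] (now-frame [-0.104  0.015  1.031] ) t 40.175 grip 0.0683
```

View pics/w33.png

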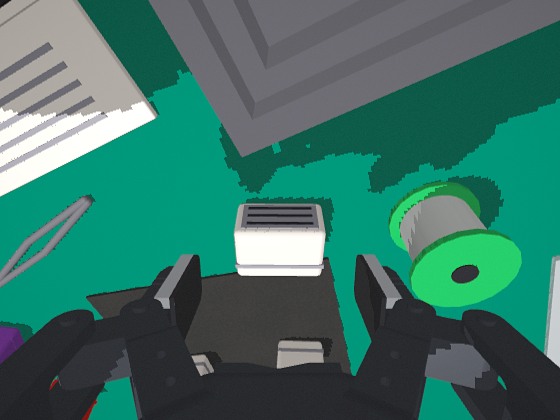

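>>> send_rows(
  commands=[
    {"x": -0.1,"y": 0.01,"z": 0.5,"ax": 0,"ay": -0.05,"az": 0,"grip": 0.5},
    {"x": 0,"y": 0,"z": 0.35,"ax": 0,"ay": 0,"az": 0,"grip": 0.5},
    {"x": 0,"y": 0,"z": 0,"ax": 0,"ay": 0,"az": 0,"grip": 0.5},
  ],
)

```text
time: 40.6
eef_pos: [0.6015, -0.1077, 0.1833]
eef_rot: [179.6, 19.7, 73.2]
wrist_force: [0.3, -0.0, 0.5]
grip_width: 0.0641
```

```bash
python3 f1.py -20 0; python3 -c "
from h import *
shot('wrist','w34')"
```

```text
at [ 0.6015 -0.1077  0.1833] rpy [179.64  19.67  73.2 ] graspnow [ 0.5873 -0.1579  0.0373] rot [ 0.026 -0.033 -0.028] | TCP target [ 0.5991 -0.1117  0.1691] then shift [ 0.01  -0.018  0.248] (now-frame [ 0.008 -0.019  0.248] ) t 40.6 grip 0.0641
```

View pics/w34.png

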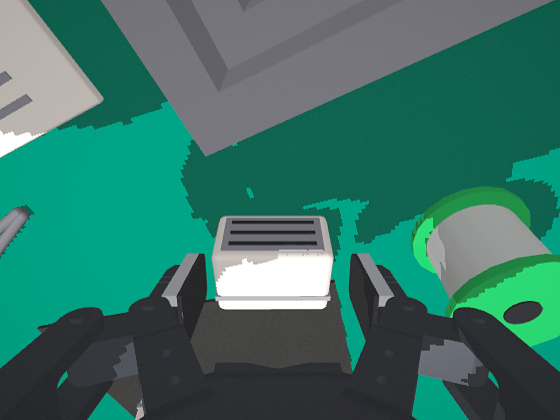

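>>> send_rows(
  commands=[
    {"x": 0,"y": -0.04,"z": 0.2,"ax": 0.03,"ay": -0.03,"az": 0,"grip": 0.5},
    {"x": 0,"y": 0,"z": 0.1,"ax": 0,"ay": 0,"az": 0,"grip": 0.5},
    {"x": 0,"y": 0,"z": 0,"ax": 0,"ay": 0,"az": 0,"grip": -1},
    {"x": 0,"y": 0,"z": 0,"ax": 0,"ay": 0,"az": 0,"grip": -1},
    {"x": 0,"y": 0,"z": 0,"ax": 0,"ay": 0,"az": 0,"grip": -1},
  ],
)

```text
time: 41.28
eef_pos: [0.5984, -0.1122, 0.1692]
eef_rot: [179.5, 20.0, 73.1]
wrist_force: [-0.4, 0.7, -0.9]
grip_width: 0.0508
```

```bash
python3 f1.py -20 0; python3 -c "
from h import *
shot('wrist','w35')"
```

```text
at [ 0.5984 -0.1122  0.1692] rpy [179.55  19.96  73.12] graspnow [ 0.5842 -0.1632  0.0236] rot [ 0.032 -0.004 -0.036] | TCP target [ 0.5991 -0.1117  0.1691] then shift [ 0.012  0.009 -0.002] (now-frame [ 0.012  0.009 -0.002] ) t 41.275 grip 0.0508
```

View pics/w35.png

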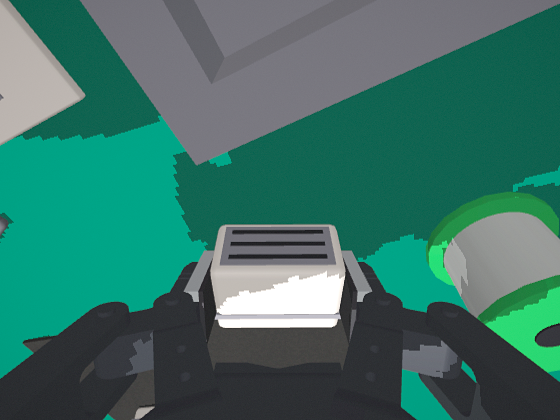

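>>> send_rows(
  commands=[
    {"x": -0.2,"y": 0,"z": -0.55,"ax": 0,"ay": 0,"az": 0,"grip": -1},
    {"x": -0.3,"y": 0,"z": -0.8,"ax": 0,"ay": 0,"az": 0,"grip": -1},
    {"x": -0.3,"y": 0,"z": -0.8,"ax": 0,"ay": 0,"az": 0,"grip": -1},
    {"x": 0,"y": 0,"z": 0,"ax": 0,"ay": 0.9,"az": 0,"grip": -1},
    {"x": 0,"y": 0,"z": 0,"ax": 0,"ay": 0.9,"az": 0,"grip": -1},
    {"x": 0,"y": 0,"z": 0,"ax": 0,"ay": 0,"az": 0,"grip": -1},
  ],
)

```text
time: 42.08
eef_pos: [0.597, -0.1127, 0.3113]
eef_rot: [179.6, 1.5, 73.3]
wrist_force: [0.4, 0.2, -2.0]
grip_width: 0.0512
```

```bash
python3 f1.py 0 .05
```

```text
at [ 0.597  -0.1127  0.3113] rpy [179.61   1.52  73.32] graspnow [ 0.5968 -0.1169  0.1564] rot [ 0.039  0.152 -0.017] | TCP target [ 0.5832 -0.1655  0.229 ] then shift [-0.91   0.029  1.372] (now-frame [-0.873  0.023  1.396] ) t 42.075 grip 0.0512
```

>>> send_rows(
  commands=[
    {"x": 0,"y": 0,"z": 0,"ax": 0.04,"ay": 0.9,"az": 0,"grip": -1},
    {"x": 0,"y": 0,"z": 0,"ax": 0,"ay": 0.9,"az": 0,"grip": -1},
    {"x": 0,"y": 0,"z": 0,"ax": 0,"ay": 0.9,"az": 0,"grip": -1},
    {"x": 0,"y": 0,"z": 0,"ax": 0,"ay": 0.9,"az": 0,"grip": -1},
    {"x": 0,"y": 0,"z": 0,"ax": 0,"ay": 0.9,"az": 0,"grip": -1},
    {"x": 0,"y": 0,"z": 0,"ax": 0,"ay": 0.85,"az": 0,"grip": -1},
    {"x": 0,"y": 0,"z": 0,"ax": 0,"ay": 0,"az": 0,"grip": -1},
  ],
)

```text
time: 42.95
eef_pos: [0.5964, -0.1114, 0.3077]
eef_rot: [-178.7, -52.1, 72.6]
wrist_force: [0.4, -0.4, 0.5]
grip_width: 0.0509
```

```bash
cat > f1b.py <<'E'
from h import *
import sys
# cart points in tool frame at grasp
T0=np.array([.5984,-.1122,.1692]); R0=R.from_euler('xyz',[179.55,19.96,73.12],degrees=True).as_matrix()
c=np.array([.5832,-.1655,.015]); a=np.radians(-16.8)
pts=np.array([c+np.array([np.cos(a)*i*.026-np.sin(a)*j*.018,np.sin(a)*i*.026+np.cos(a)*j*.018,k*.015]) for i in(1,-1) for j in(1,-1) for k in(1,-1)])
loc=(pts-T0)@R0
s=read_state(); Rc=R.from_euler('xyz',s['eef_rot'],degrees=True).as_matrix()
w=loc@Rc.T+s['eef_pos']; cc=w.mean(0)
# cart up axis (grille dir) was +j
g=R0.T@np.array([-np.sin(a),np.cos(a),0]); gw=Rc@g
print('cart centre',np.round(cc,4),'lowest',round(w[:,2].min(),4),'grille dir',np.round(gw,3),'angle from up',round(np.degrees(np.arccos(gw[2])),1))
print('eef',np.round(s['eef_pos'],4),np.round(s['eef_rot'],2),'grip',s['grip_width'])
if len(sys.argv)>1:
    x,y,low=map(float,sys.argv[1:]); d=np.array([x-cc[0],y-cc[1],low-w[:,2].min()]); print('tool shift',np.round(Rc.T@d/.06,3))
E
python3 f1b.py .5832 -.1655 .04;  python3 -c "
from h import *
shot('wrist','w36');shot('scene','s36')"
```

```text
cart centre [0.6313 0.0134 0.2074] lowest 0.1852 grille dir [0.101 0.292 0.951] angle from up 18.0
eef [ 0.5964 -0.1114  0.3077] [-178.73  -52.06   72.59] grip 0.05093239732354514
tool shift [-3.805  0.105 -0.947]
```

View pics/s36.png

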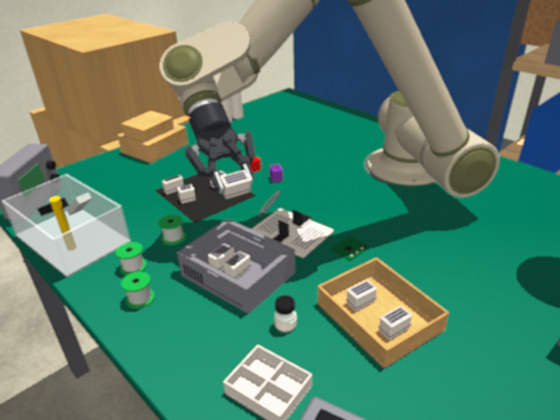

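View pics/w36.png

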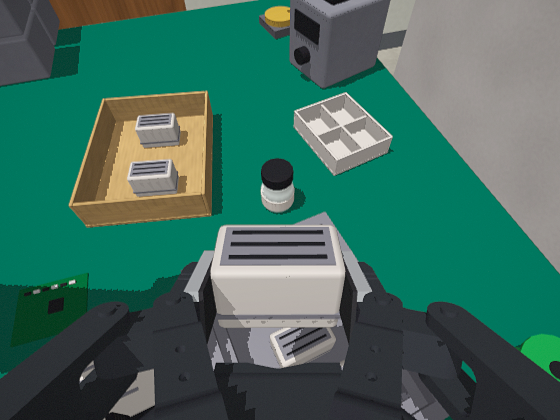

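```bash
python3 f1b.py .58 -.155 .08
```

```text
cart centre [0.6315 0.0135 0.2079] lowest 0.1857 grille dir [0.099 0.293 0.951] angle from up 18.0
eef [ 0.5965 -0.1112  0.3083] [-178.89  -52.     72.73] grip 0.051264468156075035
tool shift [-3.196 -0.011 -1.229]
```

>>> send_rows(
  commands=[
    {"x": -0.8,"y": 0,"z": -0.31,"ax": 0,"ay": 0,"az": 0,"grip": -1},
    {"x": -0.8,"y": 0,"z": -0.31,"ax": 0,"ay": 0,"az": 0,"grip": -1},
    {"x": -0.8,"y": 0,"z": -0.31,"ax": 0,"ay": 0,"az": 0,"grip": -1},
    {"x": -0.75,"y": 0,"z": -0.28,"ax": 0,"ay": 0,"az": 0,"grip": -1},
    {"x": 0,"y": 0,"z": 0,"ax": 0,"ay": 0,"az": 0,"grip": -1},
  ],
)

```text
time: 43.68
eef_pos: [0.546, -0.2812, 0.2033]
eef_rot: [-178.8, -50.8, 73.1]
wrist_force: [-0.1, 1.3, -0.4]
grip_width: 0.0509
```

```bash
python3 f1b.py .58 -.155 .005;  python3 -c "
from h import *
shot('wrist','w37');C,im=shot('scene'); crop(im,130,130,330,290,4,'s37')"
```

```text
cart centre [ 0.5793 -0.1583  0.1002] lowest 0.0779 grille dir [0.104 0.313 0.944] angle from up 19.2
eef [ 0.546  -0.2812  0.2033] [-178.8   -50.82   73.12] grip 0.05086625796298208
tool shift [-0.906  0.012  0.81 ]
```

View pics/s37.png

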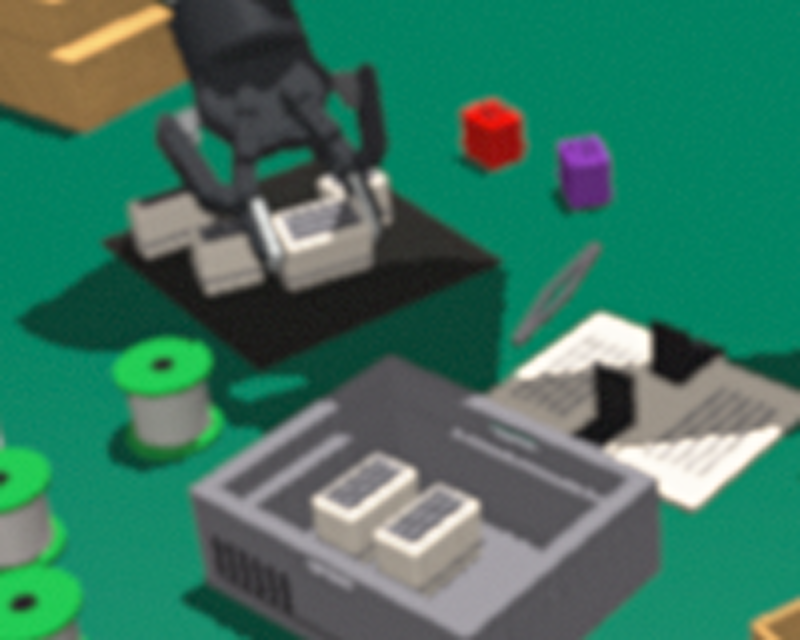

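>>> send_rows(
  commands=[
    {"x": -0.4,"y": 0,"z": 0.35,"ax": -0.05,"ay": 0.1,"az": 0,"grip": -1},
    {"x": -0.3,"y": 0,"z": 0.27,"ax": 0,"ay": 0,"az": 0,"grip": -1},
    {"x": -0.15,"y": 0,"z": 0.13,"ax": 0,"ay": 0,"az": 0,"grip": -1},
    {"x": 0,"y": 0,"z": 0,"ax": 0,"ay": 0,"az": 0,"grip": -1},
  ],
)

```text
time: 44.28
eef_pos: [0.5496, -0.2719, 0.1384]
eef_rot: [-179.9, -51.6, 74.1]
wrist_force: [0.0, 0.2, -0.2]
grip_width: 0.0506
```

```bash
python3 f1b.py .58 -.155 .00;  python3 -c "
from h import *
shot('wrist','w38');C,im=shot('scene'); crop(im,130,130,330,290,4,'s38')"
```

```text
cart centre [ 0.5842 -0.148   0.037 ] lowest 0.015 grille dir [0.089 0.304 0.948] angle from up 18.5
eef [ 0.5496 -0.2719  0.1384] [-179.89  -51.56   74.1 ] grip 0.0505725740407625
tool shift [-0.278 -0.035  0.053]
```

View pics/s38.png

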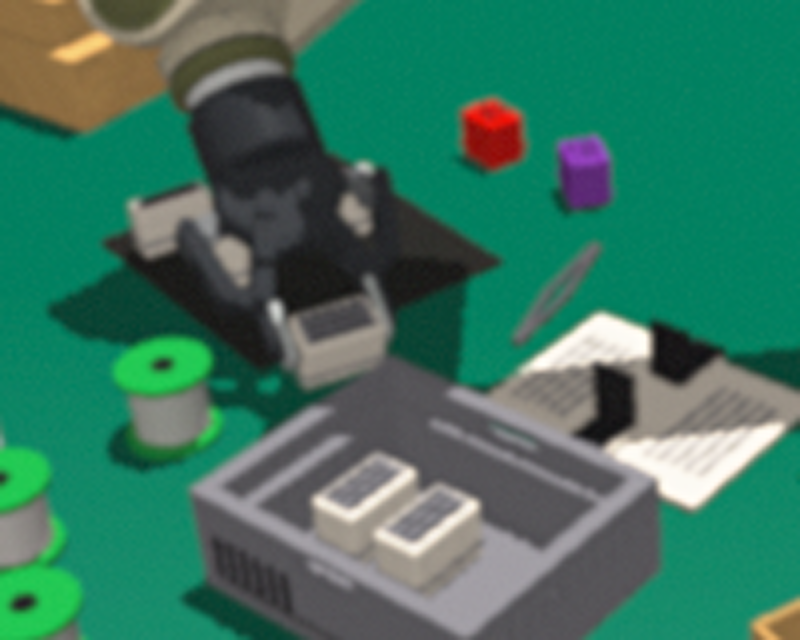

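View pics/w38.png

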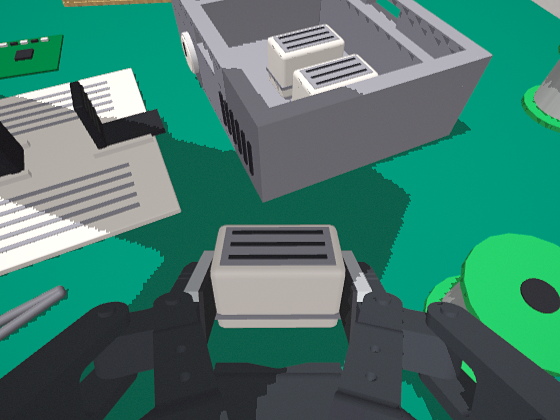

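>>> send_rows(
  commands=[
    {"x": -0.13,"y": 0,"z": 0.08,"ax": 0,"ay": 0,"az": 0,"grip": -1},
    {"x": -0.06,"y": 0,"z": 0.05,"ax": 0,"ay": 0,"az": 0,"grip": -1},
    {"x": -0.02,"y": 0,"z": 0.02,"ax": 0,"ay": 0,"az": 0,"grip": -1},
  ],
)

```text
time: 44.75
eef_pos: [0.5496, -0.2735, 0.1243]
eef_rot: [179.7, -51.5, 74.4]
wrist_force: [0.1, -0.0, -1.0]
grip_width: 0.051
```

```bash
python3 f1b.py .58 -.155 .00
```

```text
cart centre [ 0.5846 -0.1499  0.0226] lowest 0.0008 grille dir [0.086 0.307 0.948] angle from up 18.6
eef [ 0.5496 -0.2735  0.1243] [179.74 -51.45  74.35] grip 0.05096831133460229
tool shift [-0.074 -0.051 -0.073]
```

>>> send_rows(
  commands=[
    {"x": -0.02,"y": 0,"z": 0.015,"ax": 0,"ay": 0,"az": 0,"grip": -1},
    {"x": 0,"y": 0,"z": 0,"ax": 0,"ay": 0,"az": 0,"grip": 0.2},
    {"x": 0,"y": 0,"z": 0,"ax": 0,"ay": 0,"az": 0,"grip": 0.4},
    {"x": 0,"y": 0,"z": 0,"ax": 0,"ay": 0,"az": 0,"grip": 0.6},
    {"x": 0,"y": 0,"z": 0,"ax": 0,"ay": 0,"az": 0,"grip": 0.6},
    {"x": 0,"y": 0,"z": 0,"ax": 0,"ay": 0,"az": 0,"grip": 0.6},
  ],
)

```text
time: 45.5
eef_pos: [0.5496, -0.2737, 0.1233]
eef_rot: [179.7, -51.5, 74.4]
wrist_force: [0.7, -0.1, -0.3]
grip_width: 0.0684
```

```bash
python3 -c "
from h import *
shot('wrist','w39');C,im=shot('scene'); crop(im,130,130,330,290,4,'s39')"
```

```text
(no output)
```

View pics/w39.png

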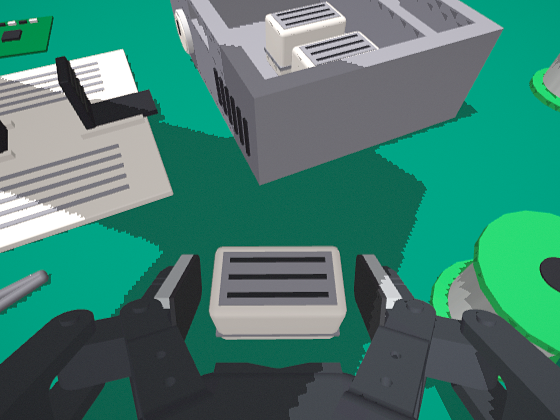

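>>> send_rows(
  commands=[
    {"x": 0.3,"y": 0,"z": -0.4,"ax": 0,"ay": 0,"az": 0,"grip": 0.6},
    {"x": 0.6,"y": 0,"z": -0.6,"ax": 0,"ay": 0,"az": 0,"grip": 0.6},
    {"x": 0.7,"y": 0,"z": -0.6,"ax": 0,"ay": 0,"az": 0,"grip": 0.6},
    {"x": 0.7,"y": 0,"z": -0.6,"ax": 0,"ay": 0,"az": 0,"grip": 0.6},
    {"x": 0.6,"y": 0,"z": -0.4,"ax": 0,"ay": 0,"az": 0,"grip": 0.6},
    {"x": 0,"y": 0,"z": 0,"ax": 0,"ay": -0.9,"az": 0,"grip": 0.6},
    {"x": 0,"y": 0,"z": 0,"ax": 0,"ay": -0.9,"az": 0,"grip": 0.6},
    {"x": 0,"y": 0,"z": 0,"ax": 0,"ay": -0.9,"az": 0,"grip": 0.6},
    {"x": 0,"y": 0,"z": 0,"ax": 0,"ay": -0.9,"az": 0,"grip": 0.6},
    {"x": 0,"y": 0,"z": 0,"ax": 0,"ay": -0.9,"az": 0,"grip": 0.6},
    {"x": 0,"y": 0,"z": 0,"ax": 0,"ay": -0.65,"az": 0,"grip": 0.6},
    {"x": 0,"y": 0,"z": 0,"ax": 0,"ay": 0,"az": 0,"grip": 0.6},
  ],
)

```text
time: 47.1
eef_pos: [0.5442, -0.2868, 0.3646]
eef_rot: [179.8, 1.6, 74.2]
wrist_force: [-1.0, -0.4, -0.2]
grip_width: 0.0685
```

```bash
python3 -c "
from h import *
plan(.584,-.155,.34,74)
shot('wrist','w40')"
```

```text
at [ 0.5442 -0.2868  0.3646] rpy [179.85   1.58  74.19] | turn az 0.019 then tool shift [2.294 0.032 0.409] | t 47.1 grip 0.0685
```

View pics/w40.png

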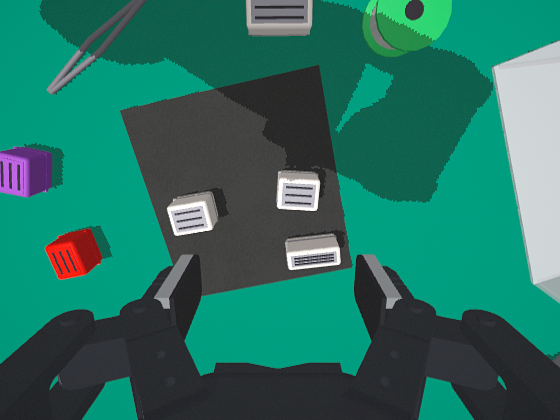

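Look-alikes undisturbed, F1 upright. Move over it.

>>> send_rows(
  commands=[
    {"x": 0.8,"y": 0,"z": 0,"ax": 0,"ay": 0.15,"az": 0,"grip": 0.6},
    {"x": 0.8,"y": 0,"z": 0,"ax": 0,"ay": 0,"az": 0,"grip": 0.6},
    {"x": 0.5,"y": 0,"z": 0.3,"ax": 0,"ay": 0,"az": 0,"grip": 0.6},
    {"x": 0,"y": 0,"z": 0,"ax": 0,"ay": 0,"az": 0,"grip": 0.6},
  ],
)

```text
time: 47.65
eef_pos: [0.5793, -0.1636, 0.3446]
eef_rot: [180.0, -0.6, 74.0]
wrist_force: [-0.3, -0.8, 0.9]
grip_width: 0.0684
```

```bash
python3 -c "
from h import *
plan(.584,-.155,.18,74)
shot('wrist','w41')"
```

```text
at [ 0.5793 -0.1636  0.3446] rpy [179.98  -0.63  73.98] | turn az -0.002 then tool shift [0.16  0.035 2.744] | t 47.65 grip 0.0684
```

View pics/w41.png

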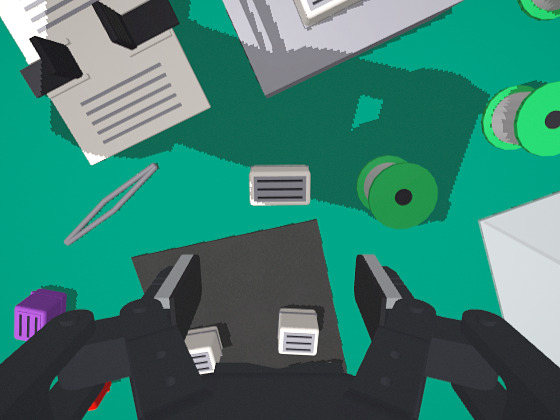

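```bash
python3 -c "
from h import *
r=wfit(280,197,z0=0,z1=.036,thr=95,save='f1y')
plan(r[0],r[1],.18,r[2]+90)"
```

```text
[  0.5831  -0.157  -16.3297] 0.063 2375
at [ 0.5792 -0.1657  0.3462] rpy [179.79  -0.52  73.85] | turn az 0.018 then tool shift [0.156 0.023 2.769] | t 47.75 grip 0.0686
```

View pics/f1y.png

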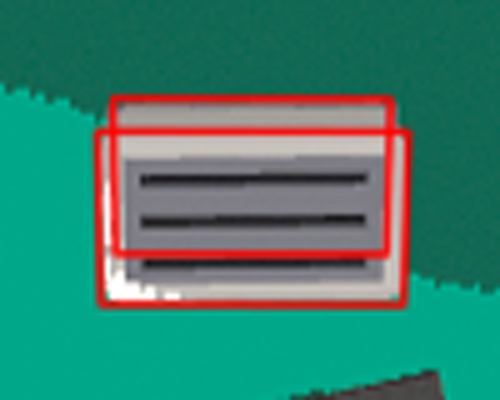

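>>> send_rows(
  commands=[
    {"x": 0.16,"y": 0.02,"z": 0.7,"ax": 0,"ay": -0.05,"az": 0,"grip": 0.5},
    {"x": 0,"y": 0,"z": 0.8,"ax": 0,"ay": 0,"az": 0,"grip": 0.5},
    {"x": 0,"y": 0,"z": 0.5,"ax": 0,"ay": 0,"az": 0,"grip": 0.5},
    {"x": 0,"y": 0,"z": 0,"ax": 0,"ay": 0,"az": 0,"grip": 0.5},
  ],
)

```text
time: 48.25
eef_pos: [0.5838, -0.1626, 0.2265]
eef_rot: [179.4, -0.1, 73.4]
wrist_force: [0.6, 0.1, 0.7]
grip_width: 0.0637
```

```bash
python3 -c "
from h import *
plan(.5833,-.157,.179,73.7)
shot('wrist','w42')"
```

```text
at [ 0.5838 -0.1626  0.2265] rpy [ 1.7939e+02 -6.0000e-02  7.3430e+01] | turn az -0.027 then tool shift [ 0.087 -0.034  0.792] | t 48.25 grip 0.0637
```

View pics/w42.png

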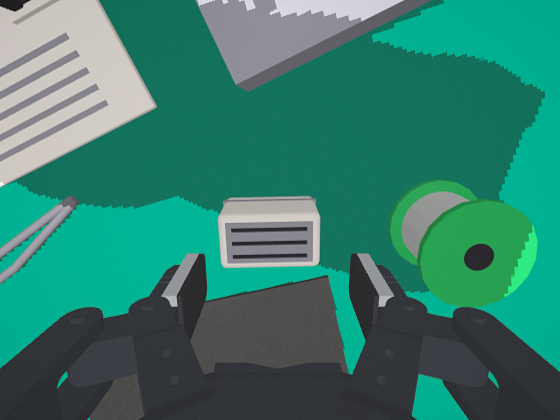

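>>> send_rows(
  commands=[
    {"x": 0.1,"y": -0.06,"z": 0.3,"ax": 0.06,"ay": 0,"az": 0,"grip": 0.5},
    {"x": 0,"y": 0,"z": 0.3,"ax": 0,"ay": 0,"az": 0,"grip": 0.5},
    {"x": 0,"y": 0,"z": 0,"ax": 0,"ay": 0,"az": 0,"grip": 0.5},
  ],
)

```text
time: 48.68
eef_pos: [0.583, -0.1565, 0.1937]
eef_rot: [179.6, 0.0, 73.3]
wrist_force: [0.4, 0.1, -0.2]
grip_width: 0.0641
```

```bash
python3 -c "
from h import *
plan(.5833,-.157,.179,73.7)
shot('wrist','w43')"
```

```text
at [ 0.583  -0.1565  0.1937] rpy [1.7956e+02 1.0000e-02 7.3350e+01] | turn az -0.035 then tool shift [-0.007  0.008  0.245] | t 48.675 grip 0.0641
```

View pics/w43.png

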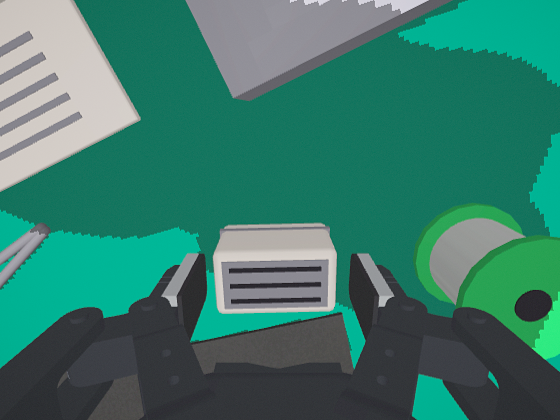

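>>> send_rows(
  commands=[
    {"x": 0,"y": 0,"z": 0.15,"ax": 0.04,"ay": 0,"az": 0,"grip": 0.5},
    {"x": 0,"y": 0,"z": 0.12,"ax": 0,"ay": 0,"az": 0,"grip": 0.5},
    {"x": 0,"y": 0,"z": 0,"ax": 0,"ay": 0,"az": 0,"grip": -1},
    {"x": 0,"y": 0,"z": 0,"ax": 0,"ay": 0,"az": 0,"grip": -1},
    {"x": 0,"y": 0,"z": 0,"ax": 0,"ay": 0,"az": 0,"grip": -1},
  ],
)

```text
time: 49.35
eef_pos: [0.5836, -0.1566, 0.1792]
eef_rot: [179.7, 0.0, 73.4]
wrist_force: [-0.1, 0.1, -1.0]
grip_width: 0.0513
```

>>> send_rows(
  commands=[
    {"x": 0,"y": 0,"z": -0.5,"ax": 0,"ay": 0,"az": 0,"grip": -1},
    {"x": 0,"y": 0,"z": -0.9,"ax": 0,"ay": 0,"az": 0,"grip": -1},
    {"x": 0,"y": 0,"z": -0.9,"ax": 0,"ay": 0,"az": 0,"grip": -1},
    {"x": 0,"y": 0,"z": -0.4,"ax": 0,"ay": 0,"az": -0.85,"grip": -1},
    {"x": 0,"y": 0,"z": 0,"ax": 0,"ay": 0,"az": -0.85,"grip": -1},
    {"x": 0,"y": 0,"z": 0,"ax": 0,"ay": 0,"az": -0.8,"grip": -1},
    {"x": 0,"y": 0,"z": 0,"ax": 0,"ay": 0,"az": 0,"grip": -1},
  ],
)

```text
time: 50.22
eef_pos: [0.5826, -0.1561, 0.3467]
eef_rot: [179.8, 0.1, 99.0]
wrist_force: [-0.1, 0.8, -0.7]
grip_width: 0.0512
```

```bash
python3 -c "
from h import *
plan(.6466,.0678,.30,98.6)
shot('wrist','w44')"
```

```text
at [ 0.5826 -0.1561  0.3467] rpy [1.798e+02 1.400e-01 9.903e+01] | turn az 0.043 then tool shift [3.531 1.614 0.779] | t 50.225 grip 0.0512
```

View pics/w44.png

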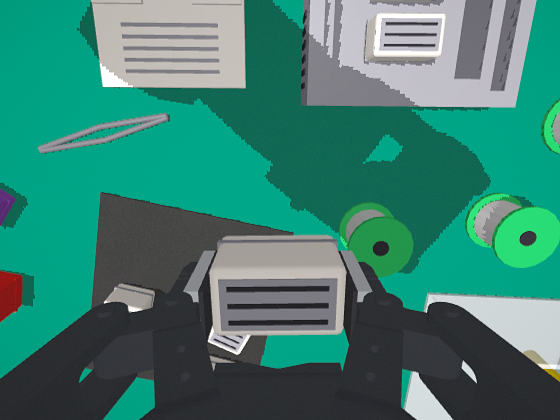

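>>> send_rows(
  commands=[
    {"x": 0.8,"y": 0.37,"z": 0,"ax": 0,"ay": 0,"az": 0.04,"grip": -1},
    {"x": 0.8,"y": 0.37,"z": 0,"ax": 0,"ay": 0,"az": 0,"grip": -1},
    {"x": 0.8,"y": 0.37,"z": 0,"ax": 0,"ay": 0,"az": 0,"grip": -1},
    {"x": 0.8,"y": 0.37,"z": 0,"ax": 0,"ay": 0,"az": 0,"grip": -1},
    {"x": 0.3,"y": 0.1,"z": 0,"ax": 0,"ay": 0,"az": 0,"grip": -1},
    {"x": 0,"y": 0,"z": 0,"ax": 0,"ay": 0,"az": 0,"grip": -1},
  ],
)

```text
time: 51.02
eef_pos: [0.648, 0.0704, 0.3447]
eef_rot: [179.9, 0.1, 97.4]
wrist_force: [-0.8, 0.5, -1.3]
grip_width: 0.0509
```

```bash
python3 -c "
from h import *
plan(.6466,.0678,.24,98.6)"
```

```text
at [0.648  0.0704 0.3447] rpy [1.7995e+02 1.2000e-01 9.7410e+01] | turn az -0.119 then tool shift [-0.04  -0.03   1.744] | t 51.025 grip 0.0509
```

>>> send_rows(
  commands=[
    {"x": -0.03,"y": -0.03,"z": 0.3,"ax": 0,"ay": 0,"az": -0.12,"grip": -1},
    {"x": 0,"y": 0,"z": 0.8,"ax": 0,"ay": 0,"az": 0,"grip": -1},
    {"x": 0,"y": 0,"z": 0.65,"ax": 0,"ay": 0,"az": 0,"grip": -1},
    {"x": 0,"y": 0,"z": 0,"ax": 0,"ay": 0,"az": 0,"grip": -1},
  ],
)

```text
time: 51.52
eef_pos: [0.6461, 0.0614, 0.2381]
eef_rot: [179.9, 0.2, 98.1]
wrist_force: [-0.3, -0.6, 0.1]
grip_width: 0.0511
```

```bash
python3 -c "
from h import *
plan(.6466,.0678,.1852,98.6)
shot('wrist','w45')"
```

```text
at [0.6461 0.0614 0.2381] rpy [179.89   0.23  98.05] | turn az -0.055 then tool shift [0.104 0.024 0.882] | t 51.525 grip 0.0511
```

View pics/w45.png

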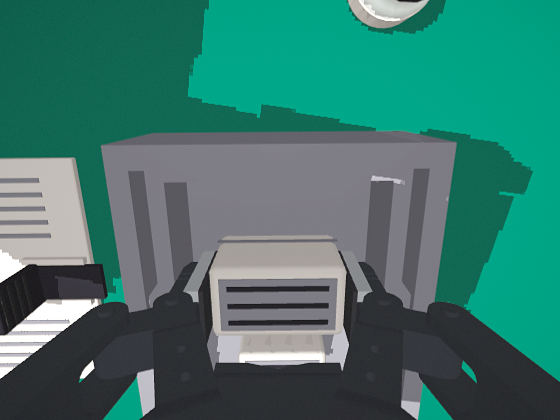

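>>> send_rows(
  commands=[
    {"x": 0.12,"y": 0.02,"z": 0.2,"ax": 0,"ay": 0,"az": -0.05,"grip": -1},
    {"x": 0,"y": 0,"z": 0.35,"ax": 0,"ay": 0,"az": 0,"grip": -1},
    {"x": 0,"y": 0,"z": 0.2,"ax": 0,"ay": 0,"az": 0,"grip": -1},
    {"x": 0,"y": 0,"z": 0,"ax": 0,"ay": 0,"az": 0,"grip": -1},
  ],
)

```text
time: 52.08
eef_pos: [0.6483, 0.0683, 0.1989]
eef_rot: [179.1, 0.4, 98.5]
wrist_force: [0.6, -0.4, -0.1]
grip_width: 0.0513
```

```bash
python3 -c "
from h import *
plan(.6466,.0678,.1852,98.6)"
```

```text
at [0.6483 0.0683 0.1989] rpy [179.15   0.41  98.52] | turn az -0.008 then tool shift [-0.005 -0.029  0.229] | t 52.075 grip 0.0513
```

>>> send_rows(
  commands=[
    {"x": 0,"y": -0.03,"z": 0.1,"ax": 0.08,"ay": 0.04,"az": 0,"grip": -1},
    {"x": 0,"y": 0,"z": 0.1,"ax": 0,"ay": 0,"az": 0,"grip": -1},
    {"x": 0,"y": 0,"z": 0.04,"ax": 0,"ay": 0,"az": 0,"grip": -1},
  ],
)

```text
time: 52.45
eef_pos: [0.6468, 0.0681, 0.1854]
eef_rot: [179.8, 0.0, 98.5]
wrist_force: [0.1, -0.3, -1.2]
grip_width: 0.051
```

>>> send_rows(
  commands=[
    {"x": 0,"y": 0,"z": 0.025,"ax": 0,"ay": 0,"az": 0,"grip": -1},
    {"x": 0,"y": 0,"z": 0.015,"ax": 0,"ay": 0,"az": 0,"grip": -1},
    {"x": 0,"y": 0,"z": 0,"ax": 0,"ay": 0,"az": 0,"grip": 0.3},
    {"x": 0,"y": 0,"z": 0,"ax": 0,"ay": 0,"az": 0,"grip": 0.5},
    {"x": 0,"y": 0,"z": 0,"ax": 0,"ay": 0,"az": 0,"grip": 0.5},
    {"x": 0,"y": 0,"z": -0.6,"ax": 0,"ay": 0,"az": 0,"grip": 0.5},
    {"x": 0,"y": 0,"z": -0.9,"ax": 0,"ay": 0,"az": 0,"grip": 0.5},
    {"x": 0,"y": 0,"z": -0.9,"ax": 0,"ay": 0,"az": 0,"grip": 0.8},
    {"x": 0,"y": 0,"z": -0.3,"ax": 0,"ay": 0,"az": 0,"grip": 0.8},
    {"x": -0.7,"y": 0,"z": 0,"ax": 0,"ay": 0,"az": 0,"grip": 0.8},
    {"x": 0,"y": 0,"z": 0,"ax": 0,"ay": 0,"az": 0,"grip": 0.8},
  ],
)

```text
time: 53.82
eef_pos: [0.6528, 0.0259, 0.3519]
eef_rot: [179.8, 0.1, 98.6]
wrist_force: [0.1, 1.8, -0.1]
grip_width: 0.0767
```

```bash
python3 -c "
from h import *
plan(.4685,-.0052,.34,98.6)
C,im=shot('wrist','w46');crop(im,150,50,410,320,2.2,'w46c')"
```

```text
at [0.6528 0.0259 0.3519] rpy [1.7978e+02 6.0000e-02 9.8580e+01] | turn az -0.002 then tool shift [-0.054 -3.114  0.199] | t 53.825 grip 0.0767
```

View pics/w46.png

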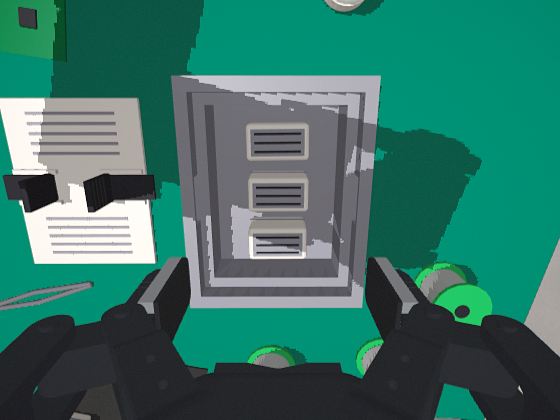

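View pics/w46c.png

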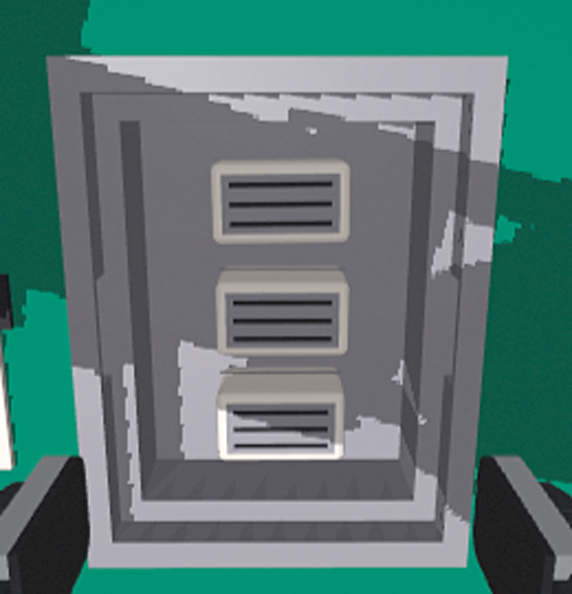

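>>> send_rows(
  commands=[
    {"x": 0,"y": -0.78,"z": 0,"ax": 0,"ay": 0,"az": 0,"grip": 0.8},
    {"x": 0,"y": -0.78,"z": 0,"ax": 0,"ay": 0,"az": 0,"grip": 0.8},
    {"x": 0,"y": -0.78,"z": 0,"ax": 0,"ay": 0,"az": 0,"grip": 0.8},
    {"x": 0,"y": -0.74,"z": 0,"ax": 0,"ay": 0,"az": 0,"grip": 0.8},
    {"x": 0,"y": 0,"z": 0,"ax": 0,"ay": 0,"az": 0,"grip": 0.8},
  ],
)

```text
time: 54.5
eef_pos: [0.4636, 0.0023, 0.3491]
eef_rot: [179.9, -0.1, 98.9]
wrist_force: [0.7, -1.4, -0.1]
grip_width: 0.0768
```

```bash
python3 -c "
from h import *
plan(.4685,-.0052,.2,98.6)
C,im=shot('wrist','w47');crop(im,150,50,410,320,2.2,'w47c')"
```

```text
at [0.4636 0.0023 0.3491] rpy [ 1.7991e+02 -1.0000e-01  9.8860e+01] | turn az 0.026 then tool shift [-0.136  0.062  2.485] | t 54.5 grip 0.0768
```

View pics/w47c.png

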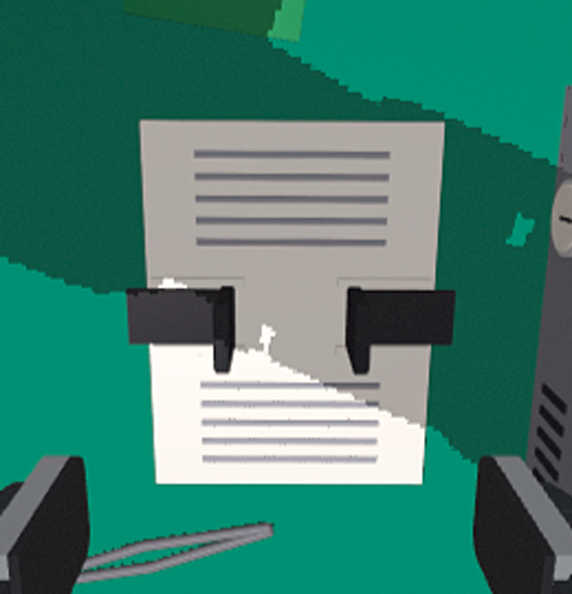

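```bash
python3 -c "
from h import *
W=cam('wrist')
f=lambda u,v:((u+.5)/2.2-.5+150,(v+.5)/2.2-.5+50)
c,y=quad(W,[f(*p) for p in((140,121),(444,121),(422,484),(156,484))],.005,.124,.162)
plan(c[0],c[1],.187,y+90)"
```

```text
centre [ 0.4717 -0.0058] yaw(x) 8.75 sides [0.1228 0.1621 0.1237 0.1617]
at [0.465  0.0022 0.3493] rpy [ 1.7983e+02 -7.0000e-02  9.8870e+01] | turn az 0.012 then tool shift [-0.15   0.091  2.705] | t 54.55 grip 0.0767
```

>>> send_rows(
  commands=[
    {"x": -0.14,"y": 0.08,"z": 0.6,"ax": 0,"ay": 0,"az": 0.01,"grip": 0.8},
    {"x": 0,"y": 0,"z": 0.8,"ax": 0,"ay": 0,"az": 0,"grip": 0.8},
    {"x": 0,"y": 0,"z": 0.5,"ax": 0,"ay": 0,"az": 0,"grip": 0.8},
    {"x": 0,"y": 0,"z": 0,"ax": 0,"ay": 0,"az": 0,"grip": 0.8},
  ],
)

```text
time: 55.05
eef_pos: [0.476, -0.0041, 0.2327]
eef_rot: [179.5, 0.0, 98.9]
wrist_force: [1.2, 0.2, -0.0]
grip_width: 0.0767
```

```bash
python3 -c "
from h import *
plan(.4713,-.0058,.191,98.75)
C,im=shot('wrist','w48')"
```

```text
at [ 0.476  -0.0041  0.2327] rpy [1.7948e+02 4.0000e-02 9.8900e+01] | turn az 0.015 then tool shift [-0.016 -0.082  0.695] | t 55.05 grip 0.0767
```

View pics/w48.png

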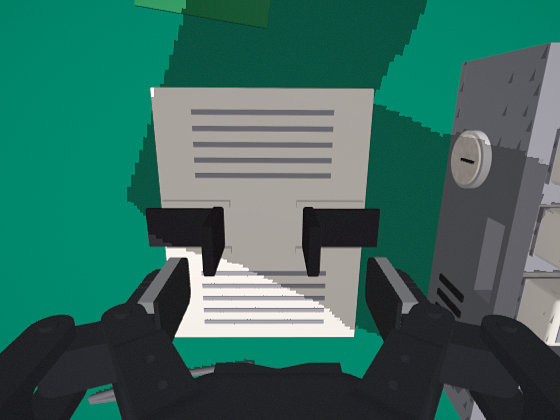

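```bash
python3 -c "
from h import *
W=cam('wrist')
c,y=quad(W,((151,88),(374,88.5),(356,336),(166.5,337)),.005,.124,.162)
plan(.4708,c[1],.191,98.75)"
```

```text
centre [ 0.4697 -0.0063] yaw(x) 8.7 sides [0.1233 0.1619 0.1304 0.1617]
at [ 0.4763 -0.0042  0.2338] rpy [1.7935e+02 9.0000e-02 9.8910e+01] | turn az 0.016 then tool shift [-0.021 -0.095  0.714] | t 55.1 grip 0.0769
```

>>> send_rows(
  commands=[
    {"x": -0.015,"y": -0.08,"z": 0.3,"ax": 0.05,"ay": 0,"az": 0.01,"grip": 0.8},
    {"x": 0,"y": 0,"z": 0.3,"ax": 0,"ay": 0,"az": 0,"grip": 0.8},
    {"x": 0,"y": 0,"z": 0,"ax": 0,"ay": 0,"az": 0,"grip": 0.8},
  ],
)

```text
time: 55.48
eef_pos: [0.4746, -0.0056, 0.201]
eef_rot: [179.4, 0.3, 98.9]
wrist_force: [0.1, 0.8, 0.8]
grip_width: 0.077
```

```bash
python3 -c "
from h import *
plan(.4705,-.0058,.192,98.75)
C,im=shot('wrist','w49')"
```

```text
at [ 0.4746 -0.0056  0.201 ] rpy [179.4    0.29  98.87] | turn az 0.012 then tool shift [ 0.007 -0.068  0.15 ] | t 55.475 grip 0.077
```

View pics/w49.png

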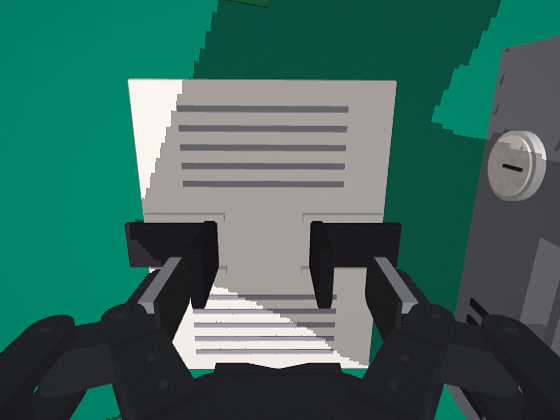

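>>> send_rows(
  commands=[
    {"x": 0,"y": -0.07,"z": 0.1,"ax": 0.06,"ay": 0.03,"az": 0.01,"grip": 0.8},
    {"x": 0,"y": 0,"z": 0.07,"ax": 0,"ay": 0,"az": 0,"grip": 0.8},
    {"x": 0,"y": 0,"z": 0,"ax": 0,"ay": 0,"az": 0,"grip": 0.3},
    {"x": 0,"y": 0,"z": 0,"ax": 0,"ay": 0,"az": 0,"grip": -0.2},
    {"x": 0,"y": 0,"z": 0,"ax": 0,"ay": 0,"az": 0,"grip": -1},
    {"x": 0,"y": 0,"z": 0,"ax": 0,"ay": 0,"az": 0,"grip": -1},
    {"x": 0,"y": 0,"z": 0,"ax": 0,"ay": 0,"az": 0,"grip": -1},
    {"x": 0,"y": 0,"z": 0,"ax": 0,"ay": 0,"az": 0,"grip": -1},
  ],
)

```text
time: 56.52
eef_pos: [0.4707, -0.0063, 0.1951]
eef_rot: [179.7, 0.1, 98.8]
wrist_force: [0.0, 0.6, -1.8]
grip_width: 0.0361
```

```bash
python3 -c "
from h import *
plan(.6536,.022,.34,98.75)
C,im=shot('wrist','w50')"
```

```text
at [ 0.4707 -0.0063  0.1951] rpy [1.7973e+02 1.4000e-01 9.8800e+01] | turn az 0.005 then tool shift [ 3.000e-03  3.085e+00 -2.415e+00] | t 56.525 grip 0.0361
```

View pics/w50.png

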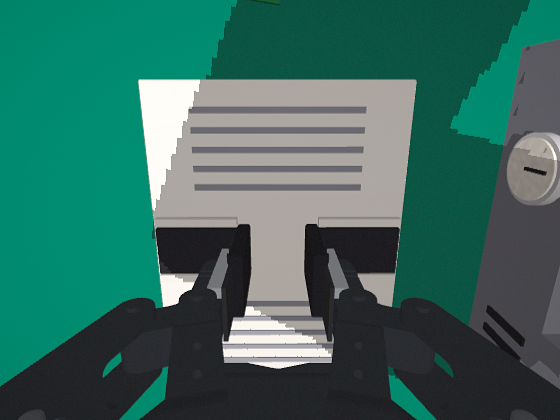

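>>> send_rows(
  commands=[
    {"x": 0,"y": 0,"z": -0.5,"ax": 0,"ay": 0,"az": 0,"grip": -1},
    {"x": 0,"y": 0,"z": -0.8,"ax": 0,"ay": 0,"az": 0,"grip": -1},
    {"x": 0,"y": 0,"z": -0.8,"ax": 0,"ay": 0,"az": 0,"grip": -1},
    {"x": 0,"y": 0,"z": -0.3,"ax": 0,"ay": 0,"az": 0,"grip": -1},
    {"x": 0,"y": 0.77,"z": 0,"ax": 0,"ay": 0,"az": 0,"grip": -1},
    {"x": 0,"y": 0.77,"z": 0,"ax": 0,"ay": 0,"az": 0,"grip": -1},
    {"x": 0,"y": 0.77,"z": 0,"ax": 0,"ay": 0,"az": 0,"grip": -1},
    {"x": 0,"y": 0.7,"z": 0,"ax": 0,"ay": 0,"az": 0,"grip": -1},
    {"x": 0,"y": 0,"z": 0,"ax": 0,"ay": 0,"az": 0,"grip": -1},
  ],
)

```text
time: 57.7
eef_pos: [0.6535, 0.0224, 0.3411]
eef_rot: [-180.0, 0.0, 98.8]
wrist_force: [-0.9, 0.2, -2.4]
grip_width: 0.036
```

```bash
python3 -c "
from h import *
plan(.6536,.0219,.262,98.6)
C,im=shot('wrist','w51')"
```

```text
at [0.6535 0.0224 0.3411] rpy [-1.7998e+02  1.0000e-02  9.8750e+01] | turn az 0.015 then tool shift [-9.000e-03  1.000e-03  1.318e+00] | t 57.7 grip 0.036
```

View pics/w51.png

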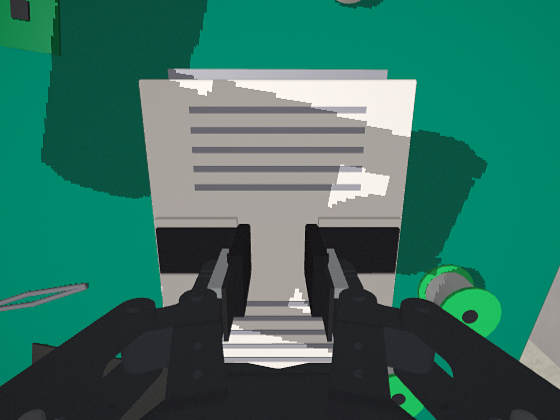

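>>> send_rows(
  commands=[
    {"x": -0.01,"y": 0,"z": 0.5,"ax": 0,"ay": 0,"az": 0.015,"grip": -1},
    {"x": 0,"y": 0,"z": 0.5,"ax": 0,"ay": 0,"az": 0,"grip": -1},
    {"x": 0,"y": 0,"z": 0.15,"ax": 0,"ay": 0,"az": 0,"grip": -1},
    {"x": 0,"y": 0,"z": 0,"ax": 0,"ay": 0,"az": 0,"grip": -1},
  ],
)

```text
time: 58.25
eef_pos: [0.65, 0.0213, 0.2717]
eef_rot: [-179.9, 0.0, 98.6]
wrist_force: [-0.3, 0.3, -1.5]
grip_width: 0.0358
```

```bash
python3 -c "
from h import *
plan(.6536,.0219,.2411,98.6)
C,im=shot('wrist','w52')"
```

```text
at [0.65   0.0213 0.2717] rpy [-179.87    0.     98.56] | turn az -0.004 then tool shift [0.002 0.062 0.51 ] | t 58.25 grip 0.0358
```

View pics/w52.png

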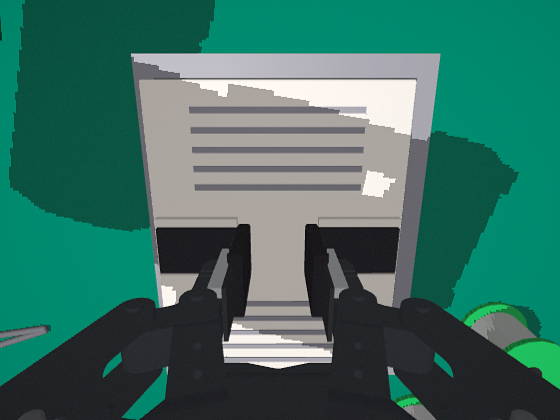

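>>> send_rows(
  commands=[
    {"x": 0,"y": 0.06,"z": 0,"ax": 0,"ay": 0,"az": 0,"grip": -1},
    {"x": 0,"y": 0,"z": 0.08,"ax": 0,"ay": 0,"az": 0,"grip": -1},
    {"x": 0,"y": 0,"z": 0,"ax": 0,"ay": 0,"az": 0,"grip": -1},
  ],
)

```text
time: 58.68
eef_pos: [0.654, 0.0218, 0.2696]
eef_rot: [179.9, 0.1, 98.6]
wrist_force: [-0.6, -0.2, -3.0]
grip_width: 0.0359
```

```bash
python3 -c "
from h import *
plan(.6536,.0219,.2411,98.6)
C,im=shot('wrist','w53')"
```

```text
at [0.654  0.0218 0.2696] rpy [1.7986e+02 8.0000e-02 9.8560e+01] | turn az -0.004 then tool shift [ 0.002 -0.006  0.475] | t 58.675 grip 0.0359
```

View pics/w53.png

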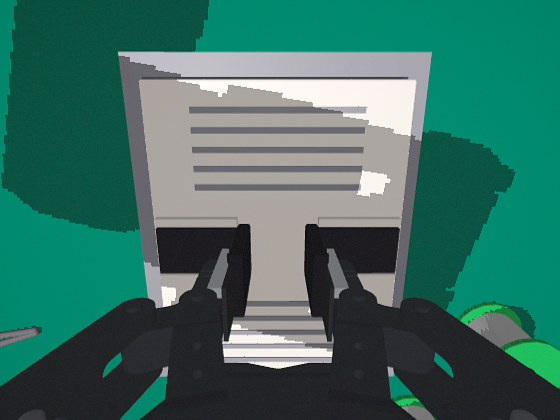

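>>> send_rows(
  commands=[
    {"x": 0,"y": 0,"z": 0.12,"ax": 0,"ay": 0,"az": 0,"grip": -1},
    {"x": 0,"y": 0.01,"z": 0.12,"ax": 0.01,"ay": 0,"az": 0,"grip": -1},
    {"x": 0,"y": 0,"z": 0,"ax": 0,"ay": 0,"az": 0,"grip": -1},
  ],
)

```text
time: 59.1
eef_pos: [0.6547, 0.0219, 0.2542]
eef_rot: [180.0, 0.1, 98.6]
wrist_force: [-0.2, 0.3, -1.7]
grip_width: 0.0358
```

```bash
python3 -c "
from h import *
plan(.6536,.0219,.2411,98.6)"
```

```text
at [0.6547 0.0219 0.2542] rpy [1.7997e+02 8.0000e-02 9.8560e+01] | turn az -0.004 then tool shift [ 0.003 -0.018  0.219] | t 59.1 grip 0.0358
```

>>> send_rows(
  commands=[
    {"x": 0,"y": -0.015,"z": 0.1,"ax": 0,"ay": 0,"az": 0,"grip": -1},
    {"x": 0,"y": 0,"z": 0.07,"ax": 0,"ay": 0,"az": 0,"grip": -1},
    {"x": 0,"y": 0,"z": 0.03,"ax": 0,"ay": 0,"az": 0,"grip": -1},
  ],
)

```text
time: 59.48
eef_pos: [0.6538, 0.0217, 0.2415]
eef_rot: [180.0, 0.1, 98.6]
wrist_force: [0.3, 0.6, -2.0]
grip_width: 0.036
```

```bash
python3 -c "
from h import *
plan(.6536,.0219,.2411,98.6)
C,im=shot('wrist','w54')"
```

```text
at [0.6538 0.0217 0.2415] rpy [1.7996e+02 9.0000e-02 9.8560e+01] | turn az -0.004 then tool shift [ 0.003 -0.002  0.006] | t 59.475 grip 0.036
```

View pics/w54.png

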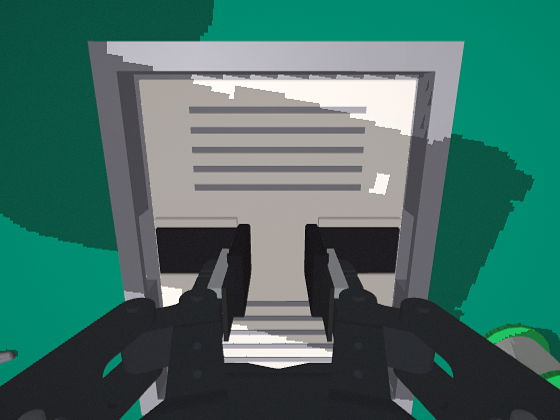

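>>> send_rows(
  commands=[
    {"x": 0,"y": 0,"z": 0.03,"ax": 0,"ay": 0,"az": 0,"grip": -1},
    {"x": 0,"y": 0,"z": 0.02,"ax": 0,"ay": 0,"az": 0,"grip": -1},
  ],
)

```text
time: 59.78
eef_pos: [0.6536, 0.0218, 0.241]
eef_rot: [179.9, 0.1, 98.6]
wrist_force: [-3.9, 0.5, 5.6]
grip_width: 0.0363
```

>>> send_rows(
  commands=[
    {"x": 0,"y": 0,"z": 0.03,"ax": 0,"ay": 0,"az": 0,"grip": -1},
  ],
)

```text
time: 59.9
eef_pos: [0.6534, 0.0218, 0.241]
eef_rot: [179.8, 0.2, 98.6]
wrist_force: [-6.6, 0.5, 11.9]
grip_width: 0.0363
```

>>> send_rows(
  commands=[
    {"x": 0,"y": 0,"z": 0,"ax": 0,"ay": 0,"az": 0,"grip": 0},
    {"x": 0,"y": 0,"z": 0,"ax": 0,"ay": 0,"az": 0,"grip": 0.5},
    {"x": 0,"y": 0,"z": 0,"ax": 0,"ay": 0,"az": 0,"grip": 0.8},
    {"x": 0,"y": 0,"z": 0,"ax": 0,"ay": 0,"az": 0,"grip": 0.8},
    {"x": 0,"y": 0,"z": 0,"ax": 0,"ay": 0,"az": 0,"grip": 0.8},
  ],
)

```text
time: 60.52
eef_pos: [0.6537, 0.0218, 0.2416]
eef_rot: [179.7, 0.2, 98.6]
wrist_force: [-0.8, 0.5, 0.3]
grip_width: 0.077
```

```bash
python3 -c "
from h import *
plan(.6536,.0219,.2411,98.6)
C,im=shot('wrist','w55')"
```

```text
at [0.6537 0.0218 0.2416] rpy [179.72   0.19  98.58] | turn az -0.002 then tool shift [ 0.002 -0.001  0.008] | t 60.525 grip 0.077
```

View pics/w55.png

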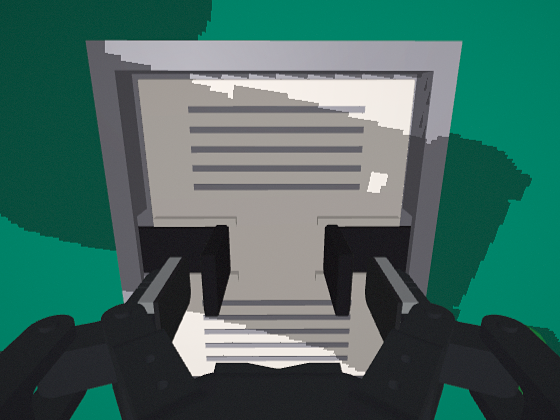

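Hooks sprung out. Retreat upward and inspect.

>>> send_rows(
  commands=[
    {"x": 0,"y": 0,"z": -0.5,"ax": 0,"ay": 0,"az": 0,"grip": 0.8},
    {"x": 0,"y": 0,"z": -0.8,"ax": 0,"ay": 0,"az": 0,"grip": 0.8},
    {"x": 0,"y": 0,"z": -0.8,"ax": 0,"ay": 0,"az": 0,"grip": 0.8},
    {"x": 0,"y": 0,"z": -0.6,"ax": 0,"ay": 0,"az": 0,"grip": 0.8},
    {"x": 0,"y": 0,"z": 0,"ax": 0,"ay": 0,"az": 0,"grip": 0.8},
  ],
)

```text
time: 61.2
eef_pos: [0.6529, 0.0222, 0.4084]
eef_rot: [179.8, 0.2, 98.6]
wrist_force: [1.0, -0.1, -1.0]
grip_width: 0.0769
```

```bash
python3 -c "
from h import *
plan(.6536,.0219,.2411,98.6)
C,im=shot('wrist'); crop(im,170,60,400,310,2.4,'w56c')
C,im=shot('scene'); crop(im,150,180,350,340,4,'s56'); cv2.imwrite('pics/s56f.png',im[:,:,::-1])"
```

```text
at [0.6529 0.0222 0.4084] rpy [1.7975e+02 1.7000e-01 9.8570e+01] | turn az -0.003 then tool shift [-0.006  0.012  2.788] | t 61.2 grip 0.0769
```

View pics/w56c.png

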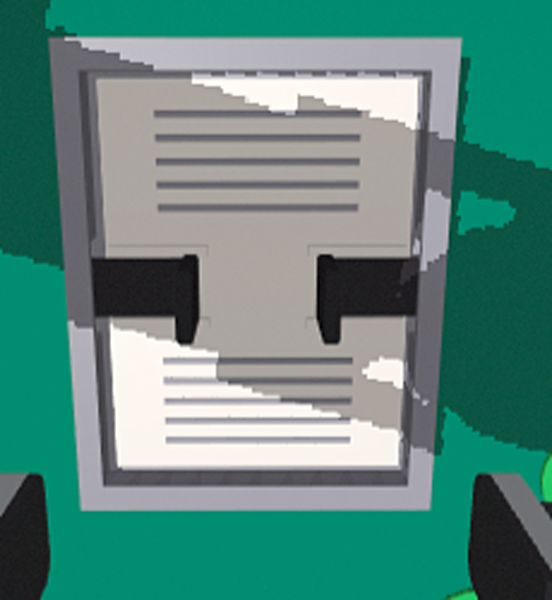

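View pics/s56.png

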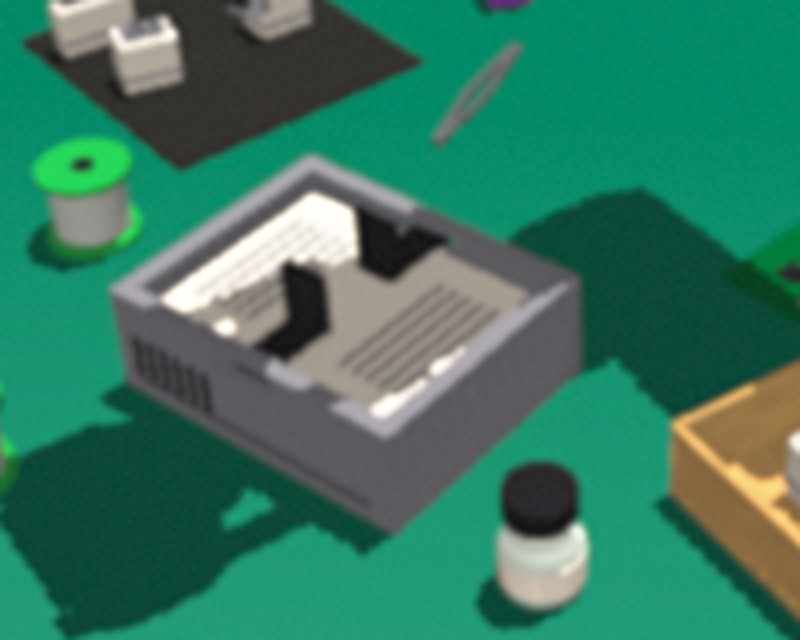

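```bash
python3 -c "
from h import *
W=cam('wrist')
f=lambda u,v:((u+.5)/2.4-.5+170,(v+.5)/2.4-.5+60)
quad(W,[f(*p) for p in((50,38),(462,39),(430,511),(80,511))],.063,.15,.19)
quad(W,[f(*p) for p in((95,77),(420,77),(401,468),(115,469))],.051,.124,.162)
"
```

```text
centre [0.6512 0.0229] yaw(x) 8.46 sides [0.1479 0.1878 0.1485 0.1881]
centre [0.652  0.0238] yaw(x) 8.63 sides [0.1227 0.1609 0.124  0.1614]
```

View pics/s56f.png

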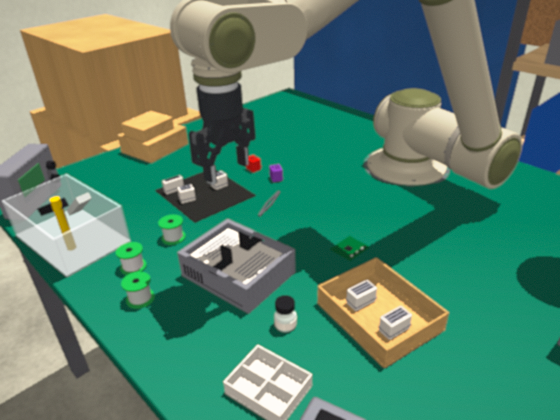

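The cover is flush and centred, with both hooks under the lips. The jar and spool stand as before, two spent cartridges are in the tray, and the look-alikes are on the mat.

```bash
python3 -c "
from workcell import *
print(finish_job())"
```

```text
the job is handed in; nothing more can be done
None
```

The desiccant change is done and handed in, at about 61 s of the 210 s allowed.

- **Cover off:** I squeezed the tabs, lifted the cover off and laid it on the bench in front of the unit.
- **Spent cartridges:** there were two in the chamber; both are in the cardboard tray.
- **Fresh cartridges:** all three full-size ones now stand upright in the chamber in a row. One had been knocked off the mat onto its side, so I turned it upright on the bench before putting it in.
- **Look-alikes:** the two short ones and the slim one stayed on the mat.
- **Cover back:** I set it down with the tabs held squeezed, then let go.

**Last checks:**
- The cover met its ledge at the expected height.
- The wrist camera put the cover's centre about 1 mm from the housing's, with matching yaw. The spacing between the tabs matched the picture taken at the start, so both hooks look sprung out under the lips.
- The jar, the spool and the look-alikes looked undisturbed in the last scene picture.
- The gripper was clear of everything.

**Disagreements:**
- The top-view size fit twice gave the wrong answer: it called the tipped cartridge slim, and later, in shadow, one of the full-size ones too. The clear first fit and close wrist pictures settled both.
- I also first misread which way the tipped cartridge's grille faced; a closer picture corrected that before I picked it up.

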